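# Key the drive collars and start the bench fatigue rig

### The arm

A 6-joint arm with a two-finger parallel gripper is mounted at the origin on the work surface. World frame = base frame: x ahead of the robot, y to its left, z up, the work surface at z = 0. Lengths are in mm, angles in rad, forces in N, time in s.
With the tool pointing down it reaches from about 350 to 875 mm from the base axis. Payload 4.2 kg.
Tool frame: the origin (TCP) lies on the centre line of the jaws, within the pads' length; the fingertips stand 22 mm ahead of it and the grasp point (between the pads) lies 3 mm ahead of it (arm.nose_length is the distance from the TCP to the fingertips, in mm); z points along the fingers, x is the direction in which the jaws open and shut, and the axes are right-handed (so a half turn about z gives the same grasp; the last joint's range is limited). The gripper opens to 85 mm and grips with 20 to 120 N. Pads are 22 mm wide; open, the fingers measure 114 mm over their backs; the gripper's body (76 mm by 85 mm) begins 54 mm behind the grasp point. The pads swing forward as they close: fully open they stand 13 mm farther back than shut.
Start: joints at [-0.962, 0.385, 0.008, 0, -1.194, -0.259], TCP at [214.208, -587.124, 227.212] pointing down, gripper open.
Joint ranges: [-3.14, 3.14], [-1.21, 2.06], [-1.07, 1.41], [-3.16, 2.05], [-2.99, -0.16], [-3.1, 3.1]. Speed limits (rad/s): [2.79, 2.79, 3.14, 3.14, 3.14, 3.14].

### API

Orientations are given as a unit quaternion [x, y, z, w].
In Python, from bench import telemetry, get_image, workorder, nets, arm gives the robot as it stands.
- The arm moves only by the tool apply_moves, never from a script. Its argument "steps" is a list of rows, each an object with "hand": the opening, from 0 (shut) to 1 (fully open); "xyz": the shift along the tool's x, y, z in cm, a list of three; "delta_rot": the turn, a rotation vector about the tool's x, y, z in rad, a list of three. In form: [{"hand": hand, "xyz": [x, y, z], "delta_rot": [wx, wy, wz]}, ...]. A call has 1 to 12 rows; each row is the pose to reach, as a shift and turn from the pose commanded when the call began, along the tool's axes at that moment; what a row does not reach only later rows make up. A row lasts 1/12 s, in which the tool goes at most 41.7 mm and 7.16 degrees, less where a joint would pass 70% of its speed; a pose out of reach is approached as far as the arm can. A call with a gripper value outside its range is refused whole. The fingers move at their own pace and stop on an object; the grip force is fixed at half the most. Time passes only in rows, so rows that repeat a pose let the fingers close. It gives the time, the measured TCP pose, the force and the opening at its end, in the units of the state.
- telemetry.read_state(): the state, without advancing time (a new reading comes with each control period).
- get_image(name): name is "side" or "top" or "wrist"; returns a dict with "frame" (400x640x3 uint8, blue, green, red), "fx", "fy", "cx", "cy" (pixels), "origin" and "orientation" of the camera in the world. Camera axes: x right, y down, z forward; pixel columns grow to the right and rows downward; lengths in mm; the calibration is good to about 2 mm. A picture is of the moment at which its call begins. There is no depth.
- workorder.job_done(): hands the job in, once; it reports no verdict.
Trained networks look in a picture, given as the dict that the camera call returned (one of the last four; its "shot" number tells which), for a name from the list of things; names that differ only in an ending like _2 or _b are one class to them, and where a whole thing is asked for, a point or a joint stands for the part that bears it (a point fixed in the world has none). Each returns a list of dicts, best first, with "confidence" (0 to 1); they miss things now and then, are a little off and sometimes report something else, mostly with a low value. They report only what shows in the picture. A call takes as long as a camera call. They do not tell look-alikes from the thing itself.
- nets.recognise(picture, label): "xyz" ([x, y, z] in mm, in world coordinates, good to about 4 mm: the middle of the surface that is visible of it).
- nets.outline_of(picture, label): "pixels" (400x640 bool, what is visible of it).
- nets.pinpoint(picture, label): "xyz" ([x, y, z] in mm, in world coordinates, good to about 4 mm: a listed point, or the origin of a listed thing).
The state is a dict: "clock": time; "joints": joint angles; "joint_vel": joint speeds; "joint_efforts": joint torques, N m; "position": TCP position; "ee_rot": TCP orientation; "contact_force": force on the tool from outside, world axes, zero at the start; "wrist_torque": the same for the moment, N m; "gripper_width": finger opening in mm.
Only numpy, scipy, OpenCV 4.12 (cv2) and the standard library are available. Lean on these libraries where they do the work, as an engineer would, in place of code of your own. Each camera call takes 0.05 s, during which the arm holds its last target.

### The job

Set up the bench fatigue rig: on each of the two spindles turn the collar until its set screw sits squarely over the flat of the shaft, and only then swing the screw's ball lever right down to tighten it. Lay every test bar on the table flat in the cradle, one to a lane, resting across both rails with its middle midway between them. When both collars are tight and all bars are loaded, and not before, slide the drive slider level with the brass pointer; leave the other things on the bench where they are.

Things in the scene. Friction and masses are not known exactly. Their poses are not given: they have to be found in the camera images.
- spindleA: One of two alike fixed spindles: green 110 mm square housing 34 mm high, flange to 46 mm, and an upright bright shaft, 24 mm in diameter, top 124 mm above the table. A flat along the whole shaft, 6 mm from its axis, makes it a D seen from above. Origin: on the shaft axis at table height; z up; x points level out of the flat. Place and turn differ at each start.
- collarA (a joint): Turn (rad) of spindle A's dark collar about the shaft, anticlockwise from above; 0: its set screw points straight out of the flat (collar x = spindle x); range -3.1 to 3.1. Collar 52 mm in diameter, 60 to 90 mm above the table; can be gripped across from above, straddling the shaft. Stiff (0.2 N m), stays put. The screw sticks out level on one side at mid-height.
- leverA (a joint): Turn (rad) of collar A's set screw and its ball lever about the screw's level axis: 0 loose, lever upright; grows clockwise seen facing the screw head (in the collar's frame, x out along the screw, z up, the ball swings down towards +y); stop at 1.55: lever level, tight. Stays where left; moves with about 1 N at the ball.
- ballA (a point): Centre of the black ball, 22 mm in diameter, on lever A. It lies 82 mm out from the shaft axis along the screw and swings on a radius of 62 mm about the screw axis, which is 75 mm above the table: 137 mm up when loose and upright, 76 mm when tight. Turns with the lever.
- spindleB: One of two alike fixed spindles: green 110 mm square housing 34 mm high, flange to 46 mm, and an upright bright shaft, 24 mm in diameter, top 124 mm above the table. A flat along the whole shaft, 6 mm from its axis, makes it a D seen from above. Origin: on the shaft axis at table height; z up; x points level out of the flat. Place and turn differ at each start.
- collarB (a joint): Turn (rad) of spindle B's dark collar about the shaft, anticlockwise from above; 0: its set screw points straight out of the flat (collar x = spindle x); range -3.1 to 3.1. Collar 52 mm in diameter, 60 to 90 mm above the table; can be gripped across from above, straddling the shaft. Stiff (0.2 N m), stays put. The screw sticks out level on one side at mid-height.
- leverB (a joint): Turn (rad) of collar B's set screw and its ball lever about the screw's level axis: 0 loose, lever upright; grows clockwise seen facing the screw head (in the collar's frame, x out along the screw, z up, the ball swings down towards +y); stop at 1.55: lever level, tight. Stays where left; moves with about 1 N at the ball.
- ballB (a point): Centre of the black ball, 22 mm in diameter, on lever B. It lies 82 mm out from the shaft axis along the screw and swings on a radius of 62 mm about the screw axis, which is 75 mm above the table: 137 mm up when loose and upright, 76 mm when tight. Turns with the lever.
- bar1: A loose dog-bone test bar of bright metal, 140 mm long, 14 mm thick, about 0.1 kg, lying flat; waist 14 mm wide over the middle 66 mm, ends 24 mm wide. Origin: centre of its underside; x along its length, z up. The bars are alike; two or three are present (None when absent or while held).
- bar2: A loose dog-bone test bar of bright metal, 140 mm long, 14 mm thick, about 0.1 kg, lying flat; waist 14 mm wide over the middle 66 mm, ends 24 mm wide. Origin: centre of its underside; x along its length, z up. The bars are alike; two or three are present (None when absent or while held).
- bar3: A loose dog-bone test bar of bright metal, 140 mm long, 14 mm thick, about 0.1 kg, lying flat; waist 14 mm wide over the middle 66 mm, ends 24 mm wide. Origin: centre of its underside; x along its length, z up. The bars are alike; two or three are present (None when absent or while held).
- cradle: Fixed cradle: grey plate 130 x 200 x 8 mm, two aluminium rails 16 mm thick at x = -52 and 52 mm, seats 30 mm above the table. Teeth up to 42 mm part each rail into three seats 37 mm wide: three lanes along x at y = -59.5, 0, 59.5 mm. Each takes one bar across both rails, its middle at x = 0. Origin: plate centre at table height; z up. Clear between the rails.
- console: Fixed drive console: a grey box 80 x 200 x 30 mm with a slot along its y axis on top. Origin: centre of its underside; y along the slot, towards higher drive; z up.
- slider (a joint): Travel (m) of the slider along the console's +y, 0 (off) to 0.12; stays where it is left, slides with about 2 N. Its grip is at y = -60 mm + this value in the console's frame.
- grip (a point): In the slider's black grip, an upright block 28 mm (across the slot) x 20 mm (along it) x 40 mm high, on the slot's centre line; the point is on its vertical middle axis, 10 mm below its top, 60 mm above the table. A white line crosses its top in the middle.
- pointer: Small flat brass pointer, 4 mm high, fixed on the console's top beside the slot on the +x side, its tip towards the slot, marking the drive setting asked for. Origin: on the slot's centre line level with the tip, on the console's top; axes as the console's. The slider is set when grip and tip are at the same place along the slot.
- jar1: Small sample jar with blue cap, 40 mm in diameter, 55 mm high; a bystander, to be left alone. Origin: on its underside, centre.
- jar2: Small sample jar with blue cap, 40 mm in diameter, 55 mm high; a bystander, to be left alone. Origin: on its underside, centre.
- weight: Steel weight with a knob, 52 mm in diameter, 62 mm high; a bystander, to be left alone. Origin: on its underside, centre.
- cup: Steel bowl, 70 mm in diameter, 50 mm high; a bystander, to be left alone. Origin: on its underside, centre.
- wrench: Open-ended wrench lying on the table; a bystander, to be left alone. Origin: on its underside or axis.
- anvil: Dark steel disc, 60 mm in diameter, 25 mm high; a bystander, to be left alone. Origin: on its underside, centre.
- gauge: Steel gauge block, 90 x 32 x 16 mm; a bystander, to be left alone. Origin: on its underside, centre.
There are look-alikes about, which are no part of the job. Leave any pink look-alike of the console alone.

How it is judged:
By the outcome, as a careful person would: the job done as asked, in the order asked, and still so for the second after the job is handed in, with the robot touching nothing.
Of bar1, bar2, bar3 only 2 to 3 are there at a start; the rules pass over those that are not, and their reading is None.
At some moment in a run one of bar1, bar2, bar3 may be knocked a few centimetres aside while the robot is not near it.
Once in a run the grip may slacken for a moment while it holds something.
It also fails if it takes over 210 s, if anything falls off the work surface, if the arm or the gripper's body presses on something with over 40 N, if the wrist force passes 120 N, or if a joint passes its speed limit or range.

## Working session

There is one attempt and no reset: what is moved stays moved. The work goes in short steps, Python scripts to look and compute and a tool call to move; the robot and the scene stay as the last step left them, time stands still between calls to the robot, and variables do not carry over. Pictures are saved under pics/ and viewed, and the job is handed in when it is done.

Besides the shell and the picture viewer there is one more tool, called as name(argument=value, ...) on one line, values as JSON. apply_moves: Moves the arm, as the interface text tells. Its arguments: {"type":"object","properties":{"steps":{"type":"array"}},"required":["steps"]}

```bash
ls; mkdir -p pics; cat > h.py <<'E'
import numpy as np, cv2
from scipy.spatial.transform import Rotation as R
from bench import telemetry, get_image, workorder, nets, arm
def snap(n,f=None):
    p=get_image(n)
    if f: cv2.imwrite('pics/'+f,p['frame'])
    return p
def proj(p,X):
    X=np.atleast_2d(X).astype(float)
    c=R.from_quat(p['orientation']).inv().apply(X-np.array(p['origin']))
    return np.c_[p['fx']*c[:,0]/c[:,2]+p['cx'],p['fy']*c[:,1]/c[:,2]+p['cy']]
def ray(p,uv,z):
    uv=np.atleast_2d(uv).astype(float)
    d=np.c_[(uv[:,0]-p['cx'])/p['fx'],(uv[:,1]-p['cy'])/p['fy'],np.ones(len(uv))]
    d=R.from_quat(p['orientation']).apply(d); o=np.array(p['origin'])
    return o+d*((z-o[2])/d[:,2])[:,None]
E
python3 - <<'E'
from h import *
s=telemetry.read_state(); print(s)
for n in ['top','side','wrist']:
    p=snap(n,n+'0.png'); print(n,p['origin'],p['orientation'],p['fx'],p['shot'])
print(arm, [a for a in dir(arm) if a[0]!='_'])
p=snap('top')
for l in ['spindleA','collarA','ballA','spindleB','bar1','cradle','console','grip','pointer','jar1','weight','cup','wrench','anvil','gauge']:
    print(l,[(np.round(r['xyz']).tolist(),round(r['confidence'],2)) for r in nets.pinpoint(p,l)])
E
```

```text
pics
{'clock': 0.0, 'joints': array([-9.62423906e-01,  3.85560977e-01,  6.64179595e-03, -5.07568187e-04,
       -1.19402218e+00, -2.58623037e-01]), 'joint_vel': array([-0.00087963, -0.00216883,  0.00039561, -0.00099488, -0.0007347 ,
        0.00011966]), 'joint_efforts': array([ 8.29418022e-04, -3.92292666e+01,  1.88398612e+01,  4.18587416e+00,
       -4.58459413e-03,  7.03123053e-07]), 'position': array([ 213.9935997 , -586.59160929,  226.12391684]), 'ee_rot': array([ 5.73372808e-01,  8.19293853e-01,  5.91104579e-04, -9.25486316e-04]), 'contact_force': array([ 1.26149646, -0.78853742, -0.11707738]), 'wrist_torque': array([ 0.00525856, -0.00633326,  0.04579349]), 'gripper_width': 85.34727414482305}
top [ 255.83694139   96.4690895  1194.90091256] [-0.69686806  0.71091315 -0.06512752  0.06881723] 416.36079975404823 1
side [ -5.71674454 879.09820446 990.28196094] [-0.26460562  0.88065848 -0.37727389  0.10994962] 440.3910676405734 2
wrist [ 140.28728342 -614.69327713  373.55877387] [0.5664012  0.80923694 0.12823624 0.08877343] 301.3247307234435 3
<Robot object at 0x7f53c0d63e00> ['IKError', 'nose_length']
spindleA []Traceback (most recent call last):
  File "<stdin>", line 8, in <module>
ValueError: it knows: anvil, ballA, ballB, bar, console, cradle, cup, gauge, grip, jar, pointer, spindleA, spindleB, weight, wrench
```

```bash

python3 - <<'E'
from h import *
for n in ['top','side']:
  p=snap(n)
  print(n)
  for l in ['spindleA','ballA','spindleB','ballB','bar','cradle','console','grip','pointer','jar','weight','cup','wrench','anvil','gauge']:
    print(l,[(np.round(r['xyz']).tolist(),round(r['confidence'],2)) for r in nets.pinpoint(p,l)])
E
```

```text
top
spindleA [([443.0, -329.0, -0.0], 0.6), ([620.0, 313.0, -0.0], 0.44), ([636.0, 135.0, -2.0], 0.41)]
ballA [([372.0, -291.0, 136.0], 0.67)]
spindleB [([447.0, 342.0, -0.0], 0.72), ([368.0, -293.0, 132.0], 0.43), ([368.0, 320.0, 136.0], 0.36)]
ballB [([367.0, 318.0, 138.0], 0.44)]
bar [([456.0, -99.0, -0.0], 0.86), ([480.0, 97.0, -1.0], 0.53), ([746.0, -302.0, 2.0], 0.38)]
cradle [([648.0, -128.0, -1.0], 0.66), ([746.0, -304.0, 2.0], 0.38)]
console [([635.0, 133.0, -1.0], 0.74), ([181.0, 295.0, -2.0], 0.67), ([443.0, 557.0, -3.0], 0.66), ([637.0, 74.0, 59.0], 0.16)]
grip [([185.0, 230.0, 60.0], 0.5), ([632.0, 76.0, 60.0], 0.49), ([454.0, -102.0, -3.0], 0.48), ([446.0, 497.0, 57.0], 0.41)]
pointer [([788.0, 22.0, 2.0], 0.43)]
jar [([610.0, -299.0, 2.0], 0.81), ([788.0, 23.0, 1.0], 0.63)]
weight [([621.0, 313.0, -1.0], 0.7)]
cup [([746.0, -304.0, -1.0], 0.65), ([630.0, 76.0, 60.0], 0.35)]
wrench [([771.0, 198.0, 2.0], 0.64), ([479.0, 96.0, 1.0], 0.58)]
anvil [([351.0, 178.0, 1.0], 0.69)]
gauge [([347.0, -188.0, 3.0], 0.66), ([447.0, 345.0, 3.0], 0.54)]
side
spindleA [([440.0, -326.0,
[... 189 characters left out ...]
([640.0, 135.0, -3.0], 0.56)]
bar [([479.0, 98.0, 0.0], 0.78), ([454.0, -97.0, -1.0], 0.61)]
cradle [([651.0, -131.0, -3.0], 0.56)]
console [([444.0, 560.0, -1.0], 0.97), ([179.0, 291.0, 1.0], 0.93), ([639.0, 134.0, -4.0], 0.56)]
grip [([192.0, 230.0, 62.0], 0.64), ([633.0, 76.0, 63.0], 0.5), ([446.0, 499.0, 58.0], 0.43), ([483.0, 96.0, 3.0], 0.41)]
pointer []
jar [([774.0, 200.0, 0.0], 0.62), ([782.0, 20.0, 7.0], 0.61), ([609.0, -302.0, -2.0], 0.53)]
weight [([616.0, 313.0, -3.0], 0.76), ([653.0, -132.0, -3.0], 0.58), ([354.0, 179.0, -1.0], 0.52)]
cup [([747.0, -300.0, -2.0], 0.79)]
wrench [([774.0, 198.0, 1.0], 0.63)]
anvil [([350.0, 180.0, 0.0], 0.82)]
gauge [([344.0, -186.0, 5.0], 0.72)]
```

View pics/top0.png

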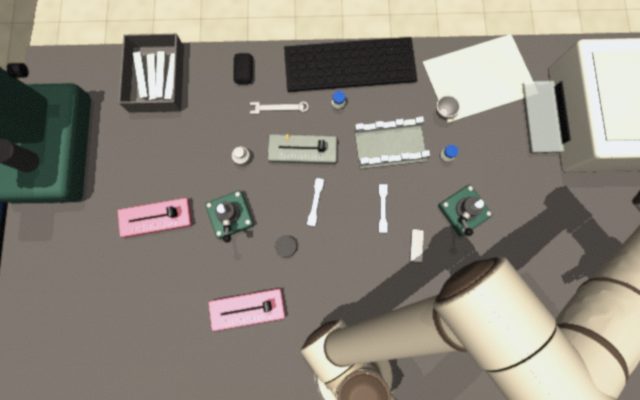

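View pics/side0.png

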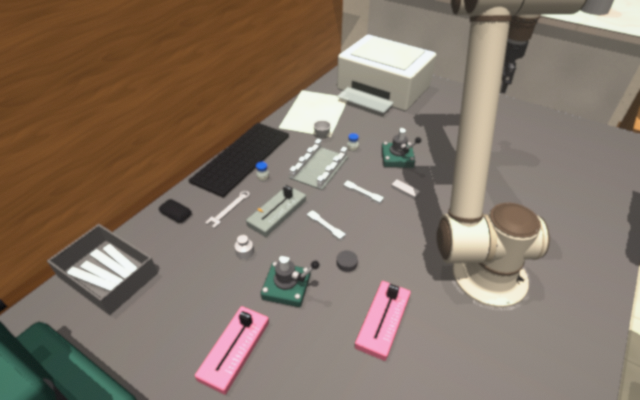

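View pics/wrist0.png

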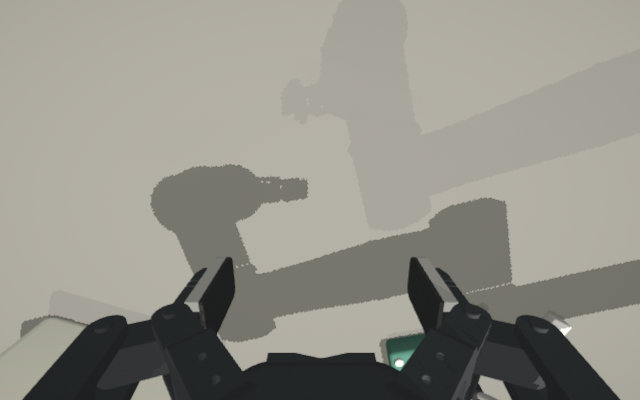

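```bash

python3 - <<'E'
from h import *
p=snap('top'); f=p['frame']
def z(u,v,w=60,k=6): return cv2.resize(f[v-w//2:v+w//2,u-w//2:u+w//2],None,fx=k,fy=k,interpolation=cv2.INTER_CUBIC)
cv2.imwrite('pics/zA.png',np.hstack([z(467,212),z(230,215)]))
cv2.imwrite('pics/zC.png',np.hstack([z(302,148,80,5),z(392,145,80,5)]))
s=snap('side');f=s['frame']
cv2.imwrite('pics/zS.png',np.hstack([z(400,145,70,5),z(290,275,70,5)]))
print(ray(p,[[155,75],[383,187],[383,229],[319,181],[312,222]],10))
E
```

```text
[[ 886.15862865  582.45054279   10.        ]
 [ 517.93685689 -101.85816393   10.        ]
 [ 395.14435942  -95.64155858   10.        ]
 [ 539.7894299    84.06246134   10.        ]
 [ 419.40403421  106.75534429   10.        ]]
```

View pics/zA.png

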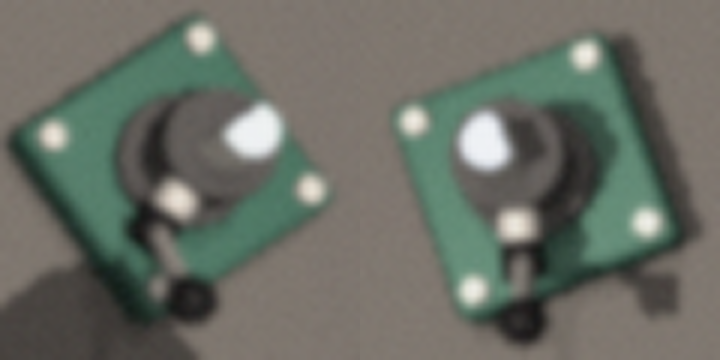

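View pics/zC.png

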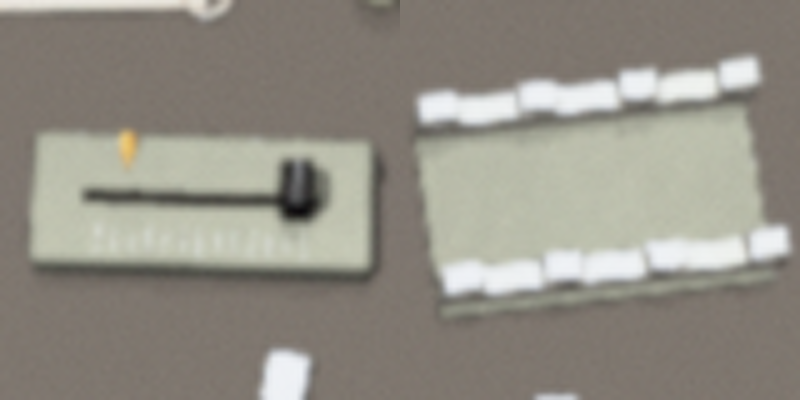

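View pics/zS.png

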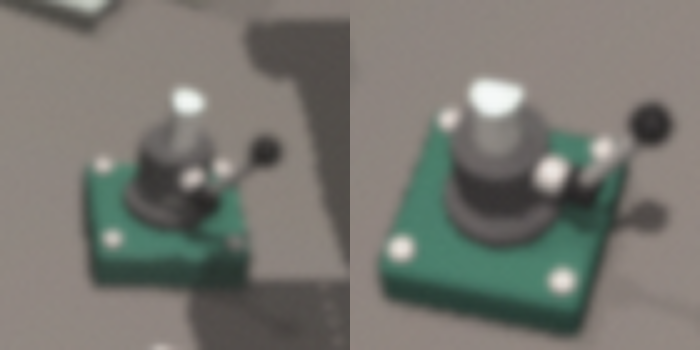

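```bash
cat >> h.py <<'E'
def tool(yaw,tilt=None):
    "tool pointing down, tool x at world angle yaw"
    c,s=np.cos(yaw),np.sin(yaw)
    M=np.array([[c,s,0],[s,-c,0],[0,0,-1.]])
    return R.from_matrix(M)
def cur():
    s=telemetry.read_state(); return np.array(s['position']),R.from_quat(s['ee_rot']),s
def yawof(r): 
    x=r.apply([1,0,0]); return np.arctan2(x[1],x[0])
def plan(pos,yaw,start=None):
    "tool-frame delta from measured; yaw mod pi choice left to the caller"
    if start is None: p,r,_=cur()
    else: p,r=start
    d=r.inv().apply(np.array(pos,float)-p)/10
    rv=(r.inv()*tool(yaw)).as_rotvec()
    print('xyz',np.round(d,2).tolist(),'rot',np.round(rv,3).tolist(),'rows',max(np.linalg.norm(d)/4.1,np.degrees(np.linalg.norm(rv))/7.0).round(1))
# camera in tool frame
def camrel():
    p,r,s=cur(); w=get_image('wrist')
    return r.inv().apply(np.array(w['origin'])-p), r.inv()*R.from_quat(w['orientation'])
CO=np.load('cam.npz') if __import__('os').path.exists('cam.npz') else None
def viewpos(target,dist,yaw):
    "TCP pos so the wrist optical axis hits target at dist"
    t=tool(yaw); q=t*R.from_quat(CO['q'])
    return np.array(target)-q.apply([0,0,dist])-t.apply(CO['o'])
E
python3 - <<'E'
from h import *
o,q=camrel(); print(o,q.as_rotvec()); np.savez('cam.npz',o=o,q=q.as_quat())
import h; h.CO=np.load('cam.npz')
p,r,s=cur(); print(yawof(r))
for y in [yawof(r),yawof(r)-0.6,yawof(r)+.6]:
    v=viewpos([442,-328,100],270,y); print(v); plan(v,y)
E
```

```text
[  -0.80452003  -78.87105138 -147.31172503] [-3.13325366e-01 -3.38215667e-04 -1.54693962e-04]
1.9205977324020158
[ 437.60973472 -328.65648831  209.54300594]
xyz [16.62, 29.84, 1.77] rot [-0.0, -0.0, 0.0] rows 8.3
[ 438.00587653 -326.06289294  209.54300594]
xyz [16.85, 29.97, 1.77] rot [-0.0, -0.0, 0.6] rows 8.4
[ 438.74723889 -331.02075343  209.54300594]
xyz [16.36, 29.87, 1.77] rot [-0.0, -0.0, -0.6] rows 8.3
```

apply_moves(steps=[{"hand":1,"xyz":[4,7,1],"delta_rot":[0,0,0]},{"hand":1,"xyz":[8,14,1],"delta_rot":[0,0,0]},{"hand":1,"xyz":[12,21,1.7],"delta_rot":[0,0,0]},{"hand":1,"xyz":[15,28,1.7],"delta_rot":[0,0,0]},{"hand":1,"xyz":[16.6,29.8,1.7],"delta_rot":[0,0,0]},{"hand":1,"xyz":[16.6,29.8,1.7],"delta_rot":[0,0,0]},{"hand":1,"xyz":[16.6,29.8,1.7],"delta_rot":[0,0,0]},{"hand":1,"xyz":[16.6,29.8,1.7],"delta_rot":[0,0,0]},{"hand":1,"xyz":[16.6,29.8,1.7],"delta_rot":[0,0,0]},{"hand":1,"xyz":[16.6,29.8,1.7],"delta_rot":[0,0,0]}])

```text
clock: 2.83
position: [439.1, -326.9, 210.3]
ee_rot: [0.571, 0.821, 0.0, 0.0]
contact_force: [-0.9, -0.6, -0.5]
gripper_width: 85.3
```

```bash

python3 - <<'E'
from h import *
p=snap('wrist','w1.png')
for l in ['spindleA','ballA']:
    print(l,[(np.round(r['xyz'],1).tolist(),round(r['confidence'],2)) for r in nets.pinpoint(p,l)])
t=snap('top','top1.png')
E
```

```text
spindleA []
ballA [([371.7, -290.9, 137.7], 0.68)]
```

View pics/w1.png

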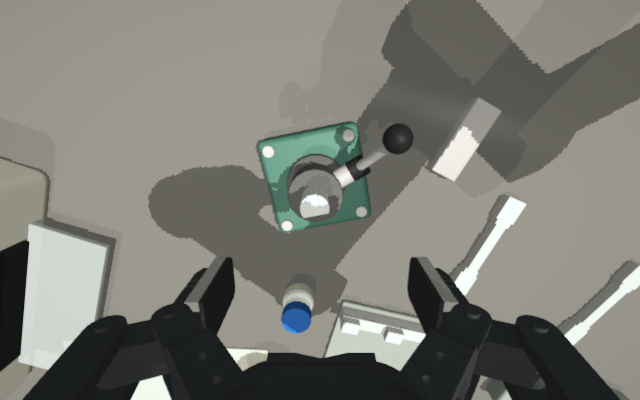

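View pics/top1.png

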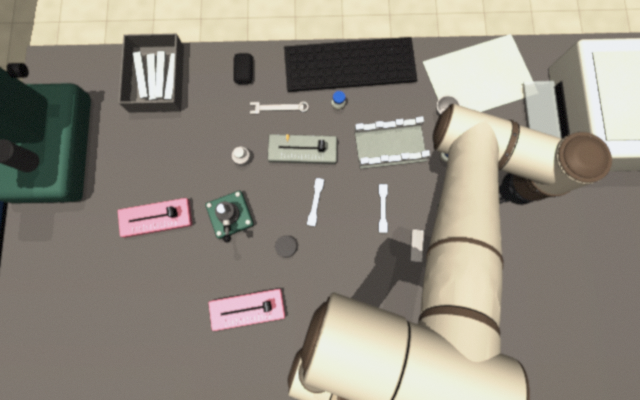

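```bash

python3 - <<'E'
import cv2
f=cv2.imread('pics/w1.png')
cv2.imwrite('pics/w1z.png',cv2.resize(f[110:250,250:420],None,fx=4.5,fy=4.2,interpolation=cv2.INTER_CUBIC)[:600,:800])
E
```

```text
(no output)
```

View pics/w1z.png

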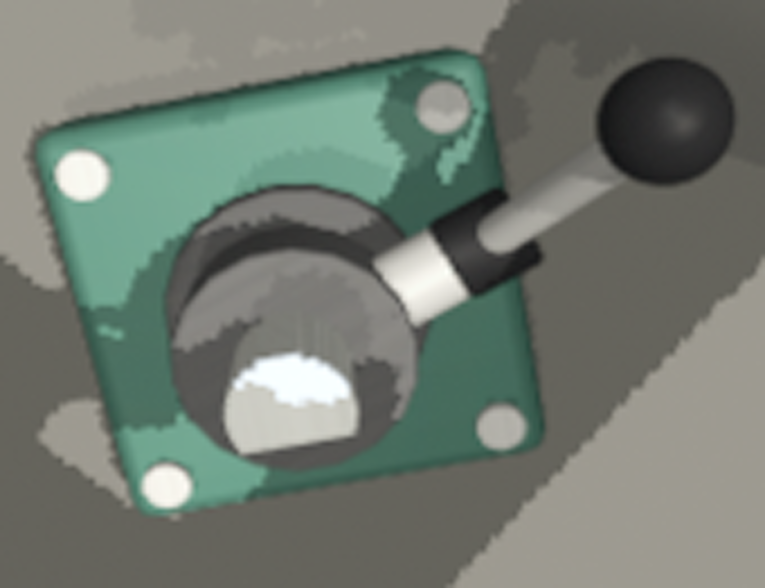

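```bash
cat >> h.py <<'E'
def zo(pts,x0,y0,kx,ky): 
    return np.array(pts,float)/[kx,ky]+[x0,y0]
def spindle(p,bolts,flat,ball,x0,y0,kx,ky):
    "bolts cyclic order, px in zoom"
    b=ray(p,zo(bolts,x0,y0,kx,ky),37)[:,:2]
    c=b.mean(0); e=[(b[(i+1)%4]-b[i]) for i in range(4)]
    an=np.degrees([np.arctan2(v[1],v[0]) for v in e])
    print('centre',c,'diag centres',(b[0]+b[2])/2,(b[1]+b[3])/2,'edges',[np.linalg.norm(v).round(1) for v in e],'ang',an.round(1))
    f=ray(p,zo(flat,x0,y0,kx,ky),124)[:,:2]; v=f[1]-f[0]
    m=f.mean(0)
    n=np.array([v[1],-v[0]])/np.linalg.norm(v)
    print('flat len',np.linalg.norm(v),'mid',m,'normal angle',np.degrees(np.arctan2(n[1],n[0])),'mid-c dir',np.degrees(np.arctan2(*(m-c)[::-1])),np.linalg.norm(m-c))
    bl=ray(p,zo([ball],x0,y0,kx,ky),137)[0,:2]
    print('ball',bl,'ang',np.degrees(np.arctan2(*(bl-c)[::-1])),np.linalg.norm(bl-c))
E
python3 - <<'E'
from h import *
p=snap('wrist')
spindle(p,[(81,175),(442,107),(502,426),(166,487)],[(240,455),(357,433)],(666,121),250,110,4.5,4.2)
p=snap('top')
E
```

```text
centre [ 442.10621456 -334.1640077 ] diag centres [ 441.87459115 -334.1592726 ] [ 442.33783796 -334.1687428 ] edges [np.float64(86.4), np.float64(86.1), np.float64(86.9), np.float64(86.9)] ang [ 121.2   31.7  -58.2 -148.7]
flat len 22.03662437259263 mid [ 447.07907563 -330.88703692] normal angle 32.10960979498462 mid-c dir 33.38371999553755 5.955491982424185
ball [ 366.49683358 -296.96826008] ang 153.80529578300747 84.26329054270136
```

```bash

python3 - <<'E'
from h import *
p,r,s=cur(); print(s['joints'],yawof(r)); plan([442,-333,210],yawof(r)+1.4)
E
```

```text
[-3.51005810e-01  2.66101433e-01 -2.10646930e-01  5.70838150e-05
 -1.09405838e+00 -8.71990727e-01] 1.918622312159044
xyz [-0.47, 0.42, 0.03] rot [-0.0, -0.0, -1.4] rows 11.5
```

apply_moves(steps=[{"hand":1,"xyz":[-0.4,0.4,0],"delta_rot":[0,0,-0.12]},{"hand":1,"xyz":[-0.4,0.4,0],"delta_rot":[0,0,-0.24]},{"hand":1,"xyz":[-0.4,0.4,0],"delta_rot":[0,0,-0.36]},{"hand":1,"xyz":[-0.4,0.4,0],"delta_rot":[0,0,-0.48]},{"hand":1,"xyz":[-0.4,0.4,0],"delta_rot":[0,0,-0.6]},{"hand":1,"xyz":[-0.4,0.4,0],"delta_rot":[0,0,-0.72]},{"hand":1,"xyz":[-0.4,0.4,0],"delta_rot":[0,0,-0.84]},{"hand":1,"xyz":[-0.4,0.4,0],"delta_rot":[0,0,-0.96]},{"hand":1,"xyz":[-0.4,0.4,0],"delta_rot":[0,0,-1.08]},{"hand":1,"xyz":[-0.4,0.4,0],"delta_rot":[0,0,-1.2]},{"hand":1,"xyz":[-0.4,0.4,0],"delta_rot":[0,0,-1.2]},{"hand":1,"xyz":[-0.4,0.4,0],"delta_rot":[0,0,-1.2]}])

```text
clock: 4.13
position: [441.9, -332.1, 210.3]
ee_rot: [0.013, 1.0, -0.0, 0.0]
contact_force: [-0.3, 0.7, 0.2]
gripper_width: 85.5
```

```bash

python3 - <<'E'
from h import *
p,r,s=cur(); print(yawof(r)); plan([442,-333,210],np.radians(243.8))
E
```

```text
3.116042360286692
xyz [-0.02, -0.08, 0.03] rot [-0.0, 0.0, -1.139] rows 9.3
```

apply_moves(steps=[{"hand":1,"xyz":[0,0,0],"delta_rot":[0,0,-0.12]},{"hand":1,"xyz":[0,0,0],"delta_rot":[0,0,-0.24]},{"hand":1,"xyz":[0,0,0],"delta_rot":[0,0,-0.36]},{"hand":1,"xyz":[0,0,0],"delta_rot":[0,0,-0.48]},{"hand":1,"xyz":[0,0,0],"delta_rot":[0,0,-0.6]},{"hand":1,"xyz":[0,0,0],"delta_rot":[0,0,-0.72]},{"hand":1,"xyz":[0,0,0],"delta_rot":[0,0,-0.84]},{"hand":1,"xyz":[0,0,0],"delta_rot":[0,0,-0.96]},{"hand":1,"xyz":[0,0,0],"delta_rot":[0,0,-1.08]},{"hand":1,"xyz":[0,0,0],"delta_rot":[0,0,-1.14]},{"hand":1,"xyz":[0,0,0],"delta_rot":[0,0,-1.14]},{"hand":1,"xyz":[0,0,0],"delta_rot":[0,0,-1.14]}])

```text
clock: 5.13
position: [442.2, -331.7, 210.2]
ee_rot: [-0.529, 0.849, -0.0, -0.0]
contact_force: [-0.2, -0.4, -0.4]
gripper_width: 85.4
```

```bash

python3 - <<'E'
from h import *
p=snap('wrist','w2.png'); f=p['frame']
uv=proj(p,[442,-333,80])[0].astype(int); print(uv)
x0,y0=uv[0]-85,uv[1]-70
print(x0,y0)
cv2.imwrite('pics/w2z.png',cv2.resize(f[y0:y0+140,x0:x0+170],None,fx=4,fy=4,interpolation=cv2.INTER_CUBIC))
E
```

```text
[321 190]
236 120
```

View pics/w2z.png

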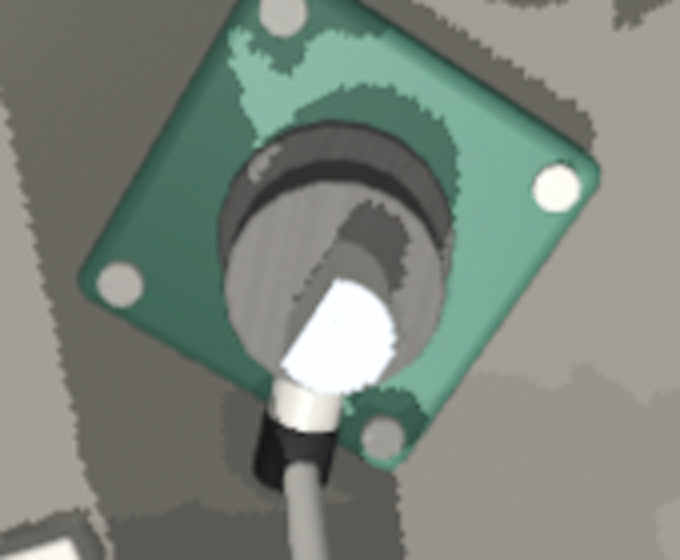

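```bash

python3 - <<'E'
from h import *
p=snap('wrist'); f=p['frame']
spindle(p,[(283,13),(556,188),(383,438),(120,284)],[(283,362),(343,280)],(305,730),236,120,4,4)
cv2.imwrite('pics/w2b.png',cv2.resize(f[180:360,230:410],None,fx=3.3,fy=3.3))
E
```

```text
centre [ 443.48042531 -331.73045742] diag centres [ 443.36816087 -331.75316885] [ 443.59268976 -331.70774599] edges [np.float64(86.1), np.float64(86.2), np.float64(86.5), np.float64(86.0)] ang [-148.2  121.8   31.7  -58.5]
flat len 21.408327383707668 mid [ 448.5902149  -329.38261864] normal angle -151.21499569021512 mid-c dir 24.677767002024048 5.623370568903822
ball [ 370.13686554 -288.78688926] ang 149.65049527298623 84.99075129815671
```

View pics/w2b.png

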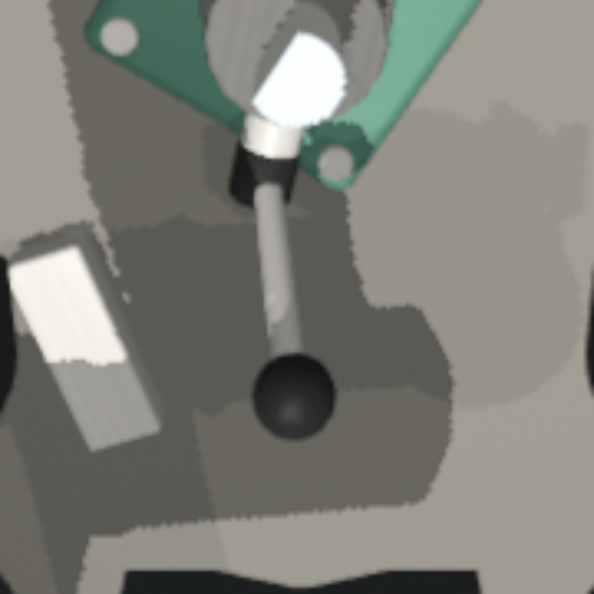

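```bash

cat > s2.py <<'E'
from h import *
p=snap('wrist')
c1=np.array([442.1,-334.16]);c2=np.array([443.48,-331.73])
y1,y2=1.9186,np.radians(243.8)
def M(y): return tool(y).as_matrix()[:2,:2]
A=np.r_[np.c_[np.eye(2),M(y1)],np.c_[np.eye(2),M(y2)]]
sol=np.linalg.solve(A,np.r_[c1,c2]); print('centre',sol[:2],'cam err tool',sol[2:])
e=M(y2)@sol[2:]; c=sol[:2]
for q,z in [((290,483),80),((299,433),80),((303,425),78)]:
    g=ray(p,zo([q],236,120,4,4),z)[0,:2]-e; print(g, np.degrees(np.arctan2(*(g-c)[::-1])),np.linalg.norm(g-c))
for z in (137,134,130):
  b=ray(p,[[319.1,300]],z)[0,:2]-e; v=b-c; print('ball',b,np.degrees(np.arctan2(v[1],v[0])),np.linalg.norm(v))
E
python3 s2.py
```

```text
centre [ 442.27266461 -332.65120459] cam err tool [-1.35960417 -0.67657456]
[ 399.40059169 -298.94110314] 141.82220293361294 54.5379278726639
[ 410.62043841 -307.10900864] 141.09773162455866 40.672683683016174
[ 411.38776433 -308.54210845] 142.02400627454537 39.18067868701519
ball [ 368.6224048  -296.13360621] 153.62666216063218 82.20642165942155
ball [ 366.67180009 -295.15715205] 153.62100706616528 84.38776388498194
ball [ 364.0709938  -293.85521316] 153.61390656668883 87.2962213899601
```

```bash

python3 - <<'E'
from h import *
print(arm.nose_length)
plan([442.3,-332.6,83],np.radians(231.6))
E
```

```text
22.0
xyz [0.09, -0.05, 12.72] rot [-0.0, -0.0, 0.216] rows 3.1
```

apply_moves(steps=[{"hand":1,"xyz":[0.09,-0.05,0],"delta_rot":[0,0,0.12]},{"hand":1,"xyz":[0.09,-0.05,2],"delta_rot":[0,0,0.216]},{"hand":1,"xyz":[0.09,-0.05,5],"delta_rot":[0,0,0.216]},{"hand":1,"xyz":[0.09,-0.05,8],"delta_rot":[0,0,0.216]},{"hand":1,"xyz":[0.09,-0.05,10],"delta_rot":[0,0,0.216]},{"hand":1,"xyz":[0.09,-0.05,12],"delta_rot":[0,0,0.216]},{"hand":1,"xyz":[0.09,-0.05,12.7],"delta_rot":[0,0,0.216]},{"hand":1,"xyz":[0.09,-0.05,12.7],"delta_rot":[0,0,0.216]},{"hand":1,"xyz":[0.09,-0.05,12.7],"delta_rot":[0,0,0.216]}])

```text
clock: 6.03
position: [442.9, -332.8, 83.7]
ee_rot: [-0.436, 0.9, -0.0, 0.0]
contact_force: [0.2, -0.6, -0.3]
gripper_width: 85.6
```

```bash

python3 - <<'E'
from h import *
p=snap('wrist','w3.png'); f=p['frame']
plan([442.3,-332.6,83],np.radians(231.6))
print(telemetry.read_state()['contact_force'])
E
```

```text
xyz [0.04, 0.11, 0.14] rot [-0.002, 0.0, 0.002] rows 0.0
[-0.20701101 -0.15587903 -0.66672506]
```

View pics/w3.png

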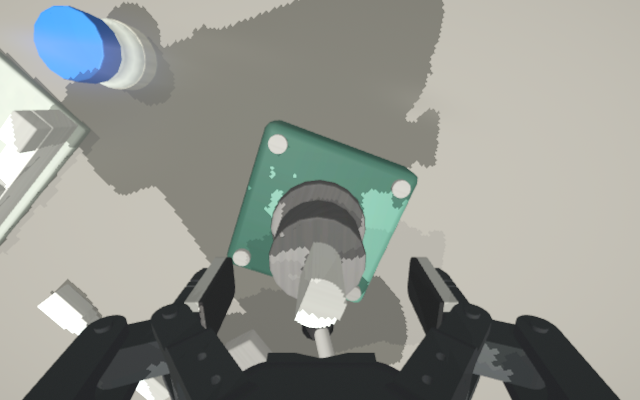

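apply_moves(steps=[{"hand":0.6,"xyz":[0,0,0],"delta_rot":[0,0,0]},{"hand":0.4,"xyz":[0,0,0],"delta_rot":[0,0,0]},{"hand":0.3,"xyz":[0,0,0],"delta_rot":[0,0,0]},{"hand":0.3,"xyz":[0,0,0],"delta_rot":[0,0,0]},{"hand":0.3,"xyz":[0,0,0],"delta_rot":[0,0,0]},{"hand":0.3,"xyz":[0,0,0],"delta_rot":[0,0,0]}])

```text
clock: 6.58
position: [444.5, -332.8, 85.8]
ee_rot: [-0.437, 0.9, -0.002, 0.002]
contact_force: [1.6, 4.0, 10.0]
gripper_width: 25.9
```

```bash

python3 - <<'E'
from h import *
p,r,s=cur(); print(p,r.inv().apply(s['contact_force']),s['contact_force'],s['wrist_torque'],s['gripper_width'])
print(tool(np.radians(231.6)).apply([1,0,0]))
E
```

```text
[ 444.50178399 -332.8097942    85.77753676] [-4.14339139  1.16093257 -9.97914578] [1.60287084 3.99475489 9.97855428] [ 0.93367041 -0.10015741  0.09778037] 25.924963182204525
[-0.62114778 -0.78369346  0.        ]
```

```bash

python3 - <<'E'
from h import *
p=snap('wrist','w4.png'); f=p['frame']
p=snap('side','s4.png');f=p['frame']
cv2.imwrite('pics/s4z.png',cv2.resize(f[60:240,320:500],None,fx=3.3,fy=3.3))
E
```

```text
(no output)
```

View pics/w4.png

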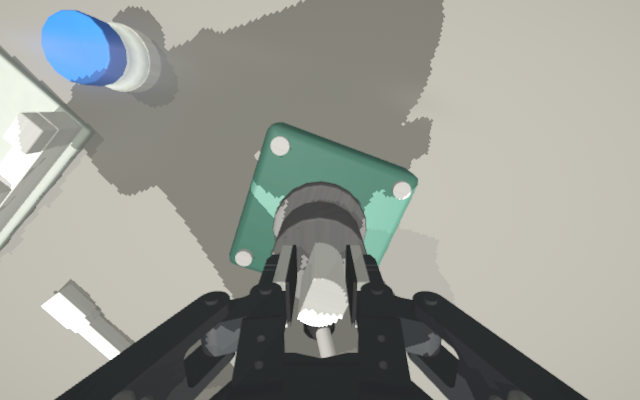

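View pics/s4z.png

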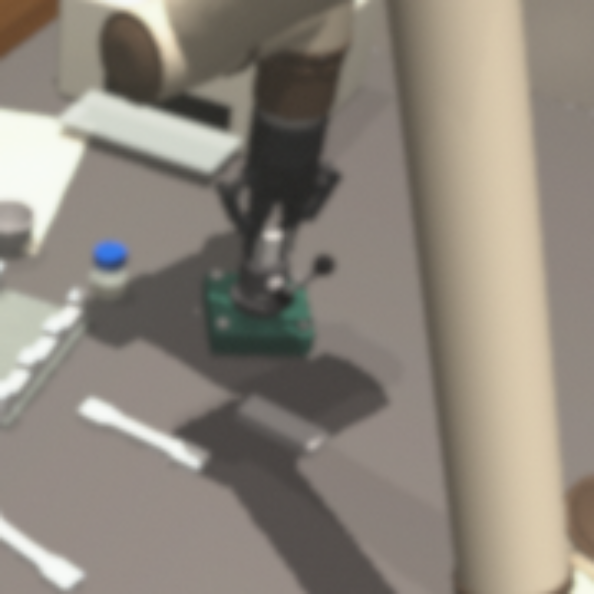

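```bash

python3 - <<'E'
from h import *
p=get_image('wrist'); P,r,s=cur()
for d in (0,3,10,22): print(d,proj(p,[P+r.apply([x,0,d]) for x in (-13,13)]).round())
print(p['origin'],'shaft top/ collar top centre',proj(p,[[442.3,-332.6,124],[442.3,-332.6,90],[442.3,-332.6,60]]))
print('collar top far edge', proj(p,[[442.3+26*np.cos(2.47+np.pi),-332.6+26*np.sin(2.47+np.pi),z] for z in (90,60)]))
f=p['frame']; cv2.imwrite('pics/w4z.png',cv2.resize(f[170:370,220:420],None,fx=3,fy=3,interpolation=cv2.INTER_CUBIC))
E
```

```text
0 [[296. 257.]
 [344. 257.]]
3 [[297. 254.]
 [343. 254.]]
10 [[298. 248.]
 [343. 248.]]
22 [[299. 240.]
 [341. 240.]]
[ 505.93682388 -381.99759999  233.52089703] shaft top/ collar top centre [[322.42531245 303.49550549]
 [322.20679999 263.70974168]
 [322.07599309 239.89301049]]
collar top far edge [[322.54489424 218.1926196 ]
 [322.35528215 200.50500794]]
```

View pics/w4z.png

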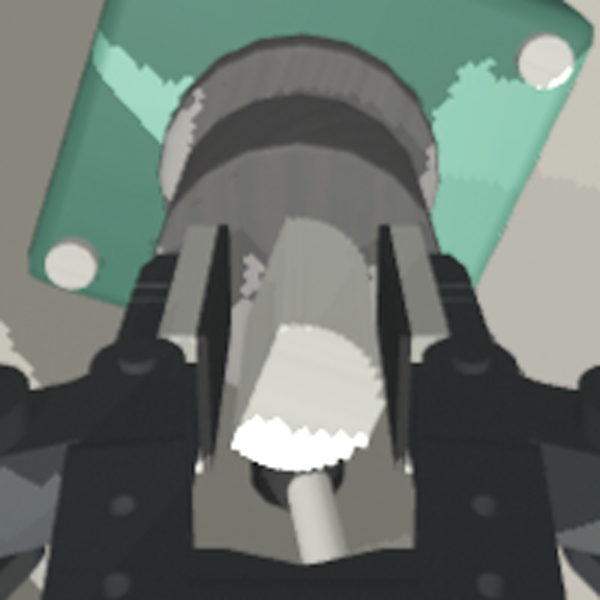

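```bash

python3 - <<'E'
from h import *
p=get_image('wrist'); P,r,s=cur()
for d in (-30,-20,-4,0,9,22): print(d,proj(p,[P+r.apply([x,y,d]) for x in (-13,13) for y in (-11,11)]).round().tolist())
E
```

```text
-30 [[290.0, 267.0], [292.0, 309.0], [349.0, 267.0], [348.0, 309.0]]
-20 [[292.0, 256.0], [294.0, 296.0], [347.0, 256.0], [346.0, 296.0]]
-4 [[295.0, 242.0], [296.0, 278.0], [345.0, 242.0], [344.0, 278.0]]
0 [[296.0, 238.0], [297.0, 274.0], [344.0, 238.0], [343.0, 274.0]]
9 [[297.0, 232.0], [298.0, 266.0], [343.0, 232.0], [342.0, 266.0]]
22 [[299.0, 223.0], [299.0, 256.0], [342.0, 223.0], [341.0, 256.0]]
```

apply_moves(steps=[{"hand":1,"xyz":[0,0,0],"delta_rot":[0,0,0]},{"hand":1,"xyz":[0,0,0],"delta_rot":[0,0,0]},{"hand":1,"xyz":[0,0,0],"delta_rot":[0,0,0]},{"hand":1,"xyz":[0,0,0],"delta_rot":[0,0,0]},{"hand":1,"xyz":[0,0,-4],"delta_rot":[0,0,0]},{"hand":0.3,"xyz":[0,0,-8],"delta_rot":[0,0,0]},{"hand":0.3,"xyz":[0,0,-12],"delta_rot":[0,0,0]},{"hand":0.3,"xyz":[0,0,-12],"delta_rot":[0,0,0]},{"hand":0.3,"xyz":[0,0,-12],"delta_rot":[0,0,0]},{"hand":0.3,"xyz":[0,0,-12],"delta_rot":[0,0,0]}])

```text
clock: 7.62
position: [441.9, -332.1, 202.7]
ee_rot: [-0.436, 0.9, 0.001, -0.0]
contact_force: [-0.4, -0.5, -1.3]
gripper_width: 26.1
```

```bash

python3 - <<'E'
from h import *
p=get_image('wrist'); P,r,s=cur(); print(P,s['gripper_width'])
f=p['frame'].copy(); 
for d in (22,9,-4,-20):
  for q in proj(p,[P+r.apply([x,y,d]) for x in (-13,13) for y in (-11,11)]): cv2.circle(f,tuple(int(v) for v in q.round()),1,(0,0,255),-1)
cv2.imwrite('pics/w5z.png',cv2.resize(f[170:370,220:420],None,fx=3,fy=3,interpolation=cv2.INTER_CUBIC))
p=snap('side');f=p['frame']
print(proj(p,[P+r.apply([0,0,22])]))
cv2.imwrite('pics/s5z.png',cv2.resize(f[30:210,300:480],None,fx=3.3,fy=3.3))
E
```

```text
[ 441.52989257 -332.02807131  201.8263864 ] 25.342252622315524
[[404.50624011 115.66869038]]
```

View pics/w5z.png

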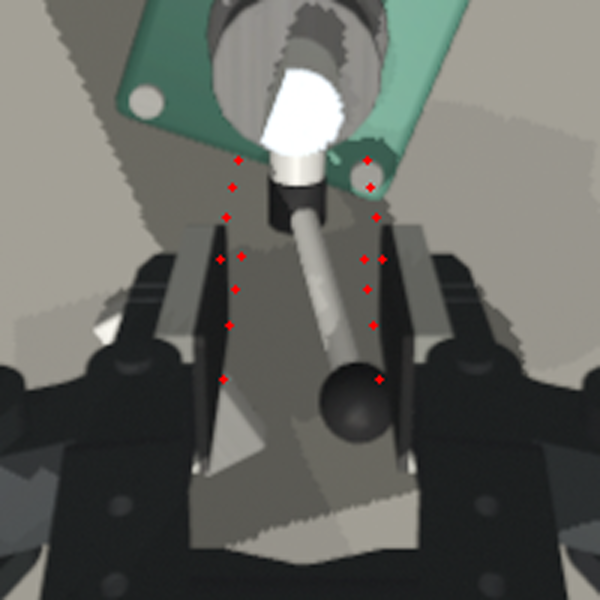

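View pics/s5z.png

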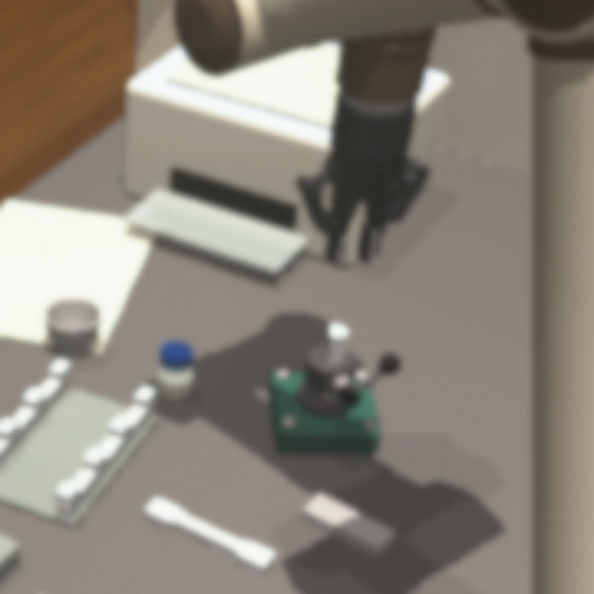

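```bash

python3 - <<'E'
from h import *
plan([442.3,-332.6,57],np.radians(231.6))
E
```

```text
xyz [-0.02, -0.15, 14.45] rot [0.003, -0.001, 0.002] rows 3.5
```

apply_moves(steps=[{"hand":1,"xyz":[0,-0.1,0],"delta_rot":[0,0,0]},{"hand":1,"xyz":[0,-0.1,0],"delta_rot":[0,0,0]},{"hand":1,"xyz":[0,-0.1,3],"delta_rot":[0,0,0]},{"hand":1,"xyz":[0,-0.1,6],"delta_rot":[0,0,0]},{"hand":1,"xyz":[0,-0.1,9],"delta_rot":[0,0,0]},{"hand":1,"xyz":[0,-0.1,12],"delta_rot":[0,0,0]},{"hand":1,"xyz":[0,-0.1,14],"delta_rot":[0,0,0]},{"hand":1,"xyz":[0,-0.1,14.5],"delta_rot":[0,0,0]},{"hand":1,"xyz":[0,-0.1,14.5],"delta_rot":[0,0,0]},{"hand":1,"xyz":[0,-0.1,14.5],"delta_rot":[0,0,0]}])

```text
clock: 8.55
position: [443.9, -333.5, 58.7]
ee_rot: [-0.437, 0.9, -0.0, 0.0]
contact_force: [1.0, -0.3, 0.1]
gripper_width: 85.3
```

```bash

python3 - <<'E'
from h import *
p=snap('wrist','w6.png')
p,r,s=cur(); print(p,s['contact_force'])
E
```

```text
[ 444.37132034 -333.65269862   59.47615237] [-0.11287921  0.20703694  0.95851363]
```

View pics/w6.png

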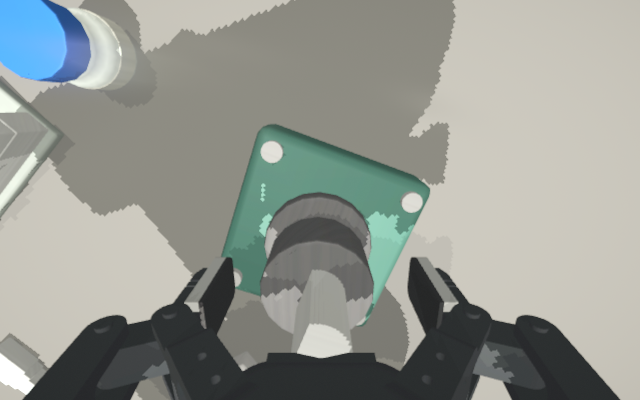

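apply_moves(steps=[{"hand":0.7,"xyz":[0,0.15,0],"delta_rot":[0,0,0]},{"hand":0.5,"xyz":[0,0.15,0],"delta_rot":[0,0,0]},{"hand":0.4,"xyz":[0,0.15,0],"delta_rot":[0,0,0]},{"hand":0.4,"xyz":[0,0.15,0],"delta_rot":[0,0,0]},{"hand":0.4,"xyz":[0,0.15,0],"delta_rot":[0,0,0]}])

```text
clock: 9.02
position: [444.0, -331.2, 60.3]
ee_rot: [-0.436, 0.9, -0.001, 0.002]
contact_force: [1.5, 7.1, 7.4]
gripper_width: 50.4
```

```bash

python3 - <<'E'
from h import *
p=snap('wrist','w7.png')
p,r,s=cur(); print(p,s['contact_force'],r.inv().apply(s['contact_force']),s['gripper_width'])
E
```

```text
[ 444.0237897  -331.16249164   60.31891219] [1.87730438 7.97605564 7.5961907 ] [-7.4479679   3.43804953 -7.58626641] 50.144650890308114
```

View pics/w7.png

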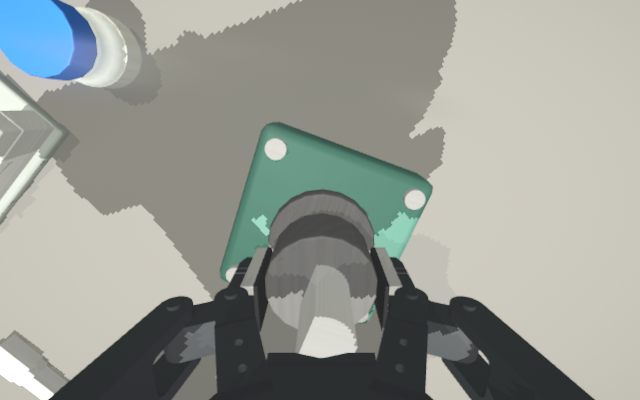

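apply_moves(steps=[{"hand":0.4,"xyz":[-0.15,0,-0.1],"delta_rot":[0,0,0.05]},{"hand":0.4,"xyz":[-0.15,0,-0.1],"delta_rot":[0,0,0.13]},{"hand":0.4,"xyz":[-0.15,0,-0.1],"delta_rot":[0,0,0.21]},{"hand":0.4,"xyz":[-0.15,0,-0.1],"delta_rot":[0,0,0.29]},{"hand":0.4,"xyz":[-0.15,0,-0.1],"delta_rot":[0,0,0.37]},{"hand":0.4,"xyz":[-0.15,0,-0.1],"delta_rot":[0,0,0.45]}])

```text
clock: 9.57
position: [444.0, -331.1, 60.4]
ee_rot: [-0.223, 0.975, -0.001, 0.001]
contact_force: [0.4, 0.4, 1.1]
gripper_width: 50.2
```

```bash

python3 - <<'E'
from h import *
p=snap('wrist','w8.png')
p,r,s=cur(); print(p,np.degrees(yawof(r))%360,s['contact_force'],r.inv().apply(s['contact_force']),s['wrist_torque'],s['gripper_width'])
p=snap('side');f=p['frame']
cv2.imwrite('pics/s8z.png',cv2.resize(f[60:240,320:500],None,fx=3.3,fy=3.3))
E
```

```text
[ 444.00783224 -331.1129613    60.34974075] 205.6072818588433 [-0.71018246  0.65196023  3.43500527] [ 0.35036673  0.88736322 -3.43780485] [ 0.45834607 -0.46563608 -0.22339069] 50.07473472985841
```

View pics/s8z.png

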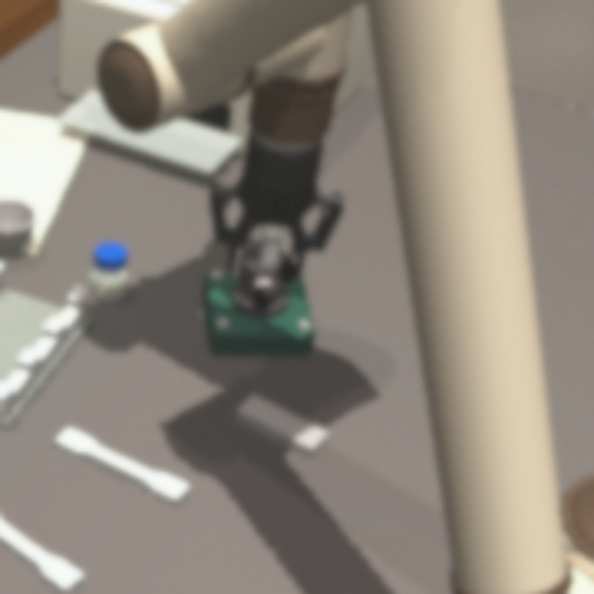

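apply_moves(steps=[{"hand":0.4,"xyz":[0,0,0],"delta_rot":[0,0,0.1]},{"hand":0.4,"xyz":[0,0,0],"delta_rot":[0,0,0.2]},{"hand":0.4,"xyz":[0,0,0],"delta_rot":[0,0,0.3]},{"hand":0.4,"xyz":[0,0,0],"delta_rot":[0,0,0.4]},{"hand":0.4,"xyz":[0,0,0],"delta_rot":[0,0,0.5]},{"hand":0.4,"xyz":[0,0,0],"delta_rot":[0,0,0.6]},{"hand":0.4,"xyz":[0,0,0],"delta_rot":[0,0,0.7]},{"hand":0.4,"xyz":[0,0,0],"delta_rot":[0,0,0.8]},{"hand":0.4,"xyz":[0,0,0],"delta_rot":[0,0,0.9]},{"hand":0.4,"xyz":[0,0,0],"delta_rot":[0,0,1.0]},{"hand":0.4,"xyz":[0,0,0],"delta_rot":[0,0,1.05]}])

```text
clock: 10.58
position: [443.8, -331.2, 60.3]
ee_rot: [0.294, 0.956, -0.0, 0.001]
contact_force: [-0.6, 2.1, 2.3]
gripper_width: 50.4
```

```bash

python3 - <<'E'
from h import *
p,r,s=cur(); print(p,np.degrees(yawof(r))%360,s['contact_force'],r.inv().apply(s['contact_force']),s['wrist_torque'],s['gripper_width'],s['joints'])
plan(p,np.radians(121.6))
E
```

```text
[ 443.78718908 -331.17377903   60.31932121] 145.77186818068486 [-0.56568855  2.14032196  2.28169063] [ 1.66610242  1.45201262 -2.28535683] [ 0.26868955 -0.17435415  0.23363868] 50.372573784348134 [-3.48144574e-01  4.43000205e-01 -3.78775536e-01  5.16646484e-04
 -7.46615845e-01 -2.49627509e-01]
xyz [0.0, 0.0, 0.0] rot [0.001, 0.002, 0.422] rows 3.5
```

Then finish the turn, release and rise for a look.

apply_moves(steps=[{"hand":0.4,"xyz":[0,0,0],"delta_rot":[0,0,0.1]},{"hand":0.4,"xyz":[0,0,0],"delta_rot":[0,0,0.2]},{"hand":0.4,"xyz":[0,0,0],"delta_rot":[0,0,0.3]},{"hand":0.4,"xyz":[0,0,0],"delta_rot":[0,0,0.4]},{"hand":0.4,"xyz":[0,0,0],"delta_rot":[0,0,0.42]},{"hand":0.4,"xyz":[0,0,0],"delta_rot":[0,0,0.42]},{"hand":1,"xyz":[0,0,0],"delta_rot":[0,0,0.42]},{"hand":1,"xyz":[0,0,0],"delta_rot":[0,0,0.42]},{"hand":1,"xyz":[0,0,0],"delta_rot":[0,0,0.42]}])

```text
clock: 11.33
position: [442.5, -330.9, 58.9]
ee_rot: [0.486, 0.874, -0.0, -0.001]
contact_force: [0.7, 0.1, 0.3]
gripper_width: 83.5
```

apply_moves(steps=[{"hand":1,"xyz":[0,0,-4],"delta_rot":[0,0,0]},{"hand":1,"xyz":[0,0,-8],"delta_rot":[0,0,0]},{"hand":1,"xyz":[0,0,-12],"delta_rot":[0,0,0]},{"hand":1,"xyz":[0,0,-14],"delta_rot":[0,0,0]},{"hand":1,"xyz":[0,0,-14],"delta_rot":[0,0,0]}])

```text
clock: 11.75
position: [445.6, -332.6, 205.1]
ee_rot: [0.486, 0.874, 0.0, 0.006]
contact_force: [0.5, 0.3, 1.0]
gripper_width: 85.0
```

```bash

python3 - <<'E'
from h import *
p=snap('wrist','w9.png'); f=p['frame']
uv=proj(p,[443.5,-331.5,80])[0].astype(int)
x0,y0=uv[0]-85,uv[1]-70
print(x0,y0,cur()[0],np.degrees(yawof(cur()[1])))
cv2.imwrite('pics/w9z.png',cv2.resize(f[y0:y0+140,x0:x0+170],None,fx=4,fy=4,interpolation=cv2.INTER_CUBIC))
E
```

```text
240 119 [ 444.10311772 -331.56254038  201.90258298] 121.7766419528303
```

View pics/w9z.png

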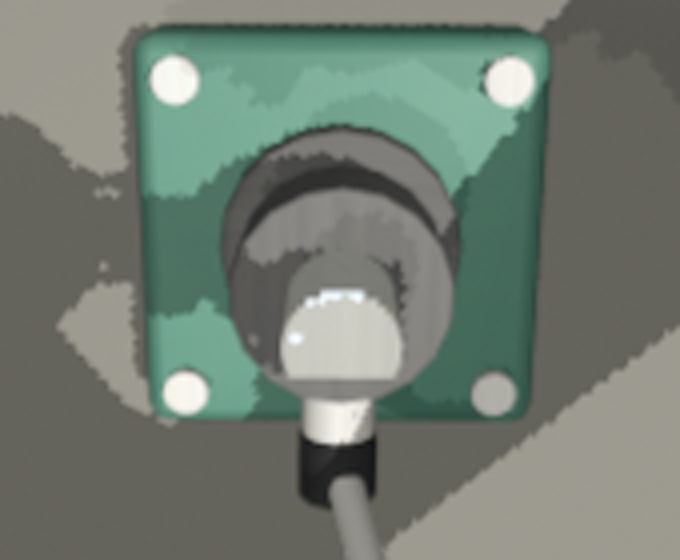

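View pics/w9.png

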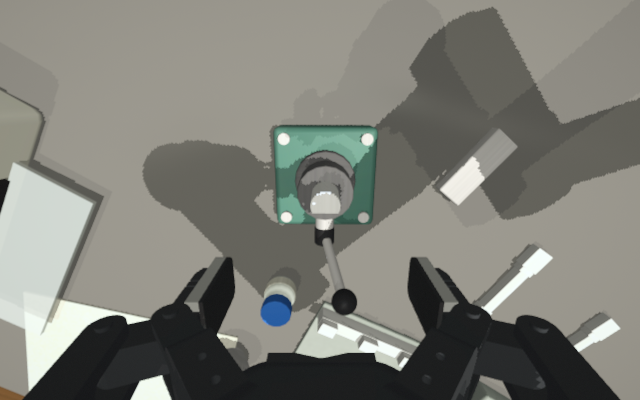

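```bash
cat >> h.py <<'E'
CA=np.array([443.5,-331.5]); UA=np.radians(31.6)
def col(c,u,x,y,z):
    return [c[0]+x*np.cos(u)-y*np.sin(u), c[1]+x*np.sin(u)+y*np.cos(u), z]
E
python3 - <<'E'
from h import *
for y,z in [(-32,165),(-32,112),(20,112),(20,140),(58,140),(58,85)]: plan(col(CA,UA,82,y,z),np.radians(121.6))
E
```

```text
xyz [-3.17, 8.13, 3.73] rot [0.003, 0.005, 0.003] rows 2.3
xyz [-3.15, 8.11, 9.03] rot [0.003, 0.005, 0.003] rows 3.1
xyz [2.05, 8.13, 9.01] rot [0.003, 0.005, 0.003] rows 3.0
xyz [2.04, 8.14, 6.21] rot [0.003, 0.005, 0.003] rows 2.5
xyz [5.84, 8.15, 6.19] rot [0.003, 0.005, 0.003] rows 2.9
xyz [5.87, 8.13, 11.69] rot [0.003, 0.005, 0.003] rows 3.8
```

apply_moves(steps=[{"hand":0,"xyz":[-3.2,0,0],"delta_rot":[0,0,0]},{"hand":0,"xyz":[-3.2,4,0],"delta_rot":[0,0,0]},{"hand":0,"xyz":[-3.2,8.1,0],"delta_rot":[0,0,0]},{"hand":0,"xyz":[-3.2,8.1,3],"delta_rot":[0,0,0]},{"hand":0,"xyz":[-3.2,8.1,6],"delta_rot":[0,0,0]},{"hand":0,"xyz":[-3.2,8.1,9],"delta_rot":[0,0,0]},{"hand":0,"xyz":[-3.2,8.1,9],"delta_rot":[0,0,0]},{"hand":0,"xyz":[-3.2,8.1,9],"delta_rot":[0,0,0]}])

```text
clock: 12.47
position: [526.9, -315.2, 106.4]
ee_rot: [0.487, 0.874, -0.001, -0.003]
contact_force: [0.9, 0.3, 0.8]
gripper_width: 0.0
```

```bash

python3 - <<'E'
from h import *
p=snap('wrist','w10.png'); print(cur()[0])
for y,z in [(-32,112),(20,112)]: plan(col(CA,UA,82,y,z),np.radians(121.6))
E
```

```text
[ 528.55821733 -315.88715191  108.87700518]
xyz [-0.07, 0.14, -0.31] rot [-0.002, -0.001, 0.003] rows 0.1
xyz [5.13, 0.15, -0.31] rot [-0.002, -0.001, 0.003] rows 1.3
```

View pics/w10.png

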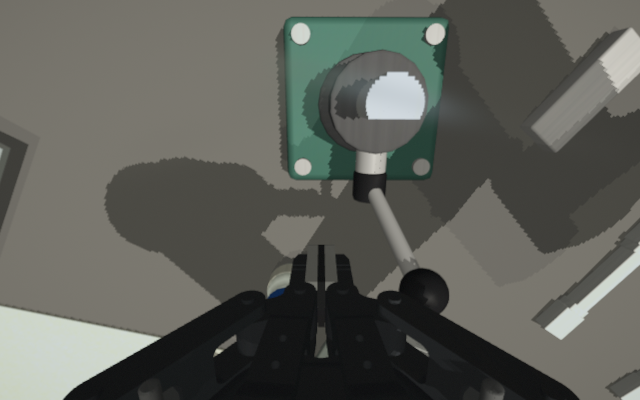

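apply_moves(steps=[{"hand":0,"xyz":[1,0.1,-0.3],"delta_rot":[0,0,0]},{"hand":0,"xyz":[1.6,0.1,-0.3],"delta_rot":[0,0,0]},{"hand":0,"xyz":[2.2,0.1,-0.3],"delta_rot":[0,0,0]},{"hand":0,"xyz":[2.8,0.1,-0.3],"delta_rot":[0,0,0]},{"hand":0,"xyz":[3.4,0.1,-0.3],"delta_rot":[0,0,0]},{"hand":0,"xyz":[4,0.1,-0.3],"delta_rot":[0,0,0]},{"hand":0,"xyz":[4.6,0.1,-0.3],"delta_rot":[0,0,0]},{"hand":0,"xyz":[5.2,0.1,-0.3],"delta_rot":[0,0,0]},{"hand":0,"xyz":[5.2,0.1,-0.3],"delta_rot":[0,0,0]}])

```text
clock: 13.27
position: [501.5, -269.9, 112.4]
ee_rot: [0.487, 0.874, 0.0, -0.0]
contact_force: [0.3, -0.5, -0.2]
gripper_width: 0.2
```

```bash

python3 - <<'E'
from h import *
p=snap('wrist','w11.png'); print(cur()[0],cur()[2]['contact_force'])
for y,z in [(20,112),(20,145),(58,145),(58,100),(58,84)]: plan(col(CA,UA,82,y,z),np.radians(121.6))
E
```

```text
[ 501.71797932 -270.17709875  112.3206138 ] [-0.94931013  0.07480234 -0.78607041]
xyz [-0.17, 0.03, 0.03] rot [-0.0, -0.001, 0.003] rows 0.0
xyz [-0.17, 0.03, -3.27] rot [-0.0, -0.001, 0.003] rows 0.8
xyz [3.63, 0.04, -3.27] rot [-0.0, -0.001, 0.003] rows 1.2
xyz [3.63, 0.04, 1.23] rot [-0.0, -0.001, 0.003] rows 0.9
xyz [3.63, 0.04, 2.83] rot [-0.0, -0.001, 0.003] rows 1.1
```

View pics/w11.png

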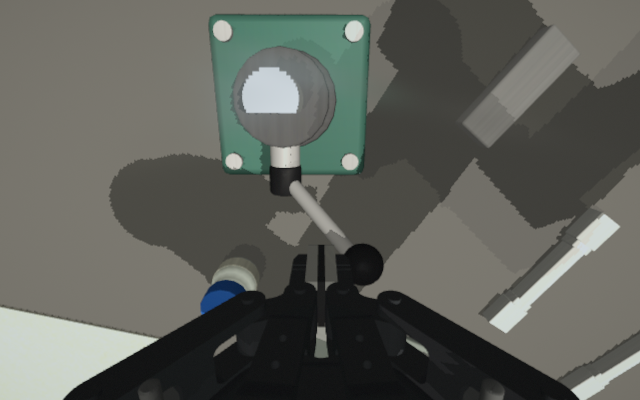

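apply_moves(steps=[{"hand":0,"xyz":[-0.8,0,0],"delta_rot":[0,0,0]},{"hand":0,"xyz":[-0.8,0,-3.3],"delta_rot":[0,0,0]},{"hand":0,"xyz":[0.5,0,-3.5],"delta_rot":[0,0,0]},{"hand":0,"xyz":[3.6,0,-3.5],"delta_rot":[0,0,0]},{"hand":0,"xyz":[3.6,0,-2.5],"delta_rot":[0,0,0]},{"hand":0,"xyz":[3.6,0,-1.2],"delta_rot":[0,0,0]},{"hand":0,"xyz":[3.6,0,-0.4],"delta_rot":[0,0,0]},{"hand":0,"xyz":[3.6,0,0.4],"delta_rot":[0,0,0]},{"hand":0,"xyz":[3.6,0,1.2],"delta_rot":[0,0,0]},{"hand":0,"xyz":[3.6,0,1.8],"delta_rot":[0,0,0]},{"hand":0,"xyz":[3.6,0,2.4],"delta_rot":[0,0,0]},{"hand":0,"xyz":[3.6,0,2.4],"delta_rot":[0,0,0]}])

```text
clock: 14.32
position: [482.4, -240.3, 86.4]
ee_rot: [0.487, 0.873, -0.001, -0.002]
contact_force: [0.0, -0.1, -0.6]
gripper_width: -0.1
```

```bash

python3 - <<'E'
from h import *
p=snap('wrist','w12.png'); print(cur()[0],cur()[2]['contact_force'])
plan(col(CA,UA,82,58,84),np.radians(121.6))
E
```

```text
[ 482.62197047 -240.55822219   87.04906813] [-0.73720854  0.91232445 -0.1163009 ]
xyz [0.1, 0.1, 0.3] rot [-0.002, -0.002, 0.002] rows 0.1
```

View pics/w12.png

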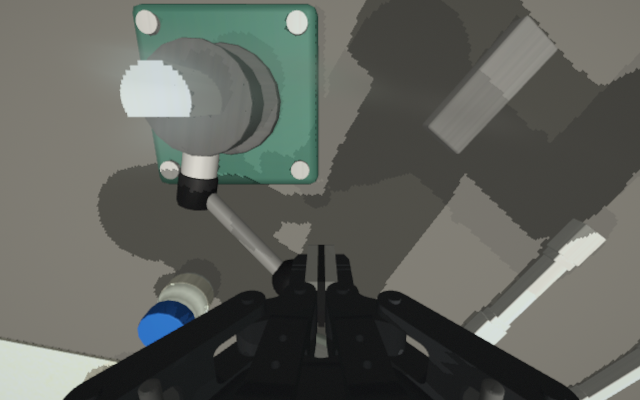

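```bash

python3 - <<'E'
from h import *
p=get_image('wrist'); P,r,s=cur()
for th in (.3,.6,.8,1.0,1.2,1.55): print(th,proj(p,[col(CA,UA,82,62*np.sin(th),75+62*np.cos(th))]).round())
print('hub',proj(p,[col(CA,UA,55,0,75),col(CA,UA,82,0,75),col(CA,UA,0,0,124)]).round())
for d in (22,0,-5): print(d,proj(p,[P+r.apply([x,y,d]) for x in (-14,14) for y in (-11,11)]).round().tolist())
print([ (r['xyz'],r['confidence']) for r in nets.pinpoint(p,'ballA')])
f=p['frame']; cv2.imwrite('pics/w12z.png',cv2.resize(f[170:350,230:410],None,fx=3.3,fy=3.3,interpolation=cv2.INTER_CUBIC))
p=snap('side');f=p['frame']
print(proj(p,[P+r.apply([0,0,0])]),proj(p,[col(CA,UA,82,62*np.sin(th),75+62*np.cos(th)) for th in (0,.6,.8,1,1.55)]))
cv2.imwrite('pics/s12z.png',cv2.resize(f[60:240,320:500],None,fx=3.3,fy=3.3,interpolation=cv2.INTER_CUBIC))
E
```

```text
0.3 [[226. 315.]]
0.6 [[271. 302.]]
0.8 [[295. 291.]]
1.0 [[313. 279.]]
1.2 [[324. 267.]]
1.55 [[331. 249.]]
hub [[220. 204.]
 [225. 247.]
 [159.  97.]]
22 [[299.0, 222.0], [299.0, 255.0], [345.0, 222.0], [344.0, 255.0]]
0 [[296.0, 238.0], [297.0, 274.0], [348.0, 238.0], [347.0, 274.0]]
-5 [[295.0, 242.0], [296.0, 279.0], [349.0, 242.0], [348.0, 279.0]]
[([504.3, -248.1, 90.0], 0.73)]
[[377.98880207 147.54071575]] [[378.02231411 125.77780877]
 [378.40596701 134.38242989]
 [378.36177225 137.97773475]
 [378.2308516  141.68305167]
 [377.4866533  151.10595079]]
```

View pics/w12z.png

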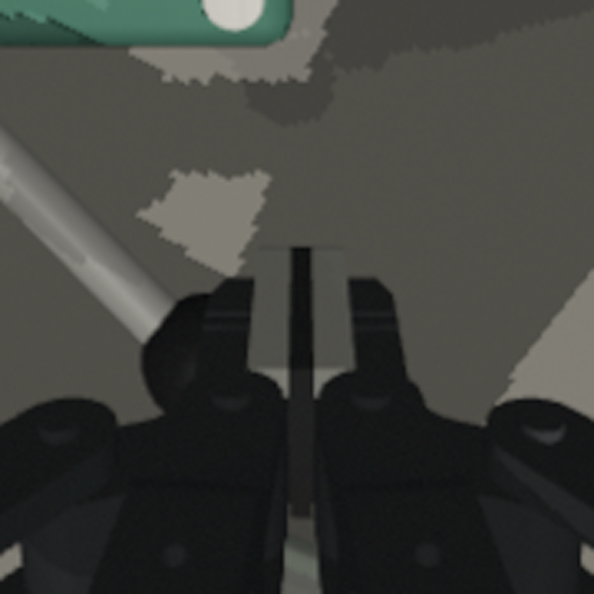

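View pics/s12z.png

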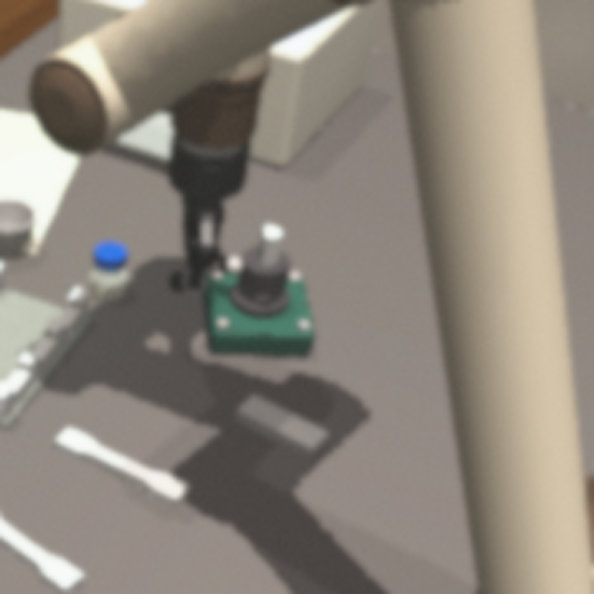

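apply_moves(steps=[{"hand":0,"xyz":[0.5,0,0],"delta_rot":[0,0,0]},{"hand":0,"xyz":[0.5,0,-4],"delta_rot":[0,0,0]},{"hand":0.3,"xyz":[0.5,0,-8],"delta_rot":[0,0,0]},{"hand":0.6,"xyz":[-1.5,-4,-10.5],"delta_rot":[0,0,0]},{"hand":1,"xyz":[-3.5,-8,-11.5],"delta_rot":[0,0,0]},{"hand":1,"xyz":[-5.5,-8.2,-11.5],"delta_rot":[0,0,0]},{"hand":1,"xyz":[-5.5,-8.2,-11.5],"delta_rot":[0,0,0]},{"hand":1,"xyz":[-5.5,-8.2,-11.5],"delta_rot":[0,0,0]},{"hand":1,"xyz":[-5.5,-8.2,-11.5],"delta_rot":[0,0,0]}])

```text
clock: 15.27
position: [442.1, -329.9, 203.1]
ee_rot: [0.487, 0.873, 0.0, -0.0]
contact_force: [0.3, 0.1, 0.6]
gripper_width: 83.3
```

```bash

python3 - <<'E'
from h import *
p=snap('wrist','w13.png'); f=p['frame']
P,r,s=cur(); print(P)
cv2.imwrite('pics/w13z.png',cv2.resize(f[110:310,220:420],None,fx=3,fy=3,interpolation=cv2.INTER_CUBIC))
for th in (.6,.8,1.0,1.2,1.55): print(th,proj(p,[col(CA,UA,82,62*np.sin(th),75+62*np.cos(th))]).round(1))
print('hub',proj(p,[col(CA,UA,55,0,78)]).round(1))
E
```

```text
[ 442.2269239  -329.51279671  202.93673642]
0.6 [[359.3 298. ]]
0.8 [[368.8 292.5]]
1.0 [[375.5 286.3]]
1.2 [[379.3 279.7]]
1.55 [[379.6 268.3]]
hub [[319.5 245.2]]
```

View pics/w13z.png

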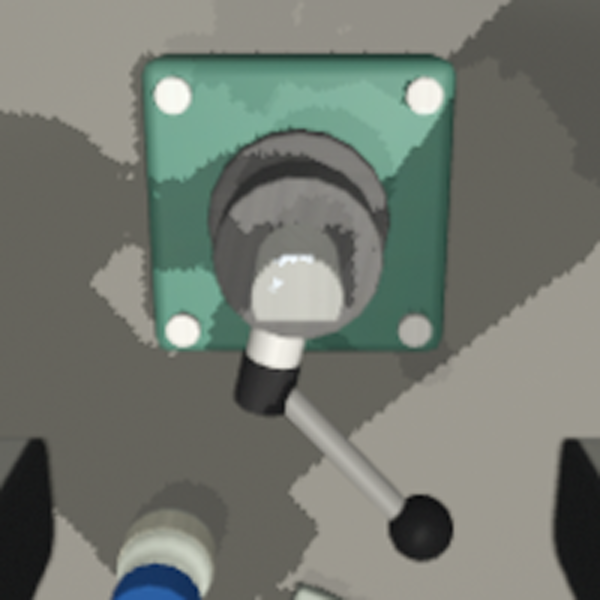

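```bash
cat >> h.py <<'E'
CERR=np.array([-1.36,-0.68,0])
def fitlever(p,uv,c,r,hub=None):
    from scipy.optimize import least_squares
    e=r.apply(CERR)
    def res(x):
        ph,th=x
        return (proj(p,[np.array(col(c,ph,82,62*np.sin(th),75+62*np.cos(th)))+e])-uv).ravel()
    best=min((least_squares(res,[a,t]) for a in np.radians(np.arange(0,360,30)) for t in (.3,1.2)),key=lambda q:q.cost)
    return np.degrees(best.x[0])%360,best.x[1],best.cost
E
python3 - <<'E'
from h import *
p=get_image('wrist');P,r,s=cur()
print(fitlever(p,np.array([360,285.7]),CA,r))
g=ray(p,[[306.7,246]],79)[0,:2]-r.apply(CERR)[:2]-CA; print(np.degrees(np.arctan2(g[1],g[0])),np.linalg.norm(g))
f=ray(p,[[220+250/3,110+320/3],[220+342/3,110+320/3]],124)[:,:2]-r.apply(CERR)[:2]
v=f[1]-f[0]; print('flat',np.degrees(np.arctan2(v[1],v[0]))-90,f.mean(0)-CA)
E
```

```text
(np.float64(91.78304597240623), np.float64(-7.548486539431021), np.float64(0.0))
20.5881837151528 57.379367804514814
flat 31.750704306820424 [6.13732708 5.19931337]
```

```bash

python3 - <<'E'
from h import *
plan([444,-330.8,58],np.radians(109.3))
E
```

```text
xyz [-0.22, 0.07, 14.49] rot [-0.0, -0.001, 0.218] rows 3.5
```

apply_moves(steps=[{"hand":1,"xyz":[-0.2,0.1,0],"delta_rot":[0,0,0.12]},{"hand":1,"xyz":[-0.2,0.1,2],"delta_rot":[0,0,0.218]},{"hand":1,"xyz":[-0.2,0.1,6],"delta_rot":[0,0,0.218]},{"hand":1,"xyz":[-0.2,0.1,9],"delta_rot":[0,0,0.218]},{"hand":1,"xyz":[-0.2,0.1,12],"delta_rot":[0,0,0.218]},{"hand":1,"xyz":[-0.2,0.1,14],"delta_rot":[0,0,0.218]},{"hand":1,"xyz":[-0.2,0.1,14.4],"delta_rot":[0,0,0.218]},{"hand":1,"xyz":[-0.2,0.1,14.4],"delta_rot":[0,0,0.218]},{"hand":0.5,"xyz":[-0.2,0.1,14.4],"delta_rot":[0,0,0.218]},{"hand":0.4,"xyz":[-0.2,0.1,14.4],"delta_rot":[0,0,0.218]},{"hand":0.4,"xyz":[-0.2,0.1,14.4],"delta_rot":[0,0,0.218]},{"hand":0.4,"xyz":[-0.2,0.1,14.4],"delta_rot":[0,0,0.218]}])

```text
clock: 16.37
position: [445.0, -330.7, 61.3]
ee_rot: [0.579, 0.815, 0.001, 0.001]
contact_force: [-0.1, 5.4, 6.1]
gripper_width: 50.4
```

```bash

python3 - <<'E'
from h import *
P,r,s=cur(); print(P,s['contact_force'],r.inv().apply(s['contact_force']),s['gripper_width'],np.degrees(yawof(r)))
E
```

```text
[ 444.97316377 -330.66684491   61.32207367] [-0.07289037  5.4212045   6.10661422] [ 5.1383205   1.73175705 -6.10607798] 50.4438162573193 109.27187662519783
```

apply_moves(steps=[{"hand":0.4,"xyz":[0.1,0,0],"delta_rot":[0,0,-0.08]},{"hand":0.4,"xyz":[0.1,0,0],"delta_rot":[0,0,-0.16]},{"hand":0.4,"xyz":[0.1,0,0],"delta_rot":[0,0,-0.225]},{"hand":0.4,"xyz":[0.1,0,0],"delta_rot":[0,0,-0.225]},{"hand":0.4,"xyz":[0.1,0,0],"delta_rot":[0,0,-0.225]},{"hand":1,"xyz":[0.1,0,0],"delta_rot":[0,0,-0.225]},{"hand":1,"xyz":[0.1,0,0],"delta_rot":[0,0,-0.225]},{"hand":1,"xyz":[0.1,0,0],"delta_rot":[0,0,-0.225]},{"hand":1,"xyz":[0.1,0,-4],"delta_rot":[0,0,-0.225]},{"hand":1,"xyz":[0.1,0,-8],"delta_rot":[0,0,-0.225]},{"hand":1,"xyz":[0.1,0,-12],"delta_rot":[0,0,-0.225]},{"hand":1,"xyz":[0.1,0,-14],"delta_rot":[0,0,-0.225]}])

```text
clock: 17.37
position: [445.9, -331.7, 204.7]
ee_rot: [0.484, 0.875, -0.0, 0.004]
contact_force: [0.2, -0.0, 0.8]
gripper_width: 85.3
```

apply_moves(steps=[{"hand":1,"xyz":[0,0,0],"delta_rot":[0,0,0]},{"hand":1,"xyz":[0,0,0],"delta_rot":[0,0,0]}])

```text
clock: 17.53
position: [444.5, -330.6, 200.6]
ee_rot: [0.484, 0.875, 0.0, 0.002]
contact_force: [-0.7, -0.3, -0.1]
gripper_width: 85.5
```

```bash
cat >> h.py <<'E'
def look(fn,X,wh=(200,200),k=3):
    p=get_image('wrist'); f=p['frame']; u=proj(p,[X])[0].astype(int)
    x0=max(0,min(640-wh[0],u[0]-wh[0]//2)); y0=max(0,min(400-wh[1],u[1]-wh[1]//2))
    cv2.imwrite('pics/'+fn,cv2.resize(f[y0:y0+wh[1],x0:x0+wh[0]],None,fx=k,fy=k,interpolation=cv2.INTER_CUBIC)); P,r,s=cur()
    print('x0,y0',x0,y0,'tcp',P.round(1),'yaw',np.degrees(yawof(r)).round(2),'F',np.round(s['contact_force'],1),'w',s['gripper_width'].round(1)); return p,P,r
E
python3 - <<'E'
from h import *
p,P,r=look('w14z.png',[470,-315,80])
E
```

```text
Traceback (most recent call last):
  File "h.py", line 72, in look
    print('x0,y0',x0,y0,'tcp',P.round(1),'yaw',np.degrees(yawof(r)).round(2),'F',np.round(s['contact_force'],1),'w',s['gripper_width'].round(1)); return p,P,r
                                                                                                                    ^^^^^^^^^^^^^^^^^^^^^^^^
AttributeError: 'float' object has no attribute 'round'
```

View pics/w14z.png

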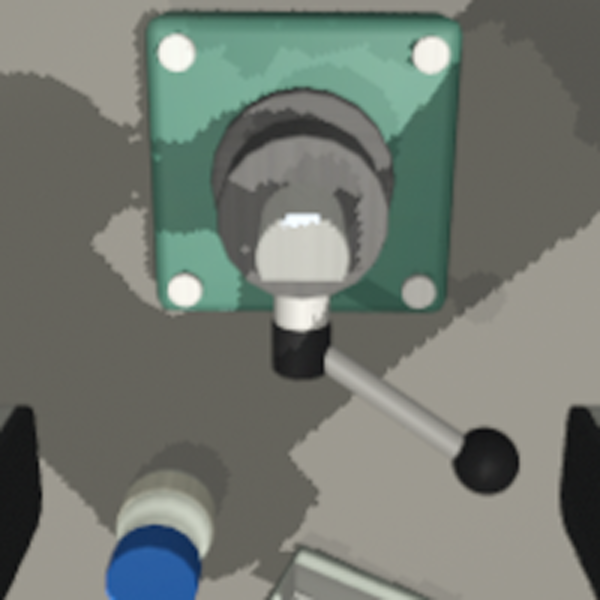

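```bash
sed -i "s/s\['gripper_width'\].round(1)/round(float(s['gripper_width']),1)/" h.py
python3 - <<'E'
from h import *
p,P,r=look('x.png',[470,-315,80])
u=proj(p,[470,-315,80])[0].astype(int); x0,y0=u[0]-100,u[1]-100
uv=np.array([x0+486/3,y0+461/3]); print(uv)
e=r.apply(CERR)
for th in np.arange(.7,1.5,.1): print(th.round(1),proj(p,[np.array(col(CA,UA,82,62*np.sin(th),75+62*np.cos(th)))+e]).round(1)-uv)
for y,z in [(50,150),(50,125)]: plan(col(CA,UA,82,y,z),np.radians(121.6))
E
```

```text
x0,y0 220 124 tcp [ 443.2 -330.   198. ] yaw 122.09 F [-0.5  0.4  0.2] w 85.6
[382.         277.66666667]
0.7 [[-18.          18.93333333]]
0.8 [[-13.5         16.03333333]]
0.9 [[-9.7        13.03333333]]
1.0 [[-6.7         9.73333333]]
1.1 [[-4.4         6.43333333]]
1.2 [[-2.8         3.03333333]]
1.3 [[-1.9        -0.36666667]]
1.4 [[-1.6        -3.66666667]]
xyz [4.77, 8.19, 4.8] rot [-0.001, -0.002, 0.009] rows 2.6
xyz [4.76, 8.2, 7.3] rot [-0.001, -0.002, 0.009] rows 2.9
```

```bash
python3 - <<'E'
from h import *
for y,z in [(58,150),(60,115),(61,84)]: plan(col(CA,UA,82,y,z),np.radians(121.6))
E
```

```text
xyz [5.57, 8.2, 4.8] rot [-0.001, -0.002, 0.009] rows 2.7
xyz [5.76, 8.21, 8.3] rot [-0.001, -0.002, 0.009] rows 3.2
xyz [5.85, 8.21, 11.4] rot [-0.001, -0.002, 0.009] rows 3.7
```

apply_moves(steps=[{"hand":0,"xyz":[3,3,0],"delta_rot":[0,0,0]},{"hand":0,"xyz":[5.6,6,0],"delta_rot":[0,0,0]},{"hand":0,"xyz":[5.7,8.2,2],"delta_rot":[0,0,0]},{"hand":0,"xyz":[5.7,8.2,5],"delta_rot":[0,0,0]},{"hand":0,"xyz":[5.7,8.2,7],"delta_rot":[0,0,0]},{"hand":0,"xyz":[5.7,8.2,8],"delta_rot":[0,0,0]},{"hand":0,"xyz":[5.7,8.2,8],"delta_rot":[0,0,0]}])

```text
clock: 18.22
position: [480.7, -237.9, 115.4]
ee_rot: [0.484, 0.875, -0.001, -0.004]
contact_force: [-0.1, -1.0, 0.4]
gripper_width: 0.6
```

```bash

python3 - <<'E'
from h import *
p,P,r=look('w15.png',col(CA,UA,82,60,100),(240,200))
for y,z in [(60,115),(61,84)]: plan(col(CA,UA,82,y,z),np.radians(121.6))
E
```

```text
x0,y0 201 145 tcp [ 482.1 -238.5  117.5] yaw 122.12 F [-0.1 -1.   0.9] w -0.1
xyz [0.1, 0.04, 0.25] rot [-0.004, -0.003, 0.009] rows 0.1
xyz [0.19, 0.05, 3.35] rot [-0.004, -0.003, 0.009] rows 0.8
```

View pics/w15.png

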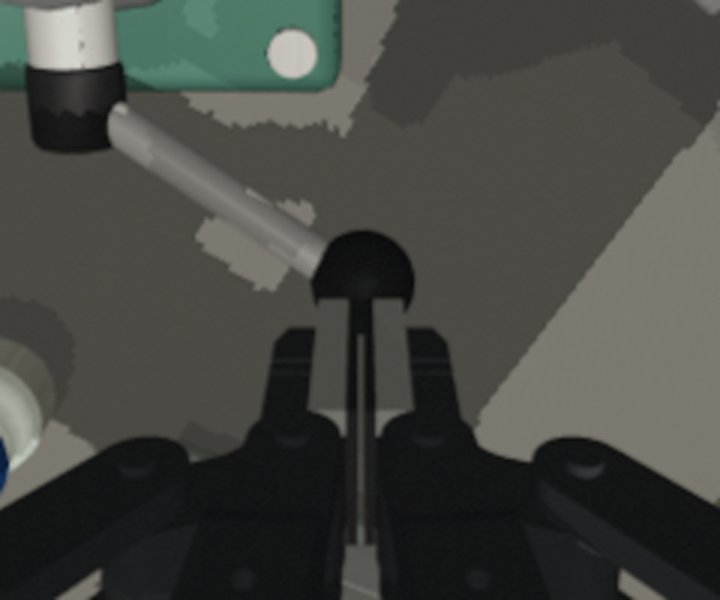

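apply_moves(steps=[{"hand":0,"xyz":[0.1,0,0.5],"delta_rot":[0,0,0]},{"hand":0,"xyz":[0.1,0,1],"delta_rot":[0,0,0]},{"hand":0,"xyz":[0.1,0,1.5],"delta_rot":[0,0,0]},{"hand":0,"xyz":[0.1,0,2],"delta_rot":[0,0,0]},{"hand":0,"xyz":[0.1,0,2.5],"delta_rot":[0,0,0]},{"hand":0,"xyz":[0.1,0,2.9],"delta_rot":[0,0,0]},{"hand":0,"xyz":[0.1,0,2.9],"delta_rot":[0,0,0]}])

```text
clock: 18.85
position: [482.2, -237.5, 89.4]
ee_rot: [0.484, 0.875, -0.0, -0.001]
contact_force: [0.8, -0.2, 0.6]
gripper_width: -0.0
```

```bash

python3 - <<'E'
from h import *
p,P,r=look('w16.png',col(CA,UA,82,60,100),(240,200))
E
```

```text
x0,y0 202 165 tcp [ 482.5 -237.6   89.8] yaw 122.13 F [-0.3 -1.1 -0.1] w -0.4
```

View pics/w16.png

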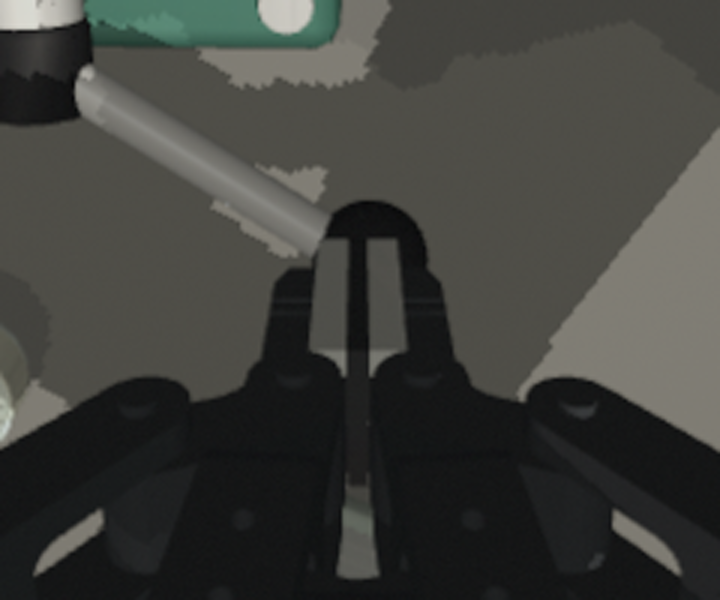

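apply_moves(steps=[{"hand":0,"xyz":[0,0,0.3],"delta_rot":[0,0,0]},{"hand":0,"xyz":[0,0,0.6],"delta_rot":[0,0,0]},{"hand":0,"xyz":[0,0,0.6],"delta_rot":[0,0,0]}])

```text
clock: 19.15
position: [482.6, -237.6, 83.8]
ee_rot: [0.484, 0.875, 0.0, -0.0]
contact_force: [0.8, 0.2, 0.3]
gripper_width: -0.0
```

```bash

python3 - <<'E'
from h import *
p,P,r=look('w17.png',col(CA,UA,82,60,90),(240,200))
for th in (1.2,1.3,1.4,1.55): print(th,proj(p,[np.array(col(CA,UA,82,62*np.sin(th),75+62*np.cos(th)))+r.apply(CERR)]).round(1))
E
```

```text
x0,y0 203 160 tcp [ 482.6 -237.6   84. ] yaw 122.13 F [ 0.8 -1.1  0.3] w 0.1
1.2 [[316.3 266.7]]
1.3 [[320.2 260.9]]
1.4 [[322.7 255.4]]
1.55 [[324.2 247.6]]
```

View pics/w17.png

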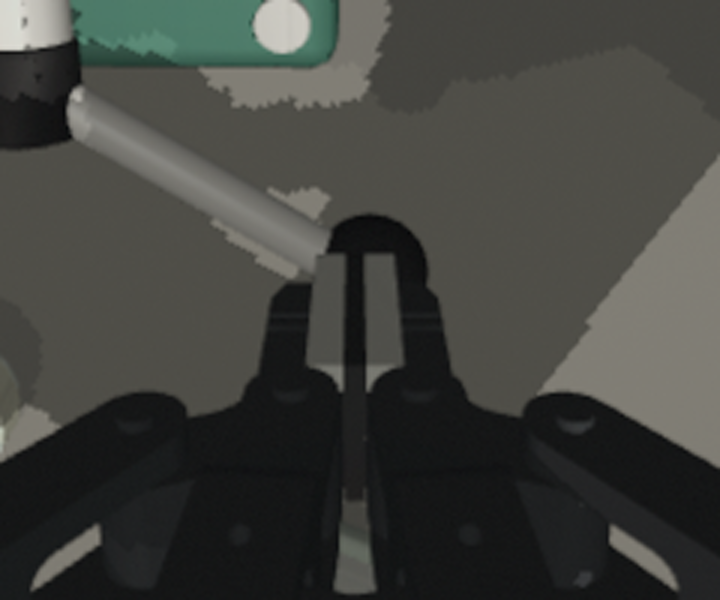

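apply_moves(steps=[{"hand":0,"xyz":[0,0,0.2],"delta_rot":[0,0,0]},{"hand":0,"xyz":[0,0,0.4],"delta_rot":[0,0,0]},{"hand":0,"xyz":[0,0,0.4],"delta_rot":[0,0,0]}])

```text
clock: 19.45
position: [484.0, -238.1, 82.0]
ee_rot: [0.483, 0.875, 0.0, 0.002]
contact_force: [-1.9, 1.1, 9.0]
gripper_width: -0.0
```

apply_moves(steps=[{"hand":0,"xyz":[0,0,0.1],"delta_rot":[0,0,0]},{"hand":0,"xyz":[0,0,0.1],"delta_rot":[0,0,0]},{"hand":0,"xyz":[0,0,-4],"delta_rot":[0,0,0]},{"hand":0,"xyz":[0,-2,-8],"delta_rot":[0,0,0]},{"hand":0.5,"xyz":[-2,-5,-11],"delta_rot":[0,0,0]},{"hand":1,"xyz":[-5,-8,-12],"delta_rot":[0,0,0]},{"hand":1,"xyz":[-6,-8.2,-12],"delta_rot":[0,0,0]},{"hand":1,"xyz":[-6,-8.2,-12],"delta_rot":[0,0,0]},{"hand":1,"xyz":[-6,-8.2,-12],"delta_rot":[0,0,0]},{"hand":1,"xyz":[-6,-8.2,-12],"delta_rot":[0,0,0]}])

```text
clock: 20.28
position: [444.6, -331.4, 199.3]
ee_rot: [0.484, 0.875, 0.0, -0.001]
contact_force: [-0.6, -0.2, -0.2]
gripper_width: 72.1
```

```bash

python3 - <<'E'
from h import *
p,P,r=look('w18.png',[470,-315,80])
for th in (1.2,1.3,1.4,1.55): print(th,proj(p,[np.array(col(CA,UA,82,62*np.sin(th),75+62*np.cos(th)))+r.apply(CERR)]).round(1))
E
```

```text
x0,y0 221 124 tcp [ 444.7 -331.2  199.3] yaw 122.16 F [-0.4  0.7  0.3] w 79.0
1.2 [[380.7 280.5]]
1.3 [[381.6 277.1]]
1.4 [[381.8 273.8]]
1.55 [[380.9 268.9]]
```

View pics/w18.png

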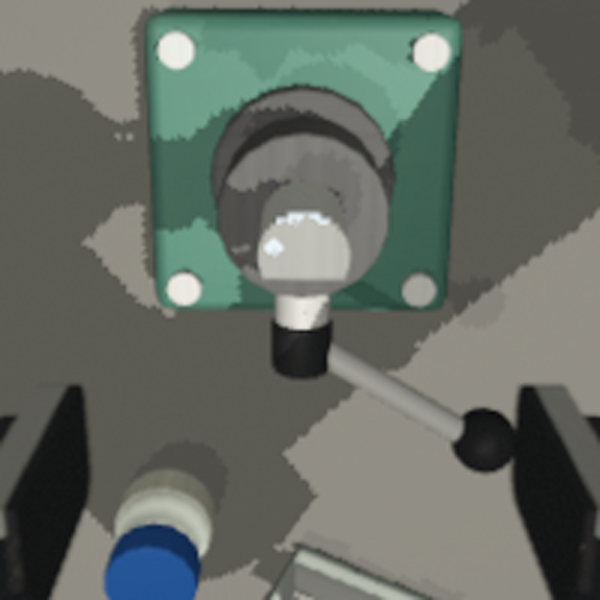

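```bash

python3 - <<'E'
from h import *
for y in (-130,10,160): plan([460,y,215],yawof(cur()[1]))
E
```

```text
xyz [16.22, 12.0, -1.55] rot [-0.001, -0.002, 0.0] rows 4.9
xyz [28.07, 19.45, -1.54] rot [-0.001, -0.002, 0.0] rows 8.3
xyz [40.77, 27.44, -1.52] rot [-0.001, -0.002, 0.0] rows 12.0
```

apply_moves(steps=[{"hand":1,"xyz":[3.4,2.3,-1.5],"delta_rot":[0,0,0]},{"hand":1,"xyz":[6.8,4.6,-1.5],"delta_rot":[0,0,0]},{"hand":1,"xyz":[10.2,7,-1.5],"delta_rot":[0,0,0]},{"hand":1,"xyz":[13.6,9.4,-1.5],"delta_rot":[0,0,0]},{"hand":1,"xyz":[17,12,-1.5],"delta_rot":[0,0,0]},{"hand":1,"xyz":[20.4,14.2,-1.5],"delta_rot":[0,0,0]},{"hand":1,"xyz":[23.8,16.4,-1.5],"delta_rot":[0,0,0]},{"hand":1,"xyz":[27.2,18.7,-1.5],"delta_rot":[0,0,0]},{"hand":1,"xyz":[30.6,21,-1.5],"delta_rot":[0,0,0]},{"hand":1,"xyz":[34,23.2,-1.5],"delta_rot":[0,0,0]},{"hand":1,"xyz":[37.4,25.3,-1.5],"delta_rot":[0,0,0]},{"hand":1,"xyz":[40.8,27.4,-1.5],"delta_rot":[0,0,0]}])

```text
clock: 21.33
position: [458.8, 161.9, 214.9]
ee_rot: [0.483, 0.876, -0.0, -0.0]
contact_force: [1.6, 0.5, 0.1]
gripper_width: 85.3
```

```bash

python3 - <<'E'
from h import *
print(cur()[0],cur()[2]['joints'])
for y in (250,341,): plan([445,y,212],yawof(cur()[1]))
E
```

```text
[458.75170192 161.88538636 214.92678855] [ 6.73907873e-01  1.58610773e-01 -3.39912972e-01 -5.30300263e-05
 -1.07291954e+00 -1.68146306e+00]
xyz [8.18, 3.54, 0.29] rot [-0.001, 0.0, -0.0] rows 2.2
xyz [15.88, 8.4, 0.29] rot [-0.001, 0.0, -0.0] rows 4.4
```

apply_moves(steps=[{"hand":1,"xyz":[4,2,0.3],"delta_rot":[0,0,0]},{"hand":1,"xyz":[7.5,4,0.3],"delta_rot":[0,0,0]},{"hand":1,"xyz":[11,6,0.3],"delta_rot":[0,0,0]},{"hand":1,"xyz":[14,7.5,0.3],"delta_rot":[0,0,0]},{"hand":1,"xyz":[15.9,8.4,0.3],"delta_rot":[0,0,0]},{"hand":1,"xyz":[15.9,8.4,0.3],"delta_rot":[0,0,0]},{"hand":1,"xyz":[15.9,8.4,0.3],"delta_rot":[0,0,0]},{"hand":1,"xyz":[15.9,8.4,0.3],"delta_rot":[0,0,0]},{"hand":1,"xyz":[15.9,8.4,0.3],"delta_rot":[0,0,0]}])

```text
clock: 22.08
position: [446.3, 337.7, 212.1]
ee_rot: [0.484, 0.875, -0.0, -0.0]
contact_force: [0.7, 0.2, -0.3]
gripper_width: 85.4
```

```bash

python3 - <<'E'
from h import *
p,P,r=look('w19.png',[430,340,80])
print([(q['xyz'],q['confidence']) for q in nets.pinpoint(p,'spindleB')],[(q['xyz'],q['confidence']) for q in nets.pinpoint(p,'ballB')])
E
```

```text
x0,y0 233 77 tcp [446.5 337.5 212.3] yaw 122.09 F [ 0.5  0.4 -0.1] w 85.9
[([447.3, 341.8, 2.4], 0.6)] [([366.1, 327.0, 135.8], 0.97)]
```

View pics/w19.png

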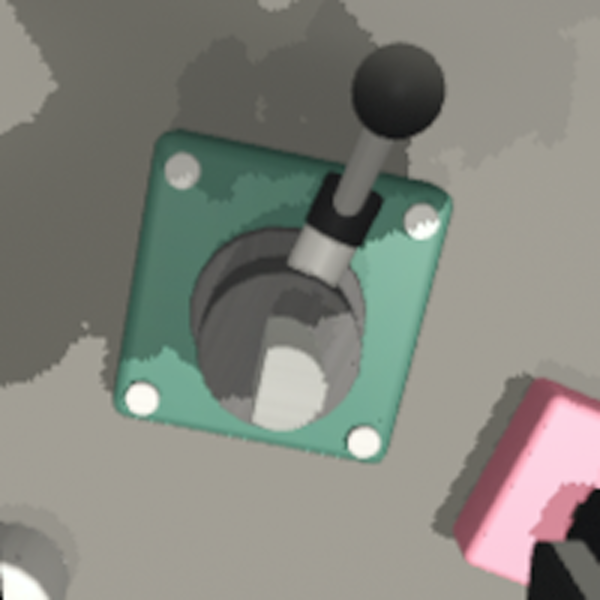

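```bash

python3 - <<'E'
from h import *
p=get_image('wrist');P,r,s=cur(); e=r.apply(CERR)[:2]
Z=lambda q:zo(q,233,77,3,3)
b=ray(p,Z([(182,170),(422,221),(364,442),(142,398)]),37)[:,:2]-e
c=b.mean(0); d=[b[(i+1)%4]-b[i] for i in range(4)]
print('c',c,[np.linalg.norm(v).round(1) for v in d],[(np.degrees(np.arctan2(v[1],v[0]))%90).round(1) for v in d])
f=ray(p,Z([(252,425),(268,345)]),124)[:,:2]-e; v=f[1]-f[0]; print('flat',np.degrees(np.arctan2(v[1],v[0])),'mid-c',f.mean(0)-c,np.degrees(np.arctan2(*(f.mean(0)-c)[::-1])),np.linalg.norm(v))
for q,z in [((358,187),81),((333,237),81),((318,268),79)]:
    g=ray(p,Z([q]),z)[0,:2]-e-c; print(np.degrees(np.arctan2(g[1],g[0]))%360,np.linalg.norm(g))
for z in (137,134): 
    g=ray(p,Z([(398,90)]),z)[0,:2]-e-c; print('ball',np.degrees(np.arctan2(g[1],g[0]))%360,np.linalg.norm(g))
E
```

```text
c [446.39533534 343.95101694] [np.float64(86.8), np.float64(86.7), np.float64(86.6), np.float64(86.4)] [np.float64(20.2), np.float64(20.3), np.float64(20.1), np.float64(20.4)]
flat -158.71822852772405 mid-c [ 2.22861714 -5.80452737] -68.99597516337481 23.690834238861743
186.94222633921214 55.5744527634792
187.0632289503321 38.7064958109813
186.3460613051077 27.710525113646938
ball 193.51717921596972 83.38925859283238
ball 193.23377457277823 83.49518680461219
```

apply_moves(steps=[{"hand":1,"xyz":[0.3,0.3,0],"delta_rot":[0,0,-0.12]},{"hand":1,"xyz":[0.3,0.3,0],"delta_rot":[0,0,-0.24]},{"hand":1,"xyz":[0.3,0.3,0],"delta_rot":[0,0,-0.36]},{"hand":1,"xyz":[0.3,0.3,0],"delta_rot":[0,0,-0.48]},{"hand":1,"xyz":[0.3,0.3,0],"delta_rot":[0,0,-0.6]},{"hand":1,"xyz":[0.3,0.3,0],"delta_rot":[0,0,-0.72]},{"hand":1,"xyz":[0.3,0.3,0],"delta_rot":[0,0,-0.84]},{"hand":1,"xyz":[0.3,0.3,0],"delta_rot":[0,0,-0.96]},{"hand":1,"xyz":[0.3,0.3,0],"delta_rot":[0,0,-1.08]},{"hand":1,"xyz":[0.3,0.3,0],"delta_rot":[0,0,-1.2]},{"hand":1,"xyz":[0.3,0.3,0],"delta_rot":[0,0,-1.32]},{"hand":1,"xyz":[0.3,0.3,0],"delta_rot":[0,0,-1.44]}])

```text
clock: 23.28
position: [447.9, 342.1, 212.4]
ee_rot: [-0.216, 0.976, 0.0, 0.0]
contact_force: [0.4, -0.1, -0.1]
gripper_width: 85.7
```

```bash

python3 - <<'E'
from h import *
P,r,s=cur();print(P,np.degrees(yawof(r))%360,s['joints'])
plan([446.8,344.3,205],np.radians(276.9))
E
```

```text
[447.88588341 342.06258784 212.41066244] 204.92326636106864 [ 9.39718234e-01  2.91739826e-01 -1.68685275e-01 -1.04163984e-05
 -1.11008074e+00 -5.04720527e-01]
xyz [0.0, 0.25, 0.74] rot [-0.0, 0.0, -1.256] rows 10.3
```

apply_moves(steps=[{"hand":1,"xyz":[0,0.2,0],"delta_rot":[0,0,-0.12]},{"hand":1,"xyz":[0,0.2,0],"delta_rot":[0,0,-0.24]},{"hand":1,"xyz":[0,0.2,0],"delta_rot":[0,0,-0.36]},{"hand":1,"xyz":[0,0.2,0.5],"delta_rot":[0,0,-0.48]},{"hand":1,"xyz":[0,0.2,0.5],"delta_rot":[0,0,-0.6]},{"hand":1,"xyz":[0,0.2,0.5],"delta_rot":[0,0,-0.72]},{"hand":1,"xyz":[0,0.2,0.5],"delta_rot":[0,0,-0.84]},{"hand":1,"xyz":[0,0.2,0.5],"delta_rot":[0,0,-0.96]},{"hand":1,"xyz":[0,0.2,0.5],"delta_rot":[0,0,-1.08]},{"hand":1,"xyz":[0,0.2,0.5],"delta_rot":[0,0,-1.2]},{"hand":1,"xyz":[0,0.2,0.5],"delta_rot":[0,0,-1.256]},{"hand":1,"xyz":[0,0.2,0.5],"delta_rot":[0,0,-1.256]}])

```text
clock: 24.28
position: [447.0, 343.9, 207.4]
ee_rot: [0.747, -0.665, -0.0, -0.0]
contact_force: [0.0, -1.3, -0.4]
gripper_width: 85.3
```

```bash

python3 - <<'E'
from h import *
p,P,r=look('w20.png',[445,344,80])
plan([446.8,344.3,58],np.radians(276.9))
E
```

```text
x0,y0 219 93 tcp [447.  344.  207.4] yaw -83.52 F [-0.  -0.4  0.2] w 85.5
xyz [-0.03, 0.02, 14.94] rot [-0.0, 0.0, -0.007] rows 3.6
```

View pics/w20.png

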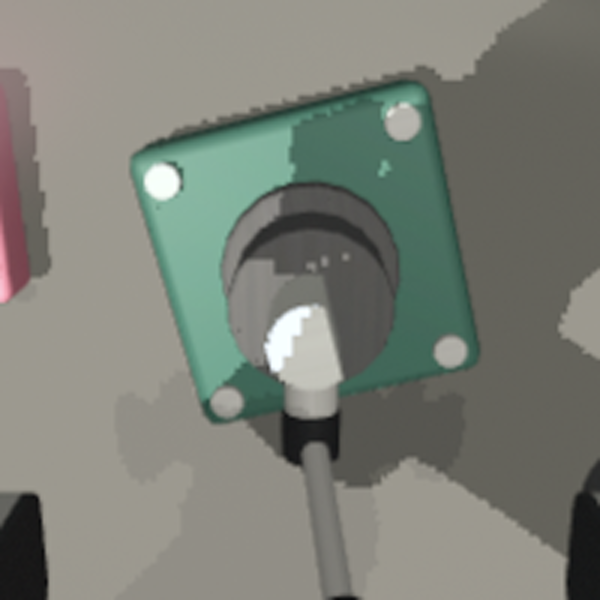

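```bash

python3 - <<'E'
from h import *
p=get_image('wrist');P,r,s=cur(); 
b=ray(p,zo([(162,181),(403,121),(451,351),(227,401)],219,93,3,3),37)[:,:2]
print(b.mean(0), (b-r.apply(CERR)[:2]).mean(0),[ (np.degrees(np.arctan2(*(b[(i+1)%4]-b[i])[::-1]))%90).round(1) for i in range(4)])
E
```

```text
[445.2869215  341.03158774] [444.76446695 339.60363776] [np.float64(20.3), np.float64(20.3), np.float64(20.0), np.float64(20.4)]
```

apply_moves(steps=[{"hand":1,"xyz":[0,0,4],"delta_rot":[0,0,0]},{"hand":1,"xyz":[0,0,8],"delta_rot":[0,0,0]},{"hand":1,"xyz":[0,0,11],"delta_rot":[0,0,0]},{"hand":1,"xyz":[0,0,14],"delta_rot":[0,0,0]},{"hand":1,"xyz":[0,0,14.9],"delta_rot":[0,0,0]},{"hand":1,"xyz":[0,0,14.9],"delta_rot":[0,0,0]},{"hand":0.5,"xyz":[0,0,14.9],"delta_rot":[0,0,0]},{"hand":0.4,"xyz":[0,0,14.9],"delta_rot":[0,0,0]},{"hand":0.4,"xyz":[0,0,14.9],"delta_rot":[0,0,0]},{"hand":0.4,"xyz":[0,0,14.9],"delta_rot":[0,0,0]}])

```text
clock: 25.22
position: [447.9, 342.8, 61.4]
ee_rot: [0.747, -0.665, 0.002, 0.0]
contact_force: [2.6, -7.3, 8.8]
gripper_width: 50.3
```

```bash

python3 - <<'E'
from h import *
p,P,r=look('x.png',[445,344,80]); s=cur()[2]; print(r.inv().apply(s['contact_force']),s['joints'])
E
```

```text
x0,y0 215 179 tcp [447.9 342.7  61.4] yaw -83.32 F [ 2.  -7.6  7.3] w 50.4
[ 7.84304397 -1.10384132 -7.31184887] [ 0.94199992  0.45643272 -0.35157062  0.00410763 -0.76365004  0.74248029]
```

apply_moves(steps=[{"hand":0.4,"xyz":[0.15,0.1,-0.1],"delta_rot":[0,0,-0.08]},{"hand":0.4,"xyz":[0.15,0.1,-0.1],"delta_rot":[0,0,-0.18]},{"hand":0.4,"xyz":[0.15,0.1,-0.1],"delta_rot":[0,0,-0.28]},{"hand":0.4,"xyz":[0.15,0.1,-0.1],"delta_rot":[0,0,-0.38]},{"hand":0.4,"xyz":[0.15,0.1,-0.1],"delta_rot":[0,0,-0.48]},{"hand":0.4,"xyz":[0.15,0.1,-0.1],"delta_rot":[0,0,-0.58]},{"hand":0.4,"xyz":[0.15,0.1,-0.1],"delta_rot":[0,0,-0.68]},{"hand":0.4,"xyz":[0.15,0.1,-0.1],"delta_rot":[0,0,-0.78]},{"hand":0.4,"xyz":[0.15,0.1,-0.1],"delta_rot":[0,0,-0.88]},{"hand":0.4,"xyz":[0.15,0.1,-0.1],"delta_rot":[0,0,-0.9]}])

```text
clock: 26.1
position: [446.8, 344.7, 61.5]
ee_rot: [0.962, -0.273, 0.001, -0.003]
contact_force: [-2.8, 2.8, 2.9]
gripper_width: 49.9
```

```bash

python3 - <<'E'
from h import *
p,P,r=look('x.png',[445,344,80]); s=cur()[2]; print(r.inv().apply(s['contact_force']),s['wrist_torque'])
plan([446.5,342.5,61],np.radians(20.3))
E
```

```text
x0,y0 217 175 tcp [446.8 344.7  61.5] yaw -31.79 F [-4.   3.6  3.7] w 50.2
[-5.25527537 -0.99970788 -3.72946222] [0.61847611 0.62775171 0.10134209]
xyz [0.09, 0.21, 0.05] rot [-0.005, -0.003, -0.909] rows 7.4
```

apply_moves(steps=[{"hand":0.4,"xyz":[-0.1,0,0],"delta_rot":[0,0,-0.1]},{"hand":0.4,"xyz":[-0.1,0,0],"delta_rot":[0,0,-0.2]},{"hand":0.4,"xyz":[-0.1,0.05,0],"delta_rot":[0,0,-0.3]},{"hand":0.4,"xyz":[-0.1,0.05,0],"delta_rot":[0,0,-0.4]},{"hand":0.4,"xyz":[-0.1,0.1,0],"delta_rot":[0,0,-0.5]},{"hand":0.4,"xyz":[-0.1,0.1,0],"delta_rot":[0,0,-0.6]},{"hand":0.4,"xyz":[-0.1,0.1,0],"delta_rot":[0,0,-0.7]},{"hand":0.4,"xyz":[-0.1,0.1,0],"delta_rot":[0,0,-0.8]},{"hand":0.4,"xyz":[-0.1,0.1,0],"delta_rot":[0,0,-0.9]},{"hand":0.4,"xyz":[-0.1,0.1,0],"delta_rot":[0,0,-0.91]},{"hand":0.4,"xyz":[-0.1,0.1,0],"delta_rot":[0,0,-0.91]}])

```text
clock: 27.07
position: [444.4, 345.0, 61.5]
ee_rot: [0.984, 0.176, 0.001, -0.002]
contact_force: [-8.1, 5.2, 6.5]
gripper_width: 50.5
```

```bash

python3 - <<'E'
from h import *
p,P,r=look('x.png',[445,344,80]); s=cur()[2]; print(r.inv().apply(s['contact_force']),s['wrist_torque'])
E
```

```text
x0,y0 221 174 tcp [444.4 345.   61.5] yaw 20.28 F [-8.5  5.9  6.2] w 50.7
[-5.93530333 -8.50449318 -6.18160696] [1.47942296 2.08906363 0.2080306 ]
```

apply_moves(steps=[{"hand":1,"xyz":[0,0,0],"delta_rot":[0,0,0]},{"hand":1,"xyz":[0,0,0],"delta_rot":[0,0,0]},{"hand":1,"xyz":[0,0,0],"delta_rot":[0,0,0]},{"hand":1,"xyz":[0,0,-4],"delta_rot":[0,0,0]},{"hand":1,"xyz":[0,0,-8],"delta_rot":[0,0,0]},{"hand":1,"xyz":[0,0,-12],"delta_rot":[0,0,0]},{"hand":1,"xyz":[0,0,-14.5],"delta_rot":[0,0,0]},{"hand":1,"xyz":[0,0,-14.5],"delta_rot":[0,0,0]},{"hand":1,"xyz":[0,0,-14.5],"delta_rot":[0,0,0]}])

```text
clock: 27.87
position: [445.2, 342.7, 206.1]
ee_rot: [0.984, 0.176, 0.001, -0.001]
contact_force: [-0.0, -0.4, -1.5]
gripper_width: 85.4
```

```bash

python3 - <<'E'
from h import *
p,P,r=look('w21.png',[455,330,80])
E
```

```text
x0,y0 225 106 tcp [444.4 342.  204.2] yaw 20.22 F [-0.5 -0.6 -0. ] w 85.6
```

View pics/w21.png

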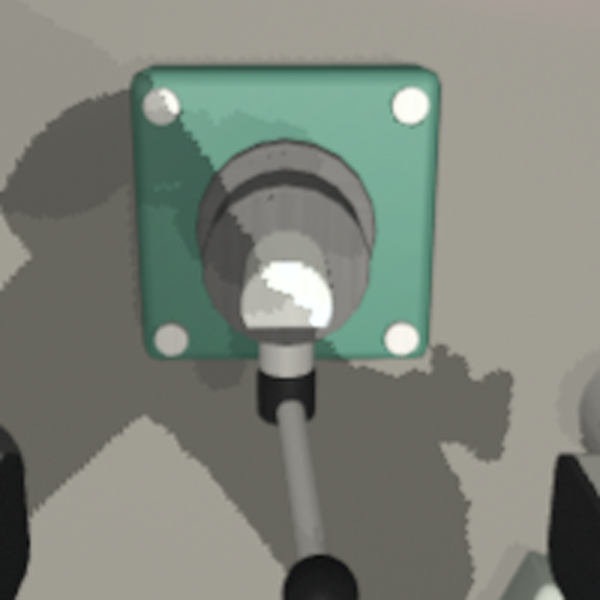

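```bash
cat >> h.py <<'E'
CB=np.array([445.5,343.3]); UB=np.radians(290.25)
E
python3 - <<'E'
from h import *
p=get_image('wrist');P,r,s=cur(); print(P)
b=ray(p,zo([(161,106),(411,106),(402,339),(171,340)],225,106,3,3),37)[:,:2]
print(b.mean(0), (b-r.apply(CERR)[:2]).mean(0),[ (np.degrees(np.arctan2(*(b[(i+1)%4]-b[i])[::-1]))%90).round(1) for i in range(4)])
for y,z in [(-32,204),(-32,108),(32,108)]: plan(col(CB,UB,82,y,z),np.radians(20.25))
print(col(CB,UB,82,62,76))
E
```

```text
[444.08623666 341.57913277 203.04613013]
[444.78580305 340.07082081] [446.29706293 339.9032284 ] [np.float64(20.2), np.float64(20.4), np.float64(20.5), np.float64(20.2)]
xyz [-3.01, 8.09, -0.08] rot [0.001, 0.002, -0.0] rows 2.1
xyz [-2.98, 8.08, 9.52] rot [0.001, 0.002, -0.0] rows 3.1
xyz [3.42, 8.08, 9.5] rot [0.001, 0.002, -0.0] rows 3.2
[np.float64(532.0494615075485), np.float64(287.8275679931609), 76]
```

apply_moves(steps=[{"hand":0,"xyz":[-3.1,0,0],"delta_rot":[0,0,0]},{"hand":0,"xyz":[-3.1,4,0],"delta_rot":[0,0,0]},{"hand":0,"xyz":[-3.1,8.1,0],"delta_rot":[0,0,0]},{"hand":0,"xyz":[-3.1,8.1,3],"delta_rot":[0,0,0]},{"hand":0,"xyz":[-3.1,8.1,6],"delta_rot":[0,0,0]},{"hand":0,"xyz":[-3.1,8.1,9.4],"delta_rot":[0,0,0]},{"hand":0,"xyz":[-3.1,8.1,9.4],"delta_rot":[0,0,0]},{"hand":0,"xyz":[-3.1,8.1,9.4],"delta_rot":[0,0,0]}])

```text
clock: 28.63
position: [442.6, 254.2, 108.0]
ee_rot: [0.984, 0.176, -0.003, 0.002]
contact_force: [-0.6, -0.3, 0.4]
gripper_width: 0.1
```

```bash

python3 - <<'E'
from h import *
p,P,r=look('w22.png',[500,300,80],(260,200))
for y,z in [(-32,108),(32,108)]: plan(col(CB,UB,82,y,z),np.radians(20.25))
E
```

```text
x0,y0 305 98 tcp [443.9 255.6 110. ] yaw 20.34 F [-0.3 -0.8  0.7] w 0.5
xyz [-0.01, 0.03, 0.2] rot [0.002, 0.001, 0.002] rows 0.0
xyz [6.39, 0.04, 0.19] rot [0.002, 0.001, 0.002] rows 1.6
```

View pics/w22.png

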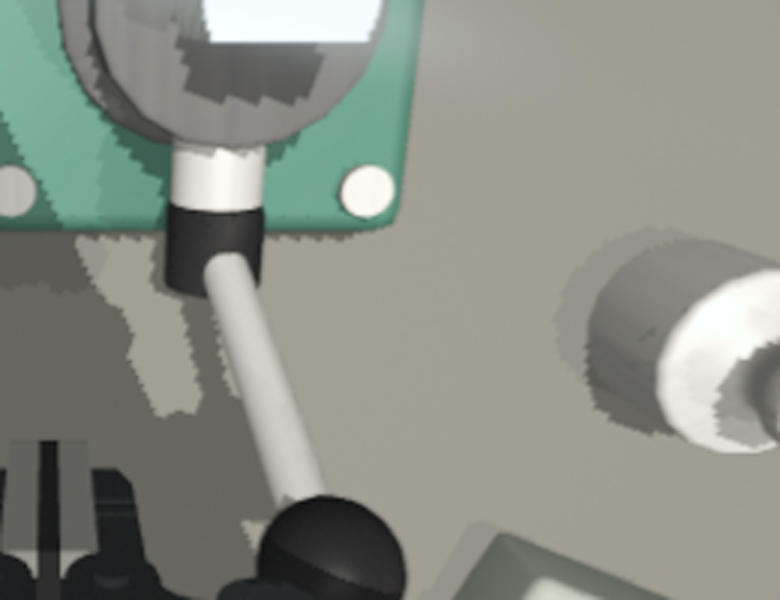

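Fingers sit left of the ball, ball clear. Push along +x tool.

apply_moves(steps=[{"hand":0,"xyz":[1.2,0,0],"delta_rot":[0,0,0]},{"hand":0,"xyz":[1.8,0,0],"delta_rot":[0,0,0]},{"hand":0,"xyz":[2.4,0,0],"delta_rot":[0,0,0]},{"hand":0,"xyz":[3,0,0],"delta_rot":[0,0,0]},{"hand":0,"xyz":[3.6,0,0],"delta_rot":[0,0,0]},{"hand":0,"xyz":[4.2,0,0],"delta_rot":[0,0,0]},{"hand":0,"xyz":[4.8,0,0],"delta_rot":[0,0,0]},{"hand":0,"xyz":[5.4,0,0],"delta_rot":[0,0,0]},{"hand":0,"xyz":[6,0,0],"delta_rot":[0,0,0]},{"hand":0,"xyz":[6.4,0,0],"delta_rot":[0,0,0]},{"hand":0,"xyz":[6.4,0,0],"delta_rot":[0,0,0]}])

```text
clock: 29.6
position: [504.9, 278.5, 110.4]
ee_rot: [0.984, 0.176, 0.001, -0.0]
contact_force: [0.1, -0.1, 0.3]
gripper_width: 0.3
```

```bash

python3 - <<'E'
from h import *
p,P,r=look('w23.png',[490,270,80],(260,200))
E
```

```text
x0,y0 164 135 tcp [504.6 278.5 110.4] yaw 20.3 F [0.2 0.7 0. ] w 0.3
```

View pics/w23.png

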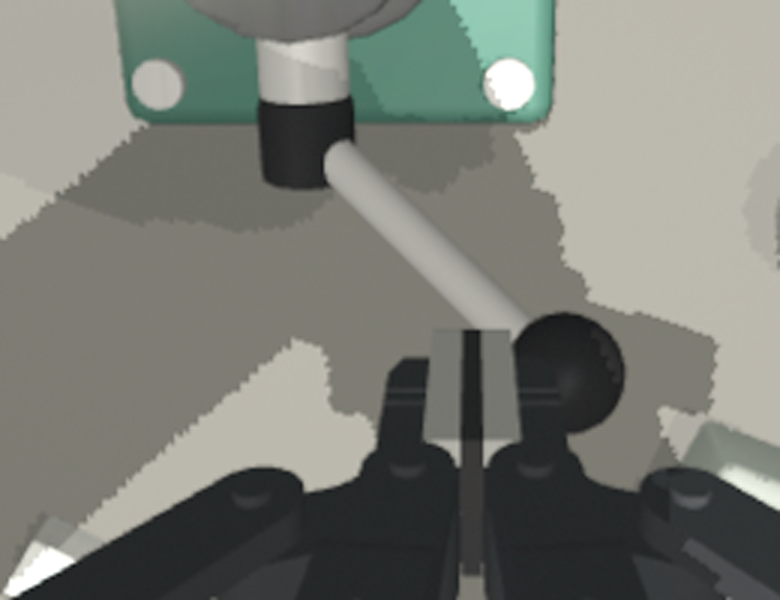

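apply_moves(steps=[{"hand":0,"xyz":[-0.7,0,0],"delta_rot":[0,0,0]},{"hand":0,"xyz":[-0.7,0,-3.5],"delta_rot":[0,0,0]},{"hand":0,"xyz":[1,0,-3.8],"delta_rot":[0,0,0]},{"hand":0,"xyz":[1.8,0,-3.8],"delta_rot":[0,0,0]},{"hand":0,"xyz":[1.8,0,-2],"delta_rot":[0,0,0]},{"hand":0,"xyz":[1.8,0,-1],"delta_rot":[0,0,0]},{"hand":0,"xyz":[1.9,0,-0.5],"delta_rot":[0,0,0]},{"hand":0,"xyz":[2.1,0,0],"delta_rot":[0,0,0]},{"hand":0,"xyz":[2.3,0,0.5],"delta_rot":[0,0,0]},{"hand":0,"xyz":[2.5,0,1],"delta_rot":[0,0,0]},{"hand":0,"xyz":[2.6,0,1.4],"delta_rot":[0,0,0]},{"hand":0,"xyz":[2.6,0,1.4],"delta_rot":[0,0,0]}])

```text
clock: 30.65
position: [527.6, 286.8, 95.1]
ee_rot: [0.984, 0.176, -0.001, 0.0]
contact_force: [0.2, 0.2, 1.2]
gripper_width: -0.1
```

```bash

python3 - <<'E'
from h import *
p,P,r=look('w24.png',[490,280,80],(260,200))
E
```

```text
x0,y0 126 131 tcp [527.3 286.6  95.3] yaw 20.28 F [-0.5 -0.   0.8] w 0.6
```

View pics/w24.png

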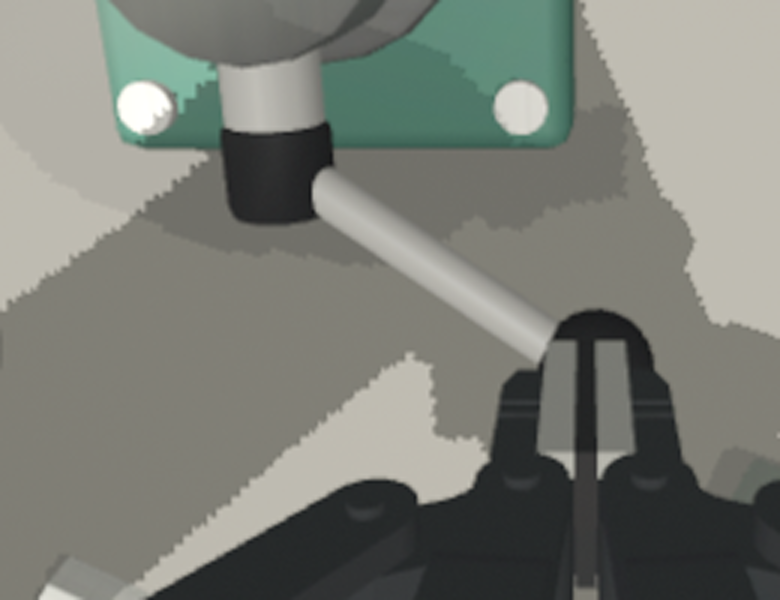

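apply_moves(steps=[{"hand":0,"xyz":[0.2,0,0.4],"delta_rot":[0,0,0]},{"hand":0,"xyz":[0.3,0,0.8],"delta_rot":[0,0,0]},{"hand":0,"xyz":[0.4,0,1.2],"delta_rot":[0,0,0]},{"hand":0,"xyz":[0.4,0,1.5],"delta_rot":[0,0,0]},{"hand":0,"xyz":[0.4,0,1.6],"delta_rot":[0,0,0]},{"hand":0,"xyz":[0.4,0,1.6],"delta_rot":[0,0,0]}])

```text
clock: 31.2
position: [532.4, 288.9, 82.0]
ee_rot: [0.984, 0.177, 0.001, -0.0]
contact_force: [-3.0, -0.7, 9.1]
gripper_width: -0.3
```

Stop reached (9 N at the same 82 mm height as on A). A little more, then up and look.

apply_moves(steps=[{"hand":0,"xyz":[0,0,0.1],"delta_rot":[0,0,0]},{"hand":0,"xyz":[0,0,0.1],"delta_rot":[0,0,0]},{"hand":0,"xyz":[0,0,-4],"delta_rot":[0,0,0]},{"hand":0,"xyz":[0,-2,-8],"delta_rot":[0,0,0]},{"hand":0.5,"xyz":[-2,-5,-11],"delta_rot":[0,0,0]},{"hand":1,"xyz":[-5,-8,-12.5],"delta_rot":[0,0,0]},{"hand":1,"xyz":[-6,-8.2,-12.5],"delta_rot":[0,0,0]},{"hand":1,"xyz":[-6,-8.2,-12.5],"delta_rot":[0,0,0]},{"hand":1,"xyz":[-6,-8.2,-12.5],"delta_rot":[0,0,0]},{"hand":1,"xyz":[-6,-8.2,-12.5],"delta_rot":[0,0,0]}])

```text
clock: 32.03
position: [447.1, 344.2, 204.6]
ee_rot: [0.984, 0.176, -0.0, 0.0]
contact_force: [-0.1, -0.4, -0.3]
gripper_width: 72.4
```

```bash

python3 - <<'E'
from h import *
p,P,r=look('w25.png',[455,325,80])
t=snap('top','top2.png')
for l in ['bar','cradle','console','grip','pointer']:
  for pp in (t,):
    print(l,[(np.round(q['xyz']).tolist(),round(q['confidence'],2)) for q in nets.pinpoint(pp,l)])
E
```

```text
x0,y0 221 111 tcp [447.4 344.  204.3] yaw 20.27 F [-0.3 -0.2  0.1] w 79.0
bar [([482.0, 97.0, 0.0], 0.79), ([789.0, 24.0, 3.0], 0.37)]
cradle []
console [([442.0, 557.0, -1.0], 0.91), ([182.0, 293.0, -2.0], 0.91), ([636.0, 136.0, -1.0], 0.88)]
grip [([632.0, 74.0, 59.0], 0.64), ([183.0, 231.0, 56.0], 0.6), ([448.0, 498.0, 63.0], 0.43), ([634.0, 132.0, -2.0], 0.35)]
pointer []
```

View pics/w25.png

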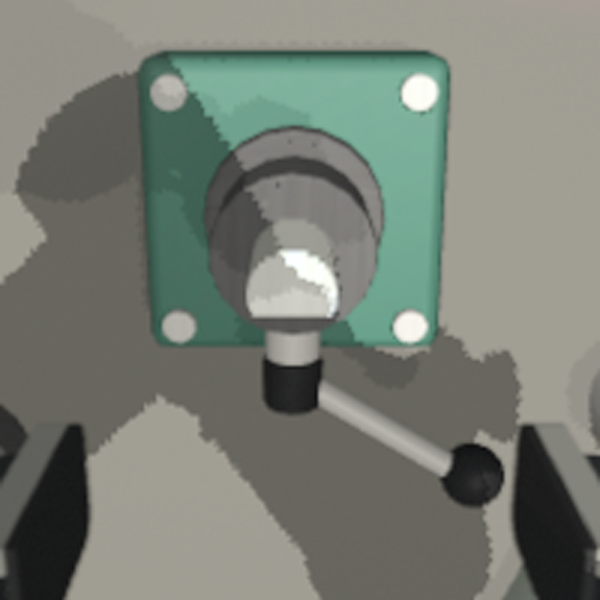

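View pics/top2.png

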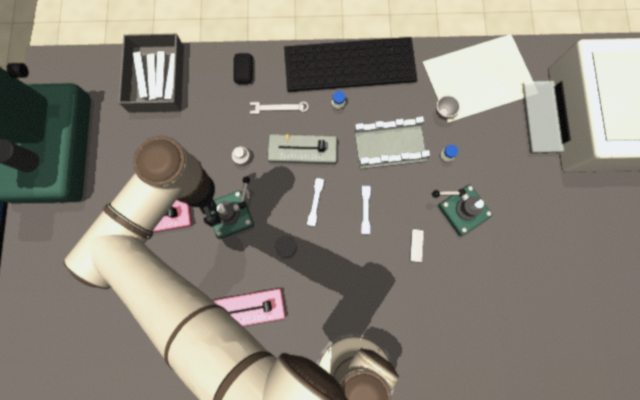

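```bash

python3 - <<'E'
from h import *
plan([478,97,200],np.radians(95))
E
```

```text
xyz [-5.69, 24.24, 0.48] rot [-0.0, 0.001, -1.305] rows 10.7
```

apply_moves(steps=[{"hand":1,"xyz":[-0.5,2,0],"delta_rot":[0,0,-0.11]},{"hand":1,"xyz":[-1,5,0],"delta_rot":[0,0,-0.23]},{"hand":1,"xyz":[-1.5,8,0],"delta_rot":[0,0,-0.35]},{"hand":1,"xyz":[-2,11,0],"delta_rot":[0,0,-0.47]},{"hand":1,"xyz":[-3,14,0],"delta_rot":[0,0,-0.59]},{"hand":1,"xyz":[-4,17,0.4],"delta_rot":[0,0,-0.71]},{"hand":1,"xyz":[-5,20,0.4],"delta_rot":[0,0,-0.83]},{"hand":1,"xyz":[-5.7,23,0.4],"delta_rot":[0,0,-0.95]},{"hand":1,"xyz":[-5.7,24.2,0.4],"delta_rot":[0,0,-1.07]},{"hand":1,"xyz":[-5.7,24.2,0.4],"delta_rot":[0,0,-1.19]},{"hand":1,"xyz":[-5.7,24.2,0.4],"delta_rot":[0,0,-1.305]},{"hand":1,"xyz":[-5.7,24.2,0.4],"delta_rot":[0,0,-1.305]}])

```text
clock: 33.38
position: [378.2, 172.4, 125.2]
ee_rot: [0.772, 0.621, 0.08, 0.109]
contact_force: [1.2, -0.8, 0.1]
gripper_width: 85.3
```

apply_moves(steps=[{"hand":1,"xyz":[0,0,0],"delta_rot":[0,0,0]},{"hand":1,"xyz":[0,0,0],"delta_rot":[0,0,0]}])

```text
clock: 33.55
position: [378.4, 170.9, 124.7]
ee_rot: [0.774, 0.619, 0.077, 0.11]
contact_force: [-0.7, 1.1, 0.8]
gripper_width: 85.5
```

```bash

python3 - <<'E'
from h import *
p=snap('wrist','w26.png'); print(cur()[0],np.degrees(yawof(cur()[1])))
print([(np.round(q['xyz'],1).tolist(),round(q['confidence'],2)) for q in nets.pinpoint(p,'bar')])
E
```

```text
[379.29602939 172.47994031 125.6392197 ] 77.13511681474861
[([477.8, 93.9, -0.7], 0.96), ([446.0, -46.2, 0.2], 0.7)]
```

View pics/w26.png

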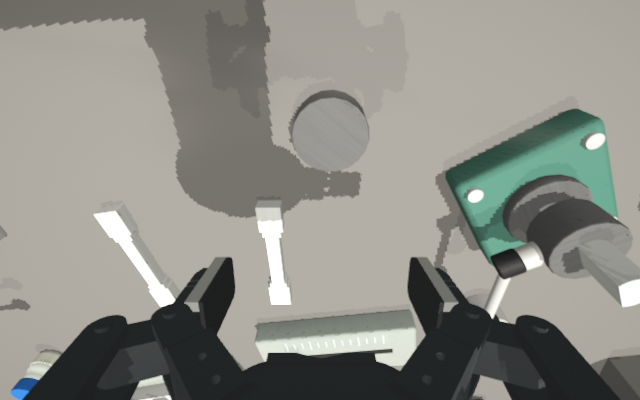

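```bash

python3 - <<'E'
from h import *
print(cur()[2]['joints'])
plan([425,200,210],np.radians(362))
E
```

```text
[ 0.97416049  0.05714569 -0.92200991  0.49687552 -0.55887099  3.09626932]
xyz [3.51, 5.93, -7.11] rot [0.238, -0.167, 1.305] rows 10.9
```

apply_moves(steps=[{"hand":1,"xyz":[0.3,0.5,-2],"delta_rot":[0.03,-0.02,0.11]},{"hand":1,"xyz":[0.6,1,-4],"delta_rot":[0.06,-0.04,0.23]},{"hand":1,"xyz":[1,1.5,-6],"delta_rot":[0.09,-0.06,0.35]},{"hand":1,"xyz":[1.5,2,-7],"delta_rot":[0.1,-0.07,0.47]},{"hand":1,"xyz":[2,3,-7],"delta_rot":[0.12,-0.09,0.59]},{"hand":1,"xyz":[2.5,4,-7],"delta_rot":[0.14,-0.1,0.71]},{"hand":1,"xyz":[3,5,-7],"delta_rot":[0.16,-0.11,0.83]},{"hand":1,"xyz":[3.5,6,-7],"delta_rot":[0.18,-0.12,0.95]},{"hand":1,"xyz":[3.5,6,-7],"delta_rot":[0.2,-0.14,1.07]},{"hand":1,"xyz":[3.5,6,-7],"delta_rot":[0.22,-0.155,1.19]},{"hand":1,"xyz":[3.5,6,-7],"delta_rot":[0.238,-0.167,1.305]},{"hand":1,"xyz":[3.5,6,-7],"delta_rot":[0.238,-0.167,1.305]}])

```text
clock: 34.65
position: [426.3, 199.8, 209.2]
ee_rot: [1.0, 0.016, -0.0, -0.0]
contact_force: [-0.3, -0.0, -0.4]
gripper_width: 85.3
```

```bash

python3 - <<'E'
from h import *
P,r,s=cur();print(P,s['joints'],r.apply([0,0,1]),np.degrees(yawof(r)))
plan([478,97,200],np.radians(282))
E
```

```text
[426.25262008 199.83806494 209.17158636] [ 7.84045665e-01  1.36115056e-01 -3.82685886e-01 -1.14306003e-03
 -1.05176931e+00  2.39077896e+00] [-5.40592676e-04  8.62610231e-04 -9.99999482e-01] 1.8715845721924063
xyz [4.84, 10.45, 0.91] rot [-0.0, 0.001, 1.394] rows 11.4
```

apply_moves(steps=[{"hand":1,"xyz":[0.5,1,0],"delta_rot":[0,0,0.12]},{"hand":1,"xyz":[1,2,0.2],"delta_rot":[0,0,0.24]},{"hand":1,"xyz":[1.5,3,0.4],"delta_rot":[0,0,0.36]},{"hand":1,"xyz":[2,4,0.6],"delta_rot":[0,0,0.48]},{"hand":1,"xyz":[2.5,5,0.8],"delta_rot":[0,0,0.6]},{"hand":1,"xyz":[3,6,0.8],"delta_rot":[0,0,0.72]},{"hand":1,"xyz":[3.5,7.5,0.8],"delta_rot":[0,0,0.84]},{"hand":1,"xyz":[4,8.5,0.8],"delta_rot":[0,0,0.96]},{"hand":1,"xyz":[4.8,10.4,0.8],"delta_rot":[0,0,1.08]},{"hand":1,"xyz":[4.8,10.4,0.8],"delta_rot":[0,0,1.2]},{"hand":1,"xyz":[4.8,10.4,0.8],"delta_rot":[0,0,1.32]},{"hand":1,"xyz":[4.8,10.4,0.8],"delta_rot":[0,0,1.394]}])

```text
clock: 35.65
position: [477.3, 96.8, 200.8]
ee_rot: [0.777, -0.629, 0.0, 0.001]
contact_force: [-0.9, -0.4, -0.2]
gripper_width: 85.6
```

apply_moves(steps=[{"hand":1,"xyz":[0,0,0],"delta_rot":[0,0,0]},{"hand":1,"xyz":[0,0,0],"delta_rot":[0,0,0]}])

```text
clock: 35.82
position: [477.0, 97.0, 200.6]
ee_rot: [0.78, -0.626, 0.0, 0.001]
contact_force: [-0.4, -0.7, 0.5]
gripper_width: 85.4
```

```bash

python3 - <<'E'
from h import *
p=snap('wrist','w27.png'); print(cur()[0],np.degrees(yawof(cur()[1])))
print([(np.round(q['xyz'],1).tolist(),round(q['confidence'],2)) for q in nets.pinpoint(p,'bar')])
E
```

```text
[476.90775953  96.88759343 200.45910381] -77.5794062071781
[([444.1, -50.7, -0.7], 0.81), ([478.0, 94.8, -2.5], 0.69)]
```

View pics/w27.png

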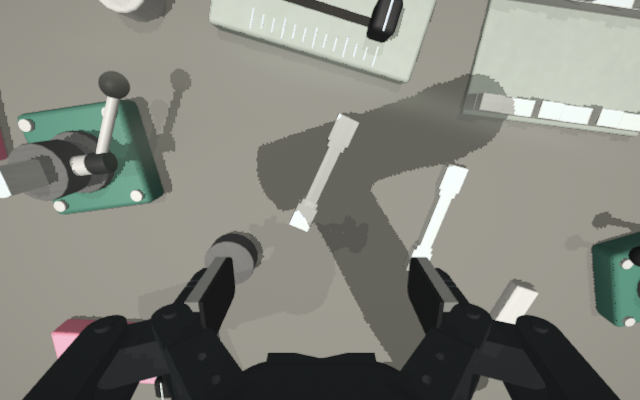

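```bash
cat >> h.py <<'E'
def barpose(p,near,z=14,err=None):
    best=None
    for q in nets.outline_of(p,'bar'):
        m=q['pixels']; 
        if m.sum()<200: continue
        v,u=np.nonzero(m); X=ray(p,np.c_[u,v],z)[:,:2]
        if err is not None: X=X-err
        (c,wh,a)=cv2.minAreaRect(X.astype(np.float32)); 
        if wh[0]<wh[1]: a+=90; wh=wh[::-1]
        d=np.linalg.norm(np.array(c)-near)
        print('  cand',np.round(c,1),np.round(wh,1),round(a%180,1),round(q['confidence'],2))
        if best is None or d<best[0]: best=(d,np.array(c),a%180,wh)
    return best
E
python3 - <<'E'
from h import *
p=get_image('wrist'); P,r,s=cur()
b=barpose(p,[478,96]); print(b)
e=ray(p,[[346,115],[301,221]],14)[:,:2]; v=e[0]-e[1]; print(e.mean(0),np.degrees(np.arctan2(v[1],v[0])),np.linalg.norm(v))
E
```

```text
cand [478.2  95.2] [140.5  25.1] 168.1 0.76
  cand [452.9 -46.3] [140.5  29.2] 177.2 0.59
(np.float64(0.8064028313514331), array([478.15884399,  95.20939636]), 168.05197143554688, (140.48712158203125, 25.10896873474121))
[484.07456315  95.40069067] -10.181799614881161 131.27049739388087
```

```bash

python3 - <<'E'
from h import *
plan([478.2,95.5,0],np.radians(258.05))
E
```

```text
xyz [0.1, -0.17, 20.01] rot [0.001, -0.002, 0.424] rows 4.9
```

apply_moves(steps=[{"hand":1,"xyz":[0.1,-0.2,3],"delta_rot":[0,0,0.12]},{"hand":1,"xyz":[0.1,-0.2,6],"delta_rot":[0,0,0.24]},{"hand":1,"xyz":[0.1,-0.2,9],"delta_rot":[0,0,0.36]},{"hand":1,"xyz":[0.1,-0.2,12],"delta_rot":[0,0,0.424]},{"hand":1,"xyz":[0.1,-0.2,14],"delta_rot":[0,0,0.424]},{"hand":1,"xyz":[0.1,-0.2,16],"delta_rot":[0,0,0.424]},{"hand":1,"xyz":[0.1,-0.2,18],"delta_rot":[0,0,0.424]},{"hand":1,"xyz":[0.1,-0.2,19],"delta_rot":[0,0,0.424]},{"hand":1,"xyz":[0.1,-0.2,19],"delta_rot":[0,0,0.424]},{"hand":1,"xyz":[0.1,-0.2,19],"delta_rot":[0,0,0.424]}])

```text
clock: 36.85
position: [478.4, 95.3, 9.7]
ee_rot: [-0.629, 0.777, -0.001, -0.002]
contact_force: [0.2, -0.1, 0.3]
gripper_width: 85.3
```

```bash

python3 - <<'E'
from h import *
p=snap('wrist','w28.png'); P,r,s=cur(); print(P,np.degrees(yawof(r)),s['contact_force'])
barpose(p,[478,96])
E
```

```text
[478.97430077  95.56279043  10.40726535] -102.02616344015412 [-0.61162142 -0.33903078 -0.26560989]
  cand [453.5 -44.4] [143.1  34.3] 177.2 0.86
  cand [481.2  94.3] [136.   24.6] 168.3 0.83
```

View pics/w28.png

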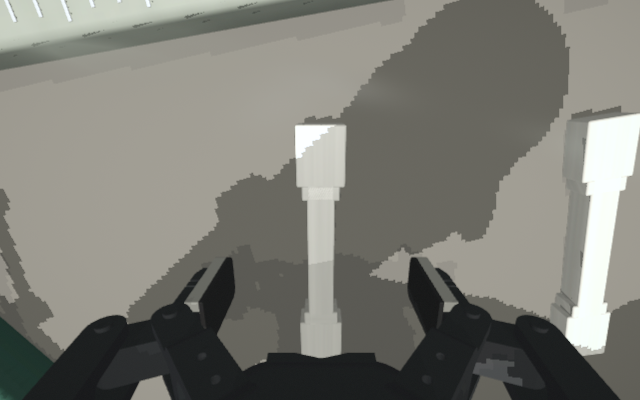

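apply_moves(steps=[{"hand":1,"xyz":[0,0,0.6],"delta_rot":[0,0,0]},{"hand":1,"xyz":[0,0,1],"delta_rot":[0,0,0]},{"hand":1,"xyz":[0,0,1],"delta_rot":[0,0,0]},{"hand":0.4,"xyz":[0,0,1],"delta_rot":[0,0,0]},{"hand":0,"xyz":[0,0,1],"delta_rot":[0,0,0]},{"hand":0,"xyz":[0,0,1],"delta_rot":[0,0,0]},{"hand":0,"xyz":[0,0,1],"delta_rot":[0,0,0]},{"hand":0,"xyz":[0,0,1],"delta_rot":[0,0,0]},{"hand":0,"xyz":[0,0,1],"delta_rot":[0,0,0]}])

```text
clock: 37.7
position: [478.5, 95.3, 0.1]
ee_rot: [-0.629, 0.778, -0.001, -0.001]
contact_force: [-4.7, 1.0, 20.3]
gripper_width: 12.9
```

```bash

python3 - <<'E'
from h import *
p=snap('wrist','w29.png'); P,r,s=cur(); print(P,np.degrees(yawof(r)),s['contact_force'],s['gripper_width'])
E
```

```text
[4.78495681e+02 9.52883255e+01 2.63374663e-01] -102.06510593387637 [-0.4827565   0.13066805  2.5431756 ] 12.024437078352648
```

View pics/w29.png

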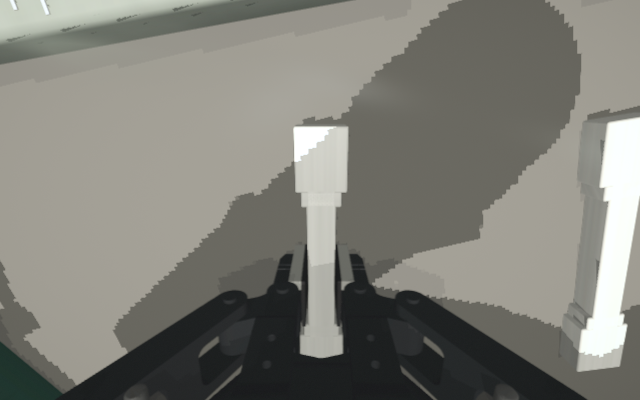

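apply_moves(steps=[{"hand":0,"xyz":[0,0,-1],"delta_rot":[0,0,0]},{"hand":0,"xyz":[0,0,-3],"delta_rot":[0,0,0]},{"hand":0,"xyz":[0,0,-6],"delta_rot":[0,0,0]},{"hand":0,"xyz":[0,0,-8],"delta_rot":[0,0,0]},{"hand":0,"xyz":[0,0,-8],"delta_rot":[0,0,0]}])

```text
clock: 38.17
position: [481.2, 96.7, 83.9]
ee_rot: [-0.629, 0.777, -0.002, 0.003]
contact_force: [0.4, 0.6, -1.8]
gripper_width: 12.0
```

```bash

python3 - <<'E'
from h import *
p=snap('wrist','w30.png'); P,r,s=cur(); print(P,np.degrees(yawof(r)),s['contact_force'],s['gripper_width'])
print([(np.round(q['xyz'],1).tolist(),round(q['confidence'],2)) for q in nets.pinpoint(p,'cradle')])
E
```

```text
[479.76849652  96.17701882  81.92538412] -102.07275068993506 [-0.04589109 -0.38275497 -1.5299907 ] 12.084221082253684
[]
```

View pics/w30.png

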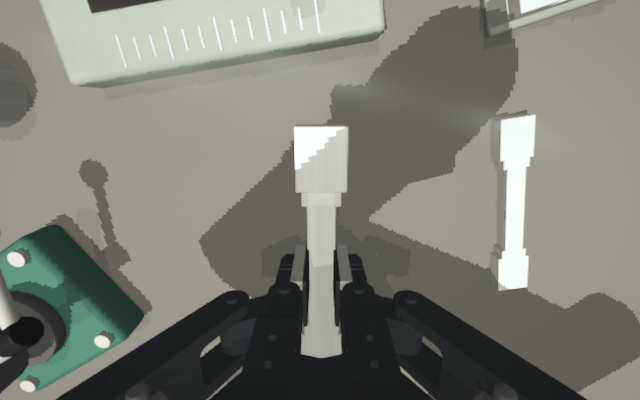

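```bash

python3 - <<'E'
from h import *
plan([560,-110,190],np.radians(276))
E
```

```text
xyz [18.41, -12.28, -10.93] rot [0.001, -0.002, -0.316] rows 6.0
```

apply_moves(steps=[{"hand":0,"xyz":[1,-0.5,-3],"delta_rot":[0,0,-0.04]},{"hand":0,"xyz":[3,-2,-6],"delta_rot":[0,0,-0.08]},{"hand":0,"xyz":[6,-4,-9],"delta_rot":[0,0,-0.12]},{"hand":0,"xyz":[9,-6,-10.9],"delta_rot":[0,0,-0.18]},{"hand":0,"xyz":[12,-8,-10.9],"delta_rot":[0,0,-0.24]},{"hand":0,"xyz":[15,-10,-10.9],"delta_rot":[0,0,-0.3]},{"hand":0,"xyz":[17.5,-11.8,-10.9],"delta_rot":[0,0,-0.316]},{"hand":0,"xyz":[18.4,-12.3,-10.9],"delta_rot":[0,0,-0.316]},{"hand":0,"xyz":[18.4,-12.3,-10.9],"delta_rot":[0,0,-0.316]},{"hand":0,"xyz":[18.4,-12.3,-10.9],"delta_rot":[0,0,-0.316]}])

```text
clock: 39.1
position: [559.5, -110.1, 187.4]
ee_rot: [0.743, -0.67, -0.001, 0.003]
contact_force: [-0.2, 0.5, -0.6]
gripper_width: 11.9
```

```bash

python3 - <<'E'
from h import *
p=snap('wrist','w31.png'); P,r,s=cur(); print(P,np.degrees(yawof(r)),s['contact_force'],s['gripper_width'])
print([(np.round(q['xyz'],1).tolist(),round(q['confidence'],2)) for q in nets.pinpoint(p,'cradle')])
E
```

```text
[ 559.51696644 -109.44002992  187.86062596] -83.99482773936056 [-0.30302208  0.10988958 -1.12662292] 12.318318503971907
[([650.8, -130.4, 2.4], 0.87)]
```

View pics/w31.png

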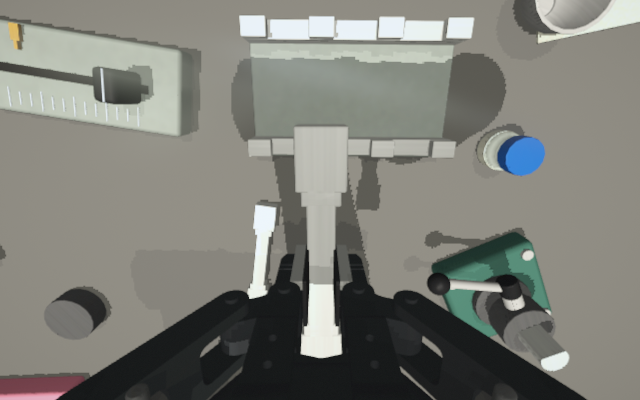

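```bash
python3 - <<'E'
import cv2
f=cv2.imread('pics/w31.png'); cv2.imwrite('pics/w31z.png',cv2.resize(f[5:170,230:485],None,fx=3.1,fy=3.1,interpolation=cv2.INTER_CUBIC))
E
```

```text
(no output)
```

View pics/w31z.png

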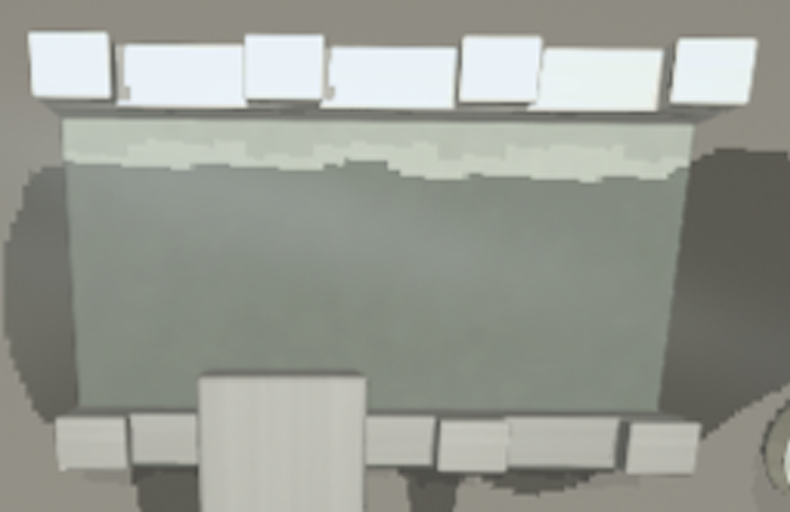

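```bash
cat > cr.py <<'E'
from h import *
p=get_image('wrist'); P,r,s=cur()
q=zo([(28,32),(757,40),(750,104),(33,97),(57,418),(700,423),(698,473),(55,470)],230,5,3.1,3.1)
X=ray(p,q,42)[:,:2]; print(X.round(1))
c=(X[[0,1,6,7]]).mean(0); print('centre',c)
for a,b in [(0,1),(3,2),(4,5),(7,6)]:
    v=X[a]-X[b]; print('len',np.linalg.norm(v).round(1),'ydir-90',np.degrees(np.arctan2(v[1],v[0]))-90)
for a,b in [(0,7),(1,6)]:
    v=X[a]-X[b]; print('span',np.linalg.norm(v).round(1),np.degrees(np.arctan2(v[1],v[0])))
print('corr',r.apply(CERR))
E
python3 cr.py
```

```text
[[ 701.8  -25. ]
 [ 721.3 -225. ]
 [ 705.6 -227.1]
 [ 686.   -26.8]
 [ 597.8  -36.2]
 [ 617.3 -234.8]
 [ 602.  -238. ]
 [ 581.5  -36.1]]
centre [ 651.65039196 -131.01916512]
len 200.9 ydir-90 5.545462363150051
len 201.3 ydir-90 5.590013233818155
len 199.5 ydir-90 5.611668689189713
len 202.9 ydir-90 5.776168118196381
span 120.8 5.272011131954256
span 120.0 6.227680354756936
corr [ 0.53162524  1.42455132 -0.00530403]
```

```bash
python3 - <<'E'
from h import *
p=get_image('wrist'); P,r,s=cur()
z=P[2]+14
a=ray(p,[[294.5,126],[347.5,126],[302,357],[342,357]],z)
b=r.inv().apply(a-P); print(b.round(1))
# lanes
c=np.array([651.6,-131.0]); th=np.radians(5.6)
for l in (-59.5,0,59.5): print(l,np.round(col(c,th,0,l,0),1))
E
```

```text
[[-10.4 -69.8 -14.2]
 [ 12.4 -69.8 -14.2]
 [ -9.6  55.4 -13.9]
 [ 12.7  55.5 -13.8]]
-59.5 [ 657.4 -190.2    0. ]
0 [ 651.6 -131.     0. ]
59.5 [645.8 -71.8   0. ]
```

```bash
python3 - <<'E'
from h import *
for z in (100,60,31.5): plan([645.7,-70.8,z],np.radians(275.6))
E
```

```text
xyz [-2.88, -8.95, 8.88] rot [0.003, -0.002, 0.009] rows 3.2
xyz [-2.89, -8.96, 12.88] rot [0.003, -0.002, 0.009] rows 3.9
xyz [-2.89, -8.97, 15.73] rot [0.003, -0.002, 0.009] rows 4.5
```

apply_moves(steps=[{"hand":0,"xyz":[-1,-3,2],"delta_rot":[0,0,0]},{"hand":0,"xyz":[-2,-6,5],"delta_rot":[0,0,0.009]},{"hand":0,"xyz":[-2.9,-9,8],"delta_rot":[0,0,0.009]},{"hand":0,"xyz":[-2.9,-9,10],"delta_rot":[0,0,0.009]},{"hand":0,"xyz":[-2.9,-9,10.8],"delta_rot":[0,0,0.009]},{"hand":0,"xyz":[-2.9,-9,10.8],"delta_rot":[0,0,0.009]},{"hand":0,"xyz":[-2.9,-9,10.8],"delta_rot":[0,0,0.009]}])

```text
clock: 39.88
position: [646.5, -71.6, 81.9]
ee_rot: [0.741, -0.672, 0.0, 0.002]
contact_force: [-0.5, -0.4, -0.3]
gripper_width: 12.5
```

```bash
python3 - <<'E'
from h import *
p=snap('wrist','w32.png'); P,r,s=cur(); print(P,np.degrees(yawof(r)),s['contact_force'],s['gripper_width'])
plan([645.7,-70.8,31.5],np.radians(275.6))
E
```

```text
[647.13666004 -71.84159482  83.08802769] -84.4464588179028 [ 0.08269873 -0.61839727 -0.98001271] 11.906195382426231
xyz [-0.13, 0.14, 5.16] rot [-0.0, -0.003, -0.001] rows 1.3
```

View pics/w32.png

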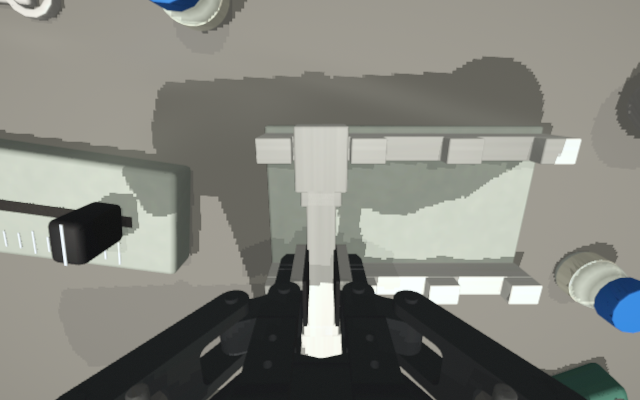

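apply_moves(steps=[{"hand":0,"xyz":[-0.1,0.1,1.5],"delta_rot":[0,0,0]},{"hand":0,"xyz":[-0.1,0.1,3],"delta_rot":[0,0,0]},{"hand":0,"xyz":[-0.1,0.1,4],"delta_rot":[0,0,0]},{"hand":0,"xyz":[-0.1,0.1,4.6],"delta_rot":[0,0,0]},{"hand":0,"xyz":[-0.1,0.1,5],"delta_rot":[0,0,0]},{"hand":0,"xyz":[-0.1,0.1,5],"delta_rot":[0,0,0]}])

```text
clock: 40.43
position: [645.5, -71.3, 31.3]
ee_rot: [0.74, -0.672, 0.0, 0.002]
contact_force: [-0.3, 0.1, -0.7]
gripper_width: 12.1
```

```bash
python3 - <<'E'
from h import *
p=snap('wrist','w33.png'); P,r,s=cur(); print(P,np.degrees(yawof(r)),s['contact_force'],s['gripper_width'])
E
```

```text
[645.81482237 -71.31474067  31.64229507] -84.49080050351145 [-0.07312027  0.71116908 -0.93580811] 12.35708469794965
```

View pics/w33.png

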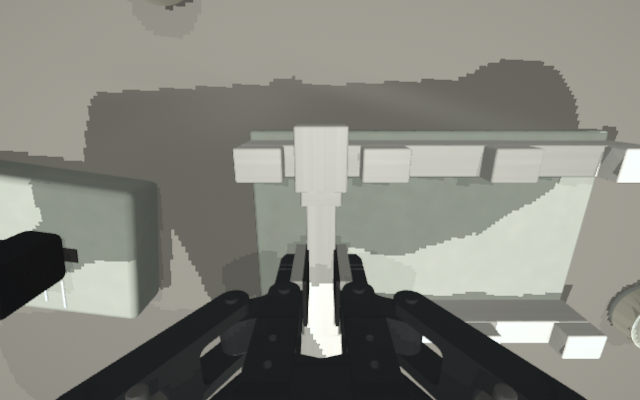

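apply_moves(steps=[{"hand":0,"xyz":[0,0,0.15],"delta_rot":[0,0,0]},{"hand":0,"xyz":[0,0,0.15],"delta_rot":[0,0,0]},{"hand":0.3,"xyz":[0,0,0.15],"delta_rot":[0,0,0]},{"hand":0.7,"xyz":[0,0,0.15],"delta_rot":[0,0,0]},{"hand":0.7,"xyz":[0,0,0.15],"delta_rot":[0,0,0]},{"hand":0.7,"xyz":[0,0,0],"delta_rot":[0,0,0]},{"hand":0.7,"xyz":[0,0,-3],"delta_rot":[0,0,0]},{"hand":0.7,"xyz":[0,0,-7],"delta_rot":[0,0,0]},{"hand":0.7,"xyz":[0,0,-11],"delta_rot":[0,0,0]},{"hand":1,"xyz":[0,0,-15],"delta_rot":[0,0,0]},{"hand":1,"xyz":[0,0,-15],"delta_rot":[0,0,0]},{"hand":1,"xyz":[0,0,-15],"delta_rot":[0,0,0]}])

```text
clock: 41.48
position: [647.5, -70.6, 185.1]
ee_rot: [0.74, -0.672, 0.003, -0.001]
contact_force: [-0.0, 0.7, -0.7]
gripper_width: 85.5
```

```bash
python3 - <<'E'
from h import *
p=snap('wrist','w34.png'); P,r,s=cur(); print(P,np.degrees(yawof(r)),s['contact_force'],s['gripper_width'])
print(barpose(p,[646,-71],44))
E
```

```text
[645.9560995  -70.56182616 182.33154205] -84.50442604165855 [-0.1976139  -0.19866692 -0.3415212 ] 85.35421193974098
  cand [494.7 -51.2] [106.8  21.1] 177.7 0.86
  cand [646.3 -71.9] [139.6  24.4] 6.1 0.63
(np.float64(0.9648565561056669), array([646.27648926, -71.9243927 ]), 6.135495185852051, (139.5699920654297, 24.37496566772461))
```

View pics/w34.png

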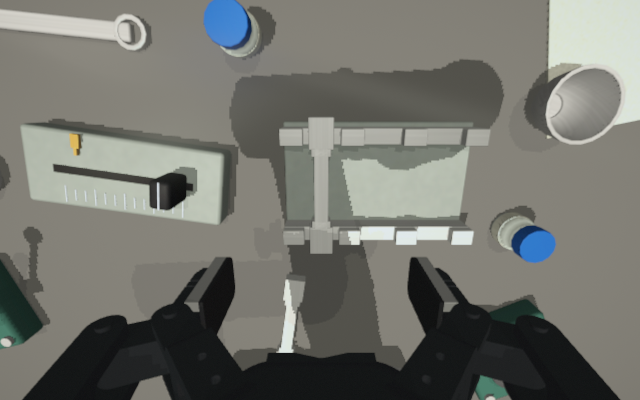

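```bash
python3 - <<'E'
from h import *
plan([455,-46,200],np.radians(267))
E
```

```text
xyz [-4.27, 18.7, -1.89] rot [0.003, -0.002, 0.148] rows 4.7
```

apply_moves(steps=[{"hand":1,"xyz":[-0.8,3.8,-1.8],"delta_rot":[0,0,0.03]},{"hand":1,"xyz":[-1.6,7.5,-1.8],"delta_rot":[0,0,0.06]},{"hand":1,"xyz":[-2.5,11.2,-1.8],"delta_rot":[0,0,0.1]},{"hand":1,"xyz":[-3.4,15,-1.8],"delta_rot":[0,0,0.148]},{"hand":1,"xyz":[-4.2,18,-1.8],"delta_rot":[0,0,0.148]},{"hand":1,"xyz":[-4.2,18.7,-1.8],"delta_rot":[0,0,0.148]},{"hand":1,"xyz":[-4.2,18.7,-1.8],"delta_rot":[0,0,0.148]},{"hand":1,"xyz":[-4.2,18.7,-1.8],"delta_rot":[0,0,0.148]}])

```text
clock: 42.25
position: [456.0, -46.9, 199.0]
ee_rot: [-0.689, 0.725, -0.0, -0.002]
contact_force: [-0.0, 1.1, -0.8]
gripper_width: 84.9
```

```bash
python3 - <<'E'
from h import *
p=snap('wrist','w35.png'); P,r,s=cur(); print(P,np.degrees(yawof(r)),s['contact_force'],s['gripper_width'])
b=barpose(p,[453,-46],14); print(b)
plan([b[1][0],b[1][1],0],np.radians(b[2]+90))
E
```

```text
[456.61605161 -46.8589467  198.96589879] -92.95850511480349 [ 0.42679549 -0.35852063 -0.58055389] 85.2854348322387
  cand [603.9 -78. ] [50.  28.1] 5.6 0.81
  cand [452.9 -48.9] [139.2  22.9] 177.1 0.8
(np.float64(2.9204703297926993), array([452.85229492, -48.91673279]), 177.09326934814453, (139.16090393066406, 22.91329574584961))
xyz [0.16, 0.35, 19.89] rot [0.002, -0.003, -0.001] rows 4.9
```

View pics/w35.png

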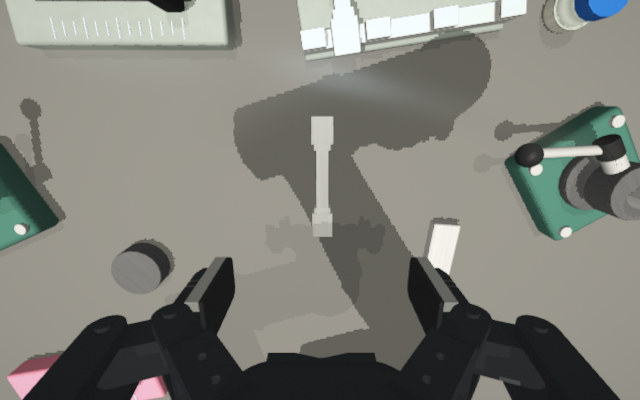

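apply_moves(steps=[{"hand":1,"xyz":[0.1,0.3,3],"delta_rot":[0,0,0]},{"hand":1,"xyz":[0.1,0.3,7],"delta_rot":[0,0,0]},{"hand":1,"xyz":[0.1,0.3,11],"delta_rot":[0,0,0]},{"hand":1,"xyz":[0.1,0.3,14],"delta_rot":[0,0,0]},{"hand":1,"xyz":[0.1,0.3,17],"delta_rot":[0,0,0]},{"hand":1,"xyz":[0.1,0.3,18.5],"delta_rot":[0,0,0]},{"hand":1,"xyz":[0.1,0.3,19.2],"delta_rot":[0,0,0]},{"hand":1,"xyz":[0.1,0.3,19.2],"delta_rot":[0,0,0]},{"hand":1,"xyz":[0.1,0.3,19.2],"delta_rot":[0,0,0]}])

```text
clock: 43.1
position: [453.3, -48.2, 7.3]
ee_rot: [-0.689, 0.725, -0.0, -0.002]
contact_force: [0.1, 0.0, 0.6]
gripper_width: 85.7
```

```bash
python3 - <<'E'
from h import *
p=snap('wrist','w36.png'); P,r,s=cur(); print(P,np.degrees(yawof(r)),s['contact_force'],s['gripper_width'])
b=barpose(p,[453,-46],14)
plan([452.9,-48.9,0],np.radians(267.1))
E
```

```text
[453.67551367 -48.07262078   7.95967953] -92.96352247944306 [0.58301137 0.52806007 0.02270875] 85.1308497643065
  cand [456.7 -49.3] [132.3  23.9] 177.2 0.63
xyz [0.09, 0.07, 0.83] rot [-0.001, -0.002, -0.001] rows 0.2
```

View pics/w36.png

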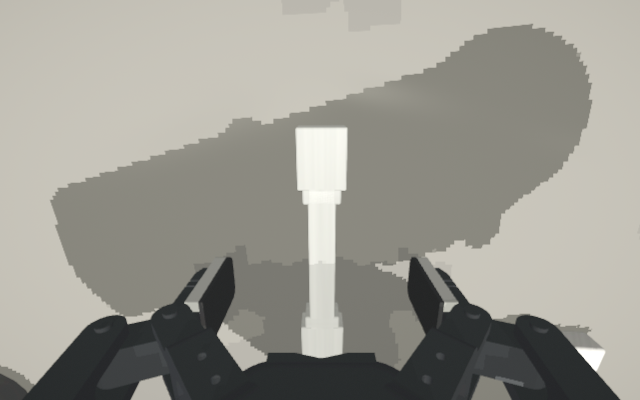

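apply_moves(steps=[{"hand":1,"xyz":[0.1,0,0.5],"delta_rot":[0,0,0]},{"hand":1,"xyz":[0.1,0,0.8],"delta_rot":[0,0,0]},{"hand":1,"xyz":[0.1,0,0.8],"delta_rot":[0,0,0]},{"hand":0.4,"xyz":[0.1,0,0.8],"delta_rot":[0,0,0]},{"hand":0,"xyz":[0.1,0,0.8],"delta_rot":[0,0,0]},{"hand":0,"xyz":[0.1,0,0.8],"delta_rot":[0,0,0]},{"hand":0,"xyz":[0.1,0,0.8],"delta_rot":[0,0,0]},{"hand":0,"xyz":[0.1,0,0.8],"delta_rot":[0,0,0]},{"hand":0,"xyz":[0.1,0,0.8],"delta_rot":[0,0,0]},{"hand":0,"xyz":[0.1,0,-1],"delta_rot":[0,0,0]},{"hand":0,"xyz":[0.1,0,-4],"delta_rot":[0,0,0]}])

```text
clock: 44.12
position: [449.7, -49.6, 45.5]
ee_rot: [-0.688, 0.725, 0.002, -0.005]
contact_force: [0.6, 0.6, -0.5]
gripper_width: 12.1
```

```bash
python3 - <<'E'
from h import *
p=snap('wrist','w37.png'); P,r,s=cur(); print(P,np.degrees(yawof(r)),s['contact_force'],s['gripper_width'])
c=np.array([651.5,-130.]);t=col(c,np.radians(5.6),0,-59.5,0);print(t)
for z in (150,82): plan([t[0],t[1],z],np.radians(275.6))
E
```

```text
[454.74646268 -48.86696542  52.06293516] -92.8764154929917 [0.50901535 0.14008685 3.33417969] 12.027776668154386
[np.float64(657.3061825356694), np.float64(-189.21603029891895), 0]
xyz [13.02, -20.98, -9.67] rot [-0.004, -0.002, -0.148] rows 6.5
xyz [13.01, -20.95, -2.87] rot [-0.004, -0.002, -0.148] rows 6.1
```

View pics/w37.png

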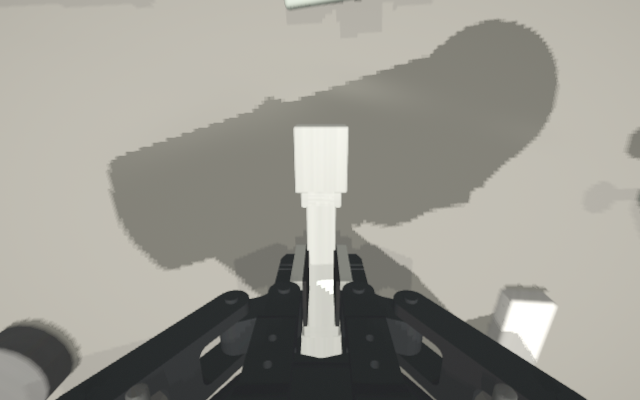

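apply_moves(steps=[{"hand":0,"xyz":[0,0,-3],"delta_rot":[0,0,0]},{"hand":0,"xyz":[1,-2,-6.5],"delta_rot":[0,0,-0.03]},{"hand":0,"xyz":[3,-5,-9.5],"delta_rot":[0,0,-0.06]},{"hand":0,"xyz":[5,-8.2,-9.5],"delta_rot":[0,0,-0.1]},{"hand":0,"xyz":[7,-11.4,-9.5],"delta_rot":[0,0,-0.148]},{"hand":0,"xyz":[9,-14.6,-9.5],"delta_rot":[0,0,-0.148]},{"hand":0,"xyz":[11,-17.8,-9.5],"delta_rot":[0,0,-0.148]},{"hand":0,"xyz":[13,-20.9,-8],"delta_rot":[0,0,-0.148]},{"hand":0,"xyz":[13,-20.9,-5],"delta_rot":[0,0,-0.148]},{"hand":0,"xyz":[13,-20.9,-2.8],"delta_rot":[0,0,-0.148]},{"hand":0,"xyz":[13,-20.9,-2.8],"delta_rot":[0,0,-0.148]},{"hand":0,"xyz":[13,-20.9,-2.8],"delta_rot":[0,0,-0.148]}])

```text
clock: 45.17
position: [653.2, -189.8, 73.6]
ee_rot: [0.74, -0.672, -0.001, 0.003]
contact_force: [-0.6, 0.5, 0.2]
gripper_width: 12.0
```

```bash
python3 - <<'E'
from h import *
p=snap('wrist','w38.png'); P,r,s=cur(); print(P,np.degrees(yawof(r)),s['contact_force'],s['gripper_width'])
plan([657.3,-189.2,31.5],np.radians(275.6))
E
```

```text
[ 654.63505578 -189.80142916   75.88068642] -84.45085697197676 [ 0.2562206  -0.39992874 -0.08666784] 11.873997762709006
xyz [-0.05, -0.28, 4.44] rot [0.002, -0.003, -0.001] rows 1.1
```

View pics/w38.png

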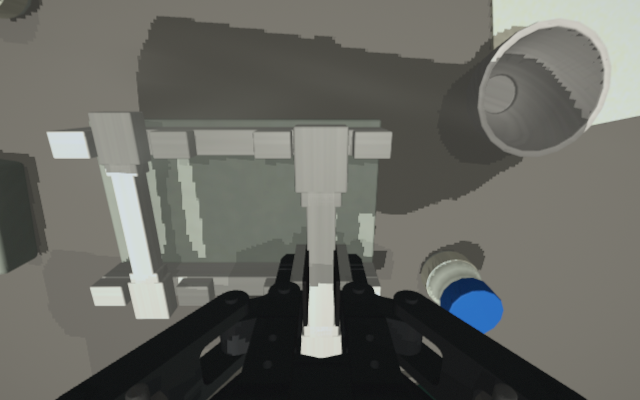

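apply_moves(steps=[{"hand":0,"xyz":[0,-0.1,1],"delta_rot":[0,0,0]},{"hand":0,"xyz":[0,-0.1,2.5],"delta_rot":[0,0,0]},{"hand":0,"xyz":[0,-0.1,3.5],"delta_rot":[0,0,0]},{"hand":0,"xyz":[0,-0.1,4.2],"delta_rot":[0,0,0]},{"hand":0,"xyz":[0,-0.1,4.2],"delta_rot":[0,0,0]},{"hand":0,"xyz":[0,-0.1,4.2],"delta_rot":[0,0,0]}])

```text
clock: 45.72
position: [655.4, -189.7, 33.6]
ee_rot: [0.74, -0.672, 0.0, 0.002]
contact_force: [1.0, 0.3, -0.7]
gripper_width: 11.9
```

```bash
python3 - <<'E'
from h import *
p=snap('wrist','w39.png'); P,r,s=cur(); print(P,np.degrees(yawof(r)),s['contact_force'],s['gripper_width'])
plan([657.3,-189.2,31.5],np.radians(275.6))
E
```

```text
[ 655.81764657 -189.74354435   34.1293061 ] -84.46173321700974 [-0.43153614  0.09413751 -1.04640958] 12.199939100122677
xyz [-0.04, -0.15, 0.26] rot [0.001, -0.003, -0.001] rows 0.1
```

View pics/w39.png

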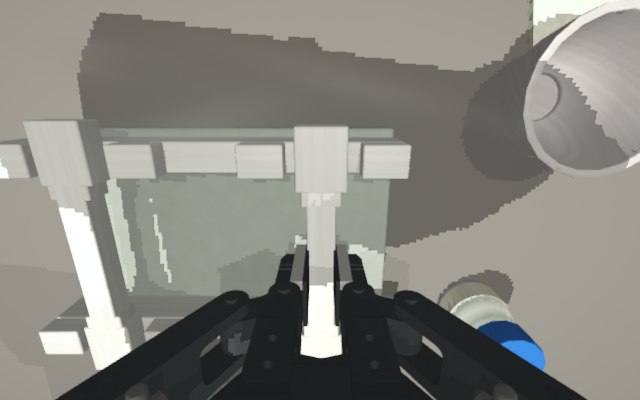

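apply_moves(steps=[{"hand":0,"xyz":[0,-0.15,0.2],"delta_rot":[0,0,0]},{"hand":0,"xyz":[0,-0.15,0.4],"delta_rot":[0,0,0]},{"hand":0,"xyz":[0,-0.15,0.4],"delta_rot":[0,0,0]},{"hand":0.3,"xyz":[0,-0.15,0.4],"delta_rot":[0,0,0]},{"hand":0.7,"xyz":[0,-0.15,0.4],"delta_rot":[0,0,0]},{"hand":0.7,"xyz":[0,-0.15,0.4],"delta_rot":[0,0,0]},{"hand":0.7,"xyz":[0,-0.15,0],"delta_rot":[0,0,0]},{"hand":0.7,"xyz":[0,-0.15,-3],"delta_rot":[0,0,0]},{"hand":0.7,"xyz":[0,-0.15,-7],"delta_rot":[0,0,0]},{"hand":0.7,"xyz":[0,-0.15,-11],"delta_rot":[0,0,0]},{"hand":0.7,"xyz":[0,-0.15,-15],"delta_rot":[0,0,0]},{"hand":0.7,"xyz":[0,-0.15,-15],"delta_rot":[0,0,0]}])

```text
clock: 46.77
position: [661.9, -190.6, 195.0]
ee_rot: [0.741, -0.672, 0.009, -0.003]
contact_force: [0.9, -0.3, 1.0]
gripper_width: 59.8
```

```bash
python3 - <<'E'
from h import *
p=snap('wrist','w40.png'); P,r,s=cur(); print(P,np.degrees(yawof(r)),s['contact_force'],s['gripper_width'])
print(barpose(p,[657,-190],44))
E
```

```text
[ 660.02397257 -189.77973729  190.58300706] -84.45884394129656 [-0.97801342  0.23310189 -0.32691015] 59.854807712299284
  cand [ 657.1 -189.9] [139.1  24.8] 5.5 0.89
  cand [646.5 -73.7] [139.5  27.9] 5.5 0.71
(np.float64(0.15607652869416896), array([ 657.12695312, -189.90921021]), 5.528341770172119, (139.10882568359375, 24.799236297607422))
```

View pics/w40.png

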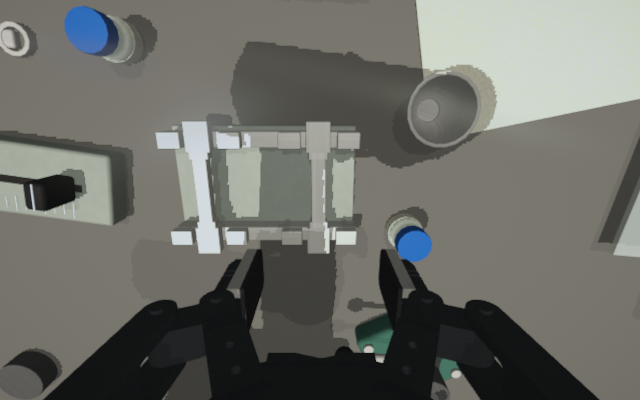

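```bash
python3 - <<'E'
from h import *
p=snap('top','top3.png'); p=snap('side','s3.png')
plan([625,95,215],np.radians(275))
E
```

```text
xyz [-28.56, 0.4, -3.28] rot [0.004, -0.002, 0.009] rows 7.0
```

View pics/top3.png

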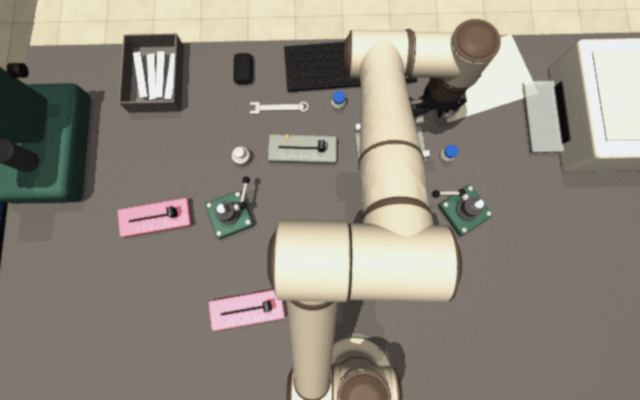

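View pics/s3.png

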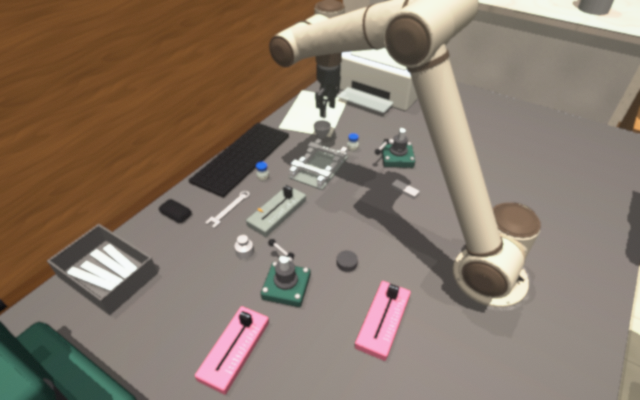

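apply_moves(steps=[{"hand":0.7,"xyz":[-4,0.7,-2],"delta_rot":[0,0,0]},{"hand":0.7,"xyz":[-8,1.4,-2],"delta_rot":[0,0,0]},{"hand":0.7,"xyz":[-12,2,-2],"delta_rot":[0,0,0]},{"hand":0.7,"xyz":[-16,2.4,-2],"delta_rot":[0,0,0]},{"hand":0.7,"xyz":[-20,2.6,-2],"delta_rot":[0,0,0]},{"hand":0.7,"xyz":[-24,2.8,-2],"delta_rot":[0,0,0]},{"hand":0.7,"xyz":[-28,2.9,-2],"delta_rot":[0,0,0]},{"hand":0.7,"xyz":[-29,2.9,-2],"delta_rot":[0,0,0]},{"hand":0.7,"xyz":[-29,2.9,-2],"delta_rot":[0,0,0]},{"hand":0.7,"xyz":[-29,2.9,-2],"delta_rot":[0,0,0]},{"hand":0.7,"xyz":[-29,2.9,-2],"delta_rot":[0,0,0]}])

```text
clock: 47.88
position: [600.1, 95.7, 201.7]
ee_rot: [0.74, -0.673, -0.0, 0.003]
contact_force: [-0.1, -0.3, 0.3]
gripper_width: 59.9
```

```bash
python3 - <<'E'
from h import *
p=snap('wrist','w41.png'); P,r,s=cur(); print(P,np.degrees(yawof(r)))
for l in ('grip','pointer','console'): print(l,[(np.round(q['xyz'],1).tolist(),round(q['confidence'],2)) for q in nets.pinpoint(p,l)])
f=p['frame']; u=proj(p,[637,125,40])[0].astype(int); x0=u[0]-120;y0=max(0,u[1]-80); print(x0,y0)
cv2.imwrite('pics/w41z.png',cv2.resize(f[y0:y0+160,x0:x0+240],None,fx=3.3,fy=3.3,interpolation=cv2.INTER_CUBIC))
E
```

```text
[600.22359485  95.34523278 201.90867132] -84.58376427160263
grip [([633.6, 77.0, 63.4], 0.77)]
pointer []
console []
174 64
```

View pics/w41z.png

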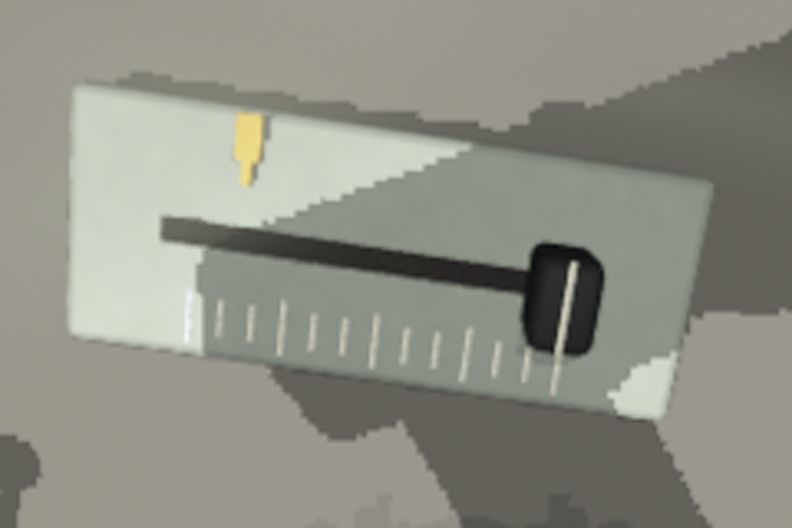

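```bash
cat > con.py <<'E'
from h import *
p=get_image('wrist'); P,r,s=cur()
Z=lambda q:zo(q,174,64,3.3,3.3)
C=ray(p,Z([(74,85),(712,184),(664,418),(68,337)]),30)[:,:2]
c=C.mean(0); print('c',c,C.round(1).tolist())
y=((C[0]-C[1])+(C[3]-C[2])); y/=np.linalg.norm(y); x=np.array([y[1],-y[0]]); print('ydir',np.degrees(np.arctan2(y[1],y[0])),np.linalg.norm(C[0]-C[1]),np.linalg.norm(C[3]-C[2]),np.linalg.norm(C[0]-C[3]))
t=ray(p,Z([(246,186)]),34)[0,:2]; g=ray(p,Z([(570,297)]),70)[0,:2]
t0=ray(p,Z([(248,115)]),34)[0,:2]
for n,v in (('tip',t),('base',t0),('grip',g)): print(n,v,'x',(v-c)@x,'y',(v-c)@y)
sl=ray(p,Z([(163,228)]),30)[0,:2]; print('slot end',(sl-c)@x,(sl-c)@y)
E
python3 con.py
```

```text
c [636.83044166 129.72679014] [[680.6, 225.9], [670.1, 29.6], [593.8, 33.1], [602.8, 230.3]]
ydir 87.16392877958052 196.5863142569077 197.4277848217333 77.83981815761143
tip [656.20205927 172.81071218] x 17.216160122056277 y 43.98963216215877
base [676.93928246 172.63292605] x 37.936780662328836 y 44.83811193309658
grip [637.11501382  73.44566763] x 3.0689330751231223 y -56.19810835051991
slot end 0.36259575065101624 69.79635580313956
```

```bash
python3 - <<'E'
from h import *
for z in (120,38): plan([635,73.5,z],np.radians(267.2))
E
```

```text
xyz [2.5, -3.25, 8.26] rot [0.002, -0.003, 0.143] rows 2.2
xyz [2.48, -3.27, 16.46] rot [0.002, -0.003, 0.143] rows 4.1
```

apply_moves(steps=[{"hand":0.7,"xyz":[2.5,-3.2,1],"delta_rot":[0,0,0.1]},{"hand":0.7,"xyz":[2.5,-3.2,4],"delta_rot":[0,0,0.143]},{"hand":0.7,"xyz":[2.5,-3.2,8],"delta_rot":[0,0,0.143]},{"hand":0.7,"xyz":[2.5,-3.2,11],"delta_rot":[0,0,0.143]},{"hand":0.7,"xyz":[2.5,-3.2,11],"delta_rot":[0,0,0.143]},{"hand":0.7,"xyz":[2.5,-3.2,11],"delta_rot":[0,0,0.143]},{"hand":0.7,"xyz":[2.5,-3.2,11],"delta_rot":[0,0,0.143]}])

```text
clock: 48.72
position: [636.1, 74.7, 94.9]
ee_rot: [-0.691, 0.723, -0.002, -0.0]
contact_force: [-0.2, -0.0, 0.9]
gripper_width: 59.9
```

```bash
python3 - <<'E'
from h import *
p=snap('wrist','w42.png'); P,r,s=cur(); print(P,np.degrees(yawof(r)))
plan([635,73.5,38],np.radians(267.2))
E
```

```text
[636.37379836  74.98171219  95.65279889] -92.6543423521613
xyz [0.15, 0.15, 5.77] rot [-0.003, -0.002, 0.003] rows 1.4
```

View pics/w42.png

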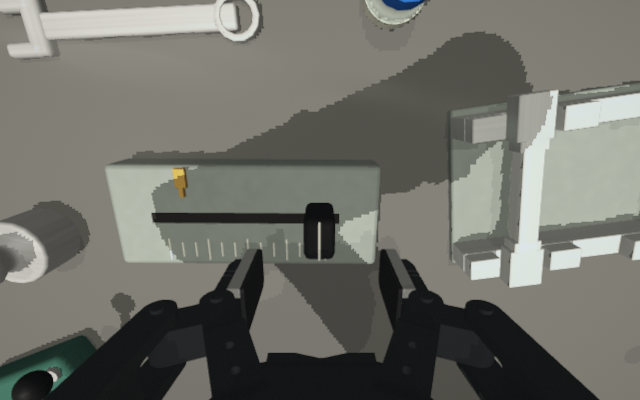

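apply_moves(steps=[{"hand":0.7,"xyz":[0.1,0.1,2],"delta_rot":[0,0,0]},{"hand":0.7,"xyz":[0.1,0.1,4],"delta_rot":[0,0,0]},{"hand":0.7,"xyz":[0.1,0.1,5.5],"delta_rot":[0,0,0]},{"hand":0.7,"xyz":[0.1,0.1,5.5],"delta_rot":[0,0,0]},{"hand":0.7,"xyz":[0.1,0.1,5.5],"delta_rot":[0,0,0]}])

```text
clock: 49.18
position: [634.3, 73.9, 39.5]
ee_rot: [-0.691, 0.723, -0.001, -0.001]
contact_force: [-0.1, -0.4, 0.7]
gripper_width: 60.1
```

```bash
python3 - <<'E'
from h import *
p=snap('wrist','w43.png'); P,r,s=cur(); print(P,np.degrees(yawof(r)),s['contact_force'])
E
```

```text
[634.91290855  74.03607502  40.18167252] -92.6427164614363 [ 0.07931402 -0.1448853   0.40694551]
```

View pics/w43.png

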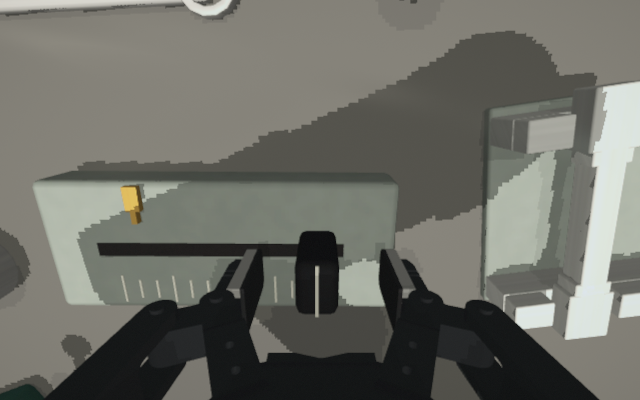

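apply_moves(steps=[{"hand":0.4,"xyz":[0,0,0],"delta_rot":[0,0,0]},{"hand":0.1,"xyz":[0,0,0],"delta_rot":[0,0,0]},{"hand":0.1,"xyz":[0,0,0],"delta_rot":[0,0,0]},{"hand":0.1,"xyz":[0,0,0],"delta_rot":[0,0,0]},{"hand":0.1,"xyz":[0,0,0],"delta_rot":[0,0,0]}])

```text
clock: 49.65
position: [634.0, 73.9, 39.2]
ee_rot: [-0.69, 0.723, -0.001, -0.001]
contact_force: [-1.5, 1.1, 6.3]
gripper_width: 19.1
```

```bash
python3 - <<'E'
from h import *
p=snap('wrist','w44.png'); P,r,s=cur(); print(P,np.degrees(yawof(r)),s['contact_force'],s['gripper_width'])
E
```

```text
[634.05011853  73.90035772  39.18782126] -92.67257488164628 [-1.95124877  1.6709962   6.01760392] 18.7905120148481
```

View pics/w44.png

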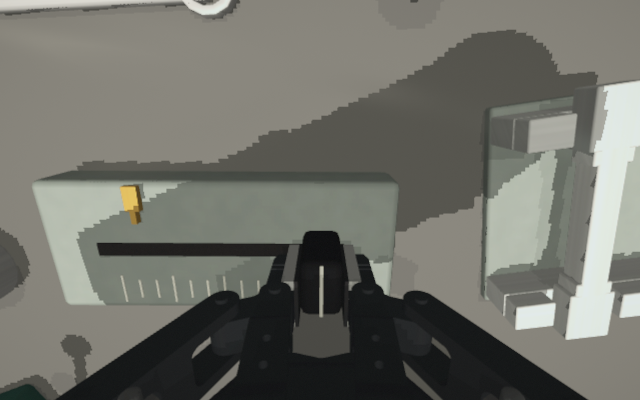

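apply_moves(steps=[{"hand":0.1,"xyz":[-1,0,0],"delta_rot":[0,0,0]},{"hand":0.1,"xyz":[-2,0,0],"delta_rot":[0,0,0]},{"hand":0.1,"xyz":[-3,0,0],"delta_rot":[0,0,0]},{"hand":0.1,"xyz":[-4,0,0],"delta_rot":[0,0,0]},{"hand":0.1,"xyz":[-5,0,0],"delta_rot":[0,0,0]},{"hand":0.1,"xyz":[-6,0,0],"delta_rot":[0,0,0]},{"hand":0.1,"xyz":[-7,0,0],"delta_rot":[0,0,0]},{"hand":0.1,"xyz":[-8,0,0],"delta_rot":[0,0,0]},{"hand":0.1,"xyz":[-9,0,0],"delta_rot":[0,0,0]},{"hand":0.1,"xyz":[-10,0,0],"delta_rot":[0,0,0]},{"hand":0.1,"xyz":[-10,0,0],"delta_rot":[0,0,0]},{"hand":0.1,"xyz":[-10,0,0],"delta_rot":[0,0,0]}])

```text
clock: 50.7
position: [639.4, 174.9, 39.2]
ee_rot: [-0.691, 0.723, -0.001, 0.0]
contact_force: [0.2, 2.6, 5.8]
gripper_width: 18.7
```

```bash
python3 - <<'E'
from h import *
p=snap('wrist','w45.png'); P,r,s=cur(); print(P,np.degrees(yawof(r)),s['contact_force'],s['gripper_width'])
f=p['frame']; cv2.imwrite('pics/w45z.png',cv2.resize(f[170:350,220:420],None,fx=3.3,fy=3.3,interpolation=cv2.INTER_CUBIC))
E
```

```text
[639.36329372 174.70398705  39.18020088] -92.6310890811539 [-0.25854041  1.93105047  5.40146609] 18.884996146040184
```

View pics/w45z.png

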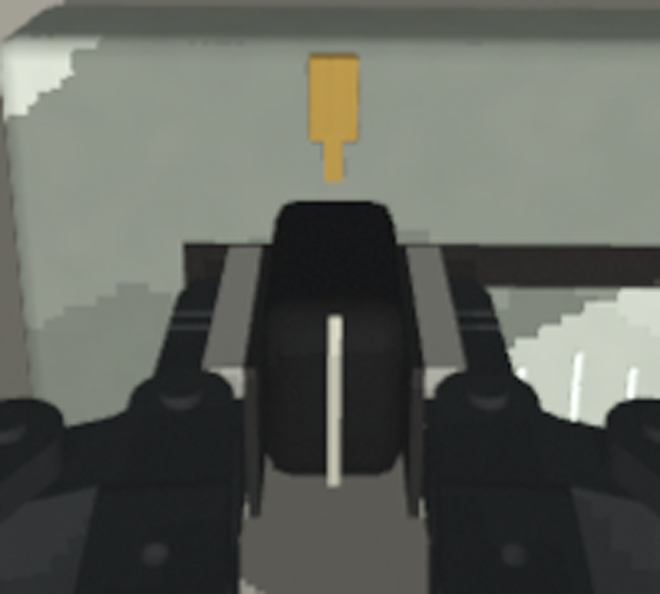

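apply_moves(steps=[{"hand":0.5,"xyz":[0,0,0],"delta_rot":[0,0,0]},{"hand":0.6,"xyz":[0,0,0],"delta_rot":[0,0,0]},{"hand":0.6,"xyz":[0,0,0],"delta_rot":[0,0,0]},{"hand":0.6,"xyz":[0,0,-3],"delta_rot":[0,0,0]},{"hand":0.6,"xyz":[0,0,-7],"delta_rot":[0,0,0]},{"hand":0.6,"xyz":[0,0,-11],"delta_rot":[0,0,0]},{"hand":0.6,"xyz":[0,2,-15],"delta_rot":[0,0,0]},{"hand":0.6,"xyz":[0,3,-17],"delta_rot":[0,0,0]},{"hand":0.6,"xyz":[0,3,-17],"delta_rot":[0,0,0]},{"hand":0.6,"xyz":[0,3,-17],"delta_rot":[0,0,0]}])

```text
clock: 51.58
position: [608.3, 175.5, 209.4]
ee_rot: [-0.69, 0.723, -0.001, 0.0]
contact_force: [-0.2, -0.3, -1.0]
gripper_width: 51.5
```

```bash
python3 - <<'E'
from h import *
p=snap('wrist','w46.png'); P,r,s=cur(); print(P,np.degrees(yawof(r)),s['contact_force'],s['gripper_width'])
f=p['frame']; u=proj(p,[640,160,45])[0].astype(int); y0=max(0,u[1]-80);x0=max(0,u[0]-120); print(x0,y0)
cv2.imwrite('pics/w46z.png',cv2.resize(f[y0:y0+160,x0:x0+240],None,fx=3.3,fy=3.3,interpolation=cv2.INTER_CUBIC))
t=snap('top','top4.png'); snap('side','s5.png')
E
```

```text
[607.77944292 175.17210124 207.2873133 ] -92.69429144469336 [ 0.68387865  0.45588493 -0.21774619] 50.962677075612845
213 71
```

View pics/w46z.png

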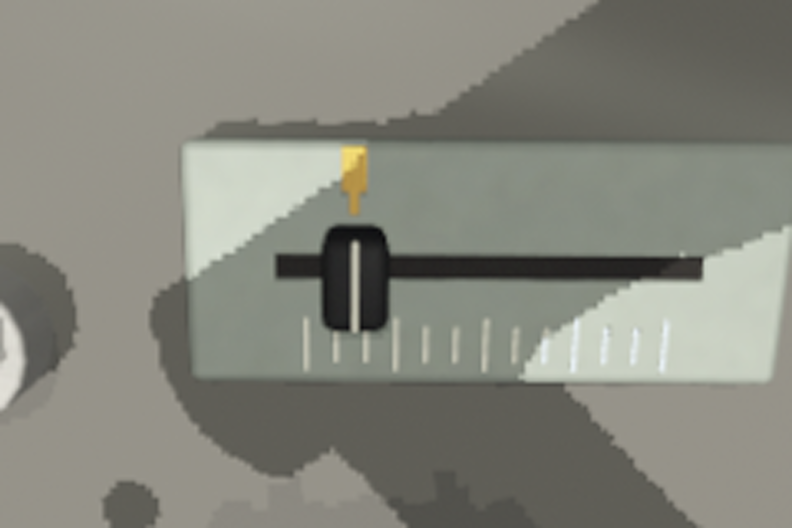

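View pics/top4.png

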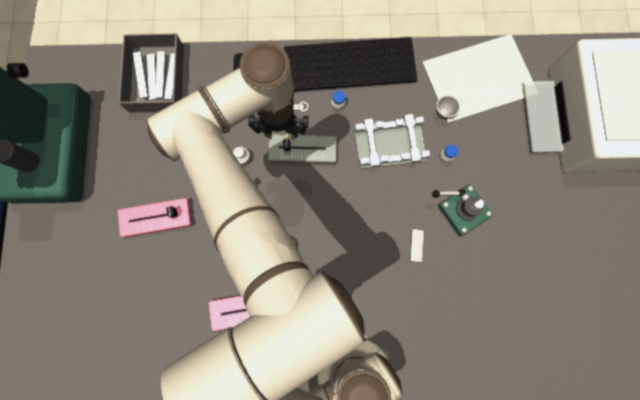

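View pics/s5.png

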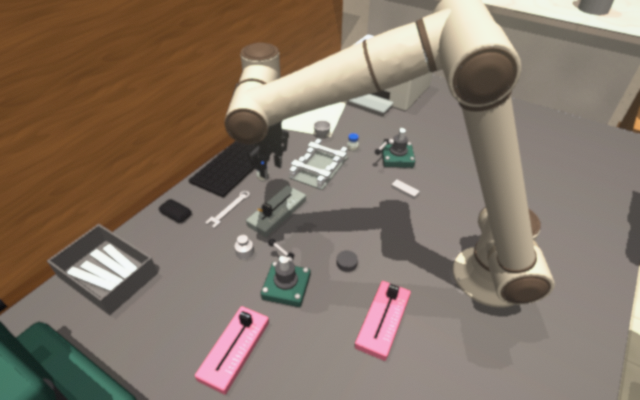

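```bash
python3 - <<'E'
from h import *
print(workorder.job_done())
E
```

```text
the job is handed in; nothing more can be done
None
```

I finished the job and handed it in at about 52 s. The hand-in gives no verdict, so the results below are from my own last checks.

- **Collars:** I turned A by about −110° and B by about +104° until each set screw sat over its flat. In the close-ups each screw lines up with the middle of its flat to within about 1°.
- **Levers:** I pressed both ball levers down until they hit the stop. The stop resisted with about 9 N at the same tool height on A and B. My image fit of lever A read about 1.5 rad against the stop at 1.55, so I relied on the force at the stop to call it tight.
- **Bars:** I found two bars and no third in any view. They lie in the two outer lanes across both rails, within about 1 mm of midway and under 1° of turn. One bar was knocked aside during the run, so I located it again before picking it up.
- **Slider:** I moved it last. Its white line and the brass pointer's tip are level to within about 0.5 mm.

**What went wrong or disagreed:**
- **Fingertip length:** the stated 22 mm was wrong. The tips stood about 5 mm behind the reported TCP, so my first try at collar A closed on the shaft above the collar.
- **Collar A lever:** on my first push the fingers came down beside ball A. That turned the collar about 12° off and swung the lever most of the way down (to about 1.2 to 1.3 rad) while it was off. I squared the collar again before pressing the lever to its stop.
- **Arm pose:** one move ran into the last joint's limit and left the arm tilted for a moment. It touched nothing.

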